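Unload the spun sample jars into the bench cooler

TASK

The spin run is over: first swing the cooler's door wide open by its handle, then twist the clear rotor cover a quarter turn counter-clockwise (seen from above) until its lugs are out from under the keepers, lift it off and stand it upright in the middle of the blue mat. Then stand every jar from the rotor upright in the rack on the inside of the open door, and finally swing the door fully shut with the jars standing in it. Leave the spare buckets and the timer where they are.

Things in the scene. Friction and masses are not known exactly. Their poses are not given: they have to be found in the camera images.
- rotor: Fixed sample rotor. Origin on its axis at bench level, z up. A grey flange (216 mm across, top 25 mm above the bench) carries an aluminium drum (136 mm across, top 45 mm up) on which the jars stand about 45 mm from the axis, at about 45, 135, 225 and 315 degrees from rotor x; some places may be empty. The cover is locked on it by two keepers.
- keeper_a (a point): Top middle of one dark steel keeper on the rotor flange, 92 mm from the axis, 45 mm up; axes as rotor. Its roof (underside 39 mm up, 81 to 103 mm from the axis) covers -14 to +60 degrees from rotor +x, counter-clockwise from above, with a stop at -16 degrees. The second keeper is the same, half a turn round.
- gap_a (a point): Middle of the open gap (60 to 102 degrees from rotor x) beside that keeper, 92 mm from the axis, on the flange top 25 mm up, ended by a stop at 104 degrees; the other gap lies half a turn round. With both lugs in the gaps the cover lifts off.
- cover_grip (a point): Centre of the orange grip bar on the loose clear bayonet cover (0.2 to 0.4 kg). x along the bar, z up. Bar 80 long (x), 18 wide (y), 38 mm high; its top 16 mm above this point. This point is 128 mm above the cover's lower edge, on its axis. The disc under the bar has its top 22 mm below this point; skirt 151 mm across, 141 inside, open below. Lift it 100 mm straight up to clear the jars.
- cover_lug (a point): Centre of one of two orange lugs at the cover's lower edge, on its +x and -x sides, reaching 90 mm from the axis; 24 mm wide, 10 high; axes as cover_grip. Locked: cover x along rotor x (within 0.1 rad), lugs under the roofs, cover_grip 153 mm up. Turn it counter-clockwise from above; free to lift at 72 to 92 degrees (aim at 83). It resists only by sliding friction, up to 0.2 N m.
- mat: Fixed square blue mat where the cover is parked, 220 x 220 x 6 mm. Origin at the centre of its underside, on the bench; top 6 mm up. With the cover standing on it cover_grip is 134 mm above the bench.
- cooler_door (a joint): Door of the white bench cooler (240 mm deep, 300 wide, 205 high): angle in rad: 0 shut, grows as it opens towards the robot (clockwise seen from above); limit 1.75. It starts shut or slightly ajar (up to 0.15). The hinge has light friction (about 0.15 N m): the door stays where it is left.
- door_hinge (a point): Point on the door's vertical hinge axis, at the left edge (seen from the robot) of its outer face, 105 mm above the bench. Axes turn with the door: x from the outer towards the inner face, -y along the door from hinge to free edge, z up. Door panel 290 mm wide, 15 mm thick, from 15 to 195 mm above the bench.
- door_handle (a point): Point on the upright round dark steel handle bar, 12 mm thick, 160 mm above the bench; axes as door_hinge. It is 40 mm in front of the outer face and 262 mm from the hinge along the door. The bar's top is 193 mm above the bench and its upper arm to the door 115 mm, so the bar is free above that and can be pinched from above; a gripper can pivot round it.
- rack (a point): Centre of the floor of the white trough on the door's inner side, at floor level, 85 mm above the bench. Axes as door_hinge. Inside it is 100 mm across (x; the door's inner face is at x = -50 mm, the lip at +50 mm) and 195 mm long (y, +-97 mm); lip and ends are 23 mm high. Four jars fit in a row 48 mm apart.
- jar1_center (a point): Centre (half-way up) of a sample jar: amber glass with a white cap, upright cylinder 36 mm across and 75 mm high, about 0.1 kg. z up along its axis. Two to four of jar1 to jar4 are present, under the cover at the start; this reads None for an absent one. Standing in the rack its centre is 37.5 mm above the rack floor.
- jar2_center (a point): Centre (half-way up) of a sample jar: amber glass with a white cap, upright cylinder 36 mm across and 75 mm high, about 0.1 kg. z up along its axis. Two to four of jar1 to jar4 are present, under the cover at the start; this reads None for an absent one. Standing in the rack its centre is 37.5 mm above the rack floor.
- jar3_center (a point): Centre (half-way up) of a sample jar: amber glass with a white cap, upright cylinder 36 mm across and 75 mm high, about 0.1 kg. z up along its axis. Two to four of jar1 to jar4 are present, under the cover at the start; this reads None for an absent one. Standing in the rack its centre is 37.5 mm above the rack floor.
- jar4_center (a point): Centre (half-way up) of a sample jar: amber glass with a white cap, upright cylinder 36 mm across and 75 mm high, about 0.1 kg. z up along its axis. Two to four of jar1 to jar4 are present, under the cover at the start; this reads None for an absent one. Standing in the rack its centre is 37.5 mm above the rack floor.
- bucket_a: Bystander: spare upright aluminium bucket with a clear cap, 56 mm across, 132 mm high, loose. Origin at the centre of its underside. Leave alone.
- bucket_b: Bystander: spare upright aluminium bucket with a clear cap, 56 mm across, 132 mm high, loose. Origin at the centre of its underside. Leave alone.
- timer: Bystander: white bench timer, 60 x 80 x 28 mm, loose. Origin at the centre of its underside. Leave alone.
Not all that is in view belongs to the job. Of the things like the part that bears cover_grip, leave any that is green or red; of the rest the larger one is meant.

How it is judged:
On the way, in this order (a step that is already met when the one before it is completed fails the run):
1. the cooler door is wide open (more than 1.2 rad) (value of joint cooler_door above 1.2 rad), for 0.2 s.
2. the cover is turned at least 1.15 rad from locked while still seated on the rotor (angle between the x axis of cover_grip and the x axis of rotor, either way round above 1.15 rad and horizontal distance between cover_grip and rotor below 0.012 m and height (world z) of cover_grip below 0.16 m), for 0.1 s.
3. the cover stands upright on the blue mat, its centre within 30 mm of the mat's (horizontal distance between cover_grip and mat below 0.03 m and height (world z) of cover_grip between 0.126 and 0.142 m and angle between cover_grip's own z axis and vertical below 0.08 rad), for 0.2 s.
4. every jar stands upright in the door rack, with the door open more than 0.8 rad (x of jar1_center in the frame of rack between -0.045 and 0.045 m and y of jar1_center in the frame of rack between -0.095 and 0.095 m and z of jar1_center in the frame of rack between 0.028 and 0.048 m and angle between each of jar1_center, jar2_center, jar3_center, jar4_center's own z axis and vertical below 0.2 rad and x of jar2_center in the frame of rack between -0.045 and 0.045 m and y of jar2_center in the frame of rack between -0.095 and 0.095 m and z of jar2_center in the frame of rack between 0.028 and 0.048 m and x of jar3_center in the frame of rack between -0.045 and 0.045 m and y of jar3_center in the frame of rack between -0.095 and 0.095 m and z of jar3_center in the frame of rack between 0.028 and 0.048 m and x of jar4_center in the frame of rack between -0.045 and 0.045 m and y of jar4_center in the frame of rack between -0.095 and 0.095 m and z of jar4_center in the frame of rack between 0.028 and 0.048 m and value of joint cooler_door above 0.8 rad), for 0.2 s.
At the end, for the whole second after the job is handed in: The door is shut (below 0.06 rad), every jar present stands upright (within 0.2 rad) on the floor of the door rack, and the cover stands upright on the mat with its centre within 30 mm of the mat's centre (all of step 3 and value of joint cooler_door below 0.06 rad and x of jar1_center in the frame of rack between -0.045 and 0.045 m and y of jar1_center in the frame of rack between -0.095 and 0.095 m and z of jar1_center in the frame of rack between 0.028 and 0.048 m and angle between each of jar1_center, jar2_center, jar3_center, jar4_center's own z axis and vertical below 0.2 rad and x of jar2_center in the frame of rack between -0.045 and 0.045 m and y of jar2_center in the frame of rack between -0.095 and 0.095 m and z of jar2_center in the frame of rack between 0.028 and 0.048 m and x of jar3_center in the frame of rack between -0.045 and 0.045 m and y of jar3_center in the frame of rack between -0.095 and 0.095 m and z of jar3_center in the frame of rack between 0.028 and 0.048 m and x of jar4_center in the frame of rack between -0.045 and 0.045 m and y of jar4_center in the frame of rack between -0.095 and 0.095 m and z of jar4_center in the frame of rack between 0.028 and 0.048 m); the robot touches nothing.
It fails at once if the first spare bucket is moved more than 40 mm (distance of bucket_a from where it was at the start of the episode above 0.04 m).
It fails at once if the second spare bucket is moved more than 40 mm (distance of bucket_b from where it was at the start of the episode above 0.04 m).
It fails at once if the timer is moved more than 40 mm (distance of timer from where it was at the start of the episode above 0.04 m).
Of jar1, jar2, jar3, jar4 only 2 to 4 are there at a start; the rules pass over those that are not, and their reading is None.
At some moment in a run one of cover may be knocked a few centimetres aside while the robot is not near it.
Once in a run the grip may slacken for a moment while it holds something.
It also fails if it takes over 210 s, if anything falls off the work surface, if the arm or the gripper's body presses on something with over 40 N, if the wrist force passes 120 N, or if a joint passes its speed limit or range.

ROBOT

A 6-joint arm with a two-finger parallel gripper is mounted at the origin on the work surface. World frame = base frame: x ahead of the robot, y to its left, z up, the work surface at z = 0. Lengths are in m, angles in rad, forces in N, time in s.
With the tool pointing down it reaches from about 0.375 to 0.9 m from the base axis. Payload 3.1 kg.
Tool frame: the origin (TCP) lies midway between the tips of the shut fingers; the grasp point (between the pads) lies 19 mm behind it; z points along the fingers, y is the direction in which the jaws open and shut (so a half turn about z gives the same grasp; the last joint's range is limited). The gripper opens to 87 mm and grips with 3 to 60 N. Pads are 19 mm wide; open, the fingers measure 117 mm over their backs; the gripper's body (75 mm by 190 mm) begins 51 mm behind the grasp point.
Start: joints at [-1.52, 0.527, 1.433, -0, 1.181, -0.178], TCP at [0.142, -0.609, 0.223] pointing down, gripper open.
Joint ranges: [-3.08, 3.08], [-0.75, 2.2], [0.22, 2.44], [-1.43, 4.57], [0, 2.65], [-2.85, 2.85]. Speed limits (rad/s): [2.79, 2.79, 3.14, 3.14, 3.14, 3.14].

INTERFACE

Orientations are given as a rotation vector (axis times angle).
In Python, from cell import arm, eyes, close_job gives the robot as it stands. The module is installed in compiled form; this text tells all that it offers.
- The arm moves only by the tool jog_arm, never from a script. Its argument "deltas" is a list of rows, each an object of numbers: "claw": the opening, from -1 (shut) to 1 (fully open); "tx", "ty", "tz": the shift along the tool's x, y, z as a fraction of full scale; "yaw": the turn about the tool's z as a fraction of full scale. A call has 1 to 12 rows; each row is the pose to reach, as a shift and turn from the pose commanded when the call began, along the tool's axes at that moment; what a row does not reach only later rows make up. Full scale, the value 1, is 0.1 m for a shift and 30 degrees for a turn. A row lasts 1/10 s, in which the tool goes at most 50 mm and 8.59 degrees, less where a joint would pass 70% of its speed; a pose out of reach is approached as far as the arm can. A call with a number of a shift or a turn outside -1 to 1 is refused whole. A call with a gripper value outside its range is refused whole. The fingers move at their own pace and stop on an object; the grip force is fixed at half the most. Time passes only in rows, so rows that repeat a pose let the fingers close. It gives the time, the measured TCP pose, the force and the opening at its end, in the units of the state.
- arm.observe(): the state, without advancing time (a new reading comes with each control period).
- eyes.get_image(name): name is "side" or "top"; returns a dict with "img" (384x512x3 uint8, red, green, blue), "camera_matrix" (3x3 intrinsics, pixels), "extrinsics" (4x4, takes a point from camera to world coordinates). Camera axes: x right, y down, z forward; pixel columns grow to the right and rows downward; lengths in m; the calibration is good to about 2 mm. A picture is of the moment at which its call begins. There is no depth.
- close_job(): hands the job in, once; it reports no verdict.
The state is a dict: "time": time; "joint_pos": joint angles; "dq": joint speeds; "tau": joint torques, N m; "eef_pos": TCP position; "orientation": TCP orientation; "wrist_force": force on the tool from outside, world axes, zero at the start; "moment": the same for the moment, N m; "finger_gap": opening from 0.0 (shut) to 1.0 (fully open).
Only numpy, scipy, OpenCV 4.12 (cv2) and the standard library are available. Lean on these libraries where they do the work, as an engineer would, in place of code of your own. Each camera call takes 0.05 s, during which the arm holds its last target.

## Working session

There is one attempt and no reset: what is moved stays moved. The work goes in short steps, Python scripts to look and compute and a tool call to move; the robot and the scene stay as the last step left them, time stands still between calls to the robot, and variables do not carry over. Pictures are saved under pics/ and viewed, and the job is handed in when it is done.

Besides the shell and the picture viewer there is one more tool, called after "Emit:" in YAML: its name, and indented under it one key for each argument. jog_arm: Moves the arm, as the interface text tells. Shift numbers are shares of 0.1 m and turn numbers shares of 30 degrees, none past 1 either way. Its arguments: {"type":"object","properties":{"deltas":{"type":"array","items":{"type":"object","properties":{"claw":{"type":"number"},"tx":{"type":"number"},"ty":{"type":"number"},"tz":{"type":"number"},"yaw":{"type":"number"}}}}},"required":["deltas"]}

```bash
mkdir -p pics; ls
cat > h.py <<'E'
import numpy as np,cv2
from cell import arm,eyes,close_job
from scipy.spatial.transform import Rotation as R
def snap(n,f=None):
    d=eyes.get_image(n)
    if f: cv2.imwrite('pics/'+f,cv2.cvtColor(d['img'],cv2.COLOR_RGB2BGR))
    return d
def ray(d,u,v,z):
    K=d['camera_matrix'];T=d['extrinsics']
    r=T[:3,:3]@np.linalg.inv(K)@np.array([u,v,1.]);o=T[:3,3]
    return o+r*(z-o[2])/r[2]
def proj(d,p):
    T=np.linalg.inv(d['extrinsics']);q=d['camera_matrix']@(T[:3,:3]@np.array(p)+T[:3,3]);return q[:2]/q[2]
def st():
    s=arm.observe();print({k:np.round(v,3).tolist() for k,v in s.items()})
    print(R.from_rotvec(s['orientation']).as_matrix().round(3))
E
python3 - <<'E'
from h import *
st()
for n in('side','top'):
    d=snap(n,n+'0.png');print(d['extrinsics'].round(3),d['camera_matrix'])
    cv2.imwrite(f'pics/{n}0b.png',cv2.resize(cv2.cvtColor(d['img'],cv2.COLOR_RGB2BGR),(800,600),interpolation=cv2.INTER_CUBIC))
E
```

```text
pics
{'time': 0.0, 'joint_pos': [-1.52, 0.528, 1.434, -0.0, 1.181, -0.178], 'dq': [-0.0, -0.001, -0.001, 0.001, 0.0, -0.001], 'tau': [-0.001, -44.004, -17.659, 0.063, 0.058, -0.0], 'eef_pos': [0.142, -0.608, 0.222], 'orientation': [-3.119, -0.36, -0.0], 'wrist_force': [0.238, -0.038, 0.907], 'moment': [-0.024, -0.016, 0.032], 'finger_gap': 0.997}
[[ 0.974  0.228 -0.   ]
 [ 0.228 -0.974  0.002]
 [ 0.    -0.002 -1.   ]]
[[ 0.999 -0.043  0.029  0.49 ]
 [-0.048 -0.581  0.812 -0.911]
 [-0.018 -0.812 -0.583  0.732]
 [ 0.     0.     0.     1.   ]] [[388.14307702   0.         257.08024991]
 [  0.         388.14307702 191.87026533]
 [  0.           0.           1.        ]]
[[ 0.014 -0.997  0.072  0.439]
 [-1.    -0.013  0.005 -0.065]
 [-0.004 -0.072 -0.997  1.306]
 [ 0.     0.     0.     1.   ]] [[389.17498983   0.         252.44384604]
 [  0.         389.17498983 193.34519876]
 [  0.           0.           1.        ]]
```

View pics/side0b.png

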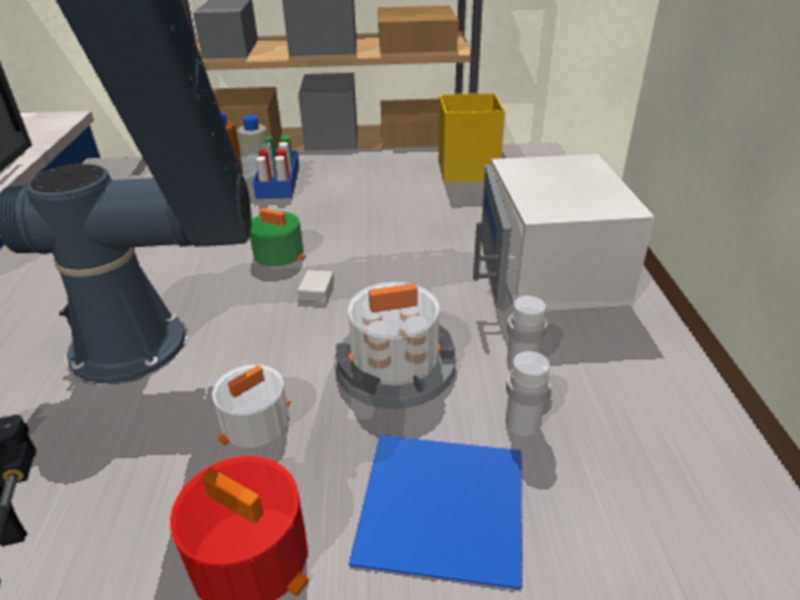

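View pics/top0b.png

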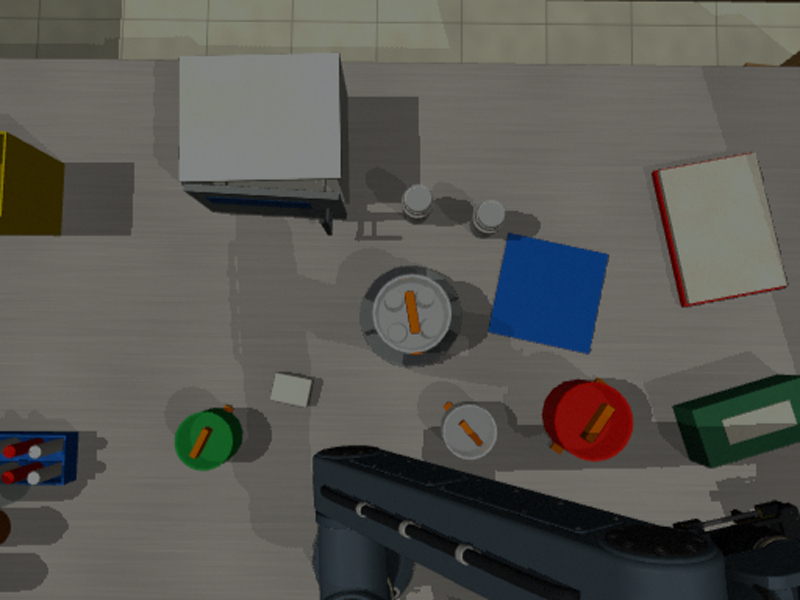

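The top view (800 px scale) shows several covers: green (208,438), red (588,420), small clear (468,432) and a larger clear one on the rotor (412,314). The clear one on the rotor is the one meant, because it is neither green nor red and is the larger of the clear pair. The cooler is at (260,120) with its handle at (328,225), the mat at (549,293), buckets at (417,200) and (489,215), and the timer at (292,389). I'll confirm with an enlarged crop.

Run:
```python
from h import *
t=cv2.imread('pics/top0.png')
a=cv2.resize(t[100:240,100:330],None,fx=3.4,fy=3.4,interpolation=cv2.INTER_CUBIC);cv2.imwrite('pics/topc.png',a)
s=cv2.imread('pics/side0.png')
a=cv2.resize(s[90:270,200:430],None,fx=3.3,fy=3.3,interpolation=cv2.INTER_CUBIC);cv2.imwrite('pics/sidec.png',a)
```

```text
(no output)
```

View pics/topc.png

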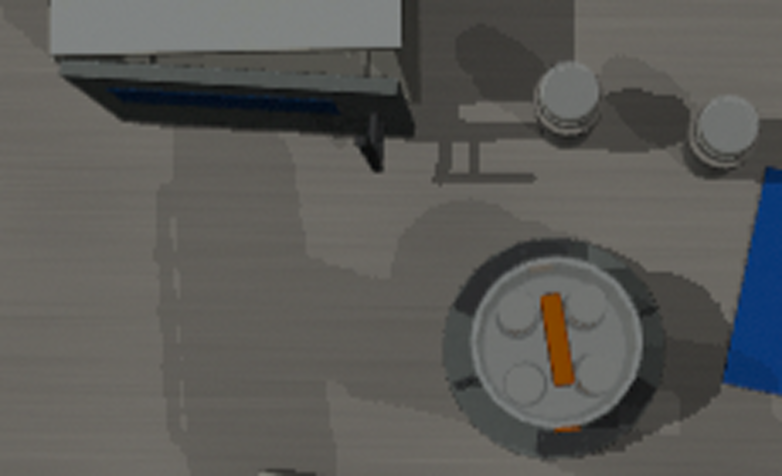

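View pics/sidec.png

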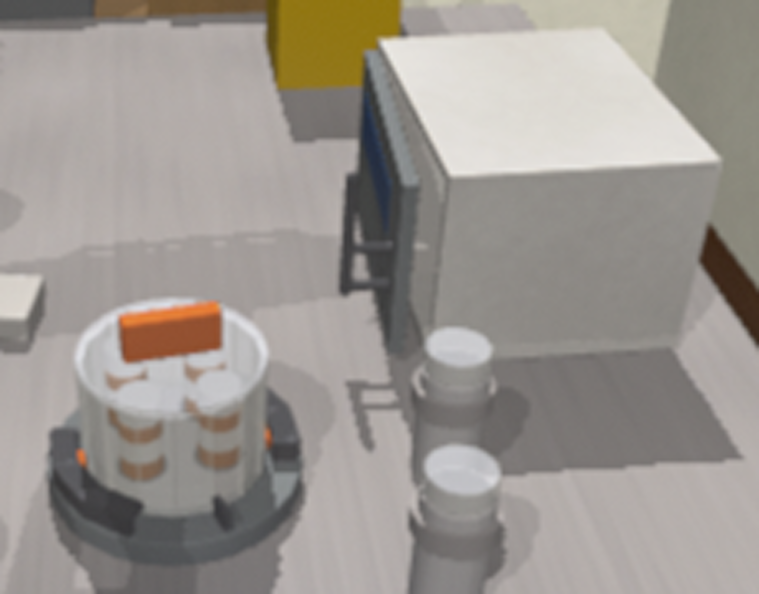

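Run:
```python
from h import *
t=cv2.imread('pics/top0.png')
a=cv2.resize(t[108:150,105:225],None,fx=6.6,fy=6.6,interpolation=cv2.INTER_NEAREST);cv2.imwrite('pics/doorc.png',np.clip(a*1.6,0,255).astype(np.uint8))
s=cv2.imread('pics/side0.png')
a=cv2.resize(s[95:215,295:345],None,fx=5,fy=5,interpolation=cv2.INTER_NEAREST);cv2.imwrite('pics/doors.png',a)
d=snap('top');e=snap('side')
# mat
hsv=cv2.cvtColor(d['img'],cv2.COLOR_RGB2HSV)
m=cv2.inRange(hsv,(105,150,60),(125,255,255));cs=cv2.findContours(m,0,1)[0];c=max(cs,key=cv2.contourArea)
r=cv2.minAreaRect(c);print('mat',r,ray(d,*r[0],.006).round(4))
# bar
m=cv2.inRange(hsv,(5,150,100),(22,255,255));cs=cv2.findContours(m,0,1)[0]
for c in cs:
    if cv2.contourArea(c)>25:
        r=cv2.minAreaRect(c);b=cv2.boxPoints(r);b=np.array([ray(d,*p,.169)[:2] for p in b]);print('bar',np.round(r[0],1),b.mean(0).round(4),r[1],[np.degrees(np.arctan2(*(b[(i+1)%4]-b[i])[::-1])).round(1) for i in(0,1)])
def tri(u1,u2):
    K=d['camera_matrix'];A=[];bb=[]
    for q,u in((d,u1),(e,u2)):
        r=q['extrinsics'][:3,:3]@np.linalg.inv(q['camera_matrix'])@np.array([*u,1]);r/=np.linalg.norm(r);P=np.eye(3)-np.outer(r,r);A.append(P);bb.append(P@q['extrinsics'][:3,3])
    return np.linalg.lstsq(np.vstack(A),np.hstack(bb),rcond=None)[0]
print(tri((210,137),(306,144)))
for u in((206.5,143),(211.8,150)):print(ray(d,*u,.193),ray(d,*u,.05))
print('side bar top',ray(e,306,144,.193),ray(e,305,178.5,.06))
```

```text
mat ((350.7546691894531, 187.2904815673828), (66.07786560058594, 64.841796875), 11.888657569885254) [ 0.5571 -0.387   0.006 ]
bar [126.9 283.2] [0.256  0.2997] (3.5777084827423096, 19.230182647705078) [np.float64(-25.0), np.float64(-115.2)]
bar [301.5 277. ] [ 0.2807 -0.2036] (17.677669525146484, 3.535533905029297) [np.float64(-44.7), np.float64(-134.1)]
bar [385.3 268.4] [ 0.3086 -0.4453] (6.352209091186523, 21.616474151611328) [np.float64(-31.9), np.float64(-120.8)]
bar [263.6 199.3] [ 0.5036 -0.0916] (26.468236923217773, 5.589565753936768) [np.float64(-79.7), np.float64(-169.9)]
[0.67438677 0.06655699 0.19278486]
[0.66326897 0.07602875 0.193     ] [0.6921271  0.09408877 0.05      ]
[0.64298304 0.06024281 0.193     ] [0.66923481 0.07627462 0.05      ]
side bar top [0.66750772 0.06416752 0.193     ] [0.67500171 0.08524508 0.06      ]
```

View pics/doorc.png

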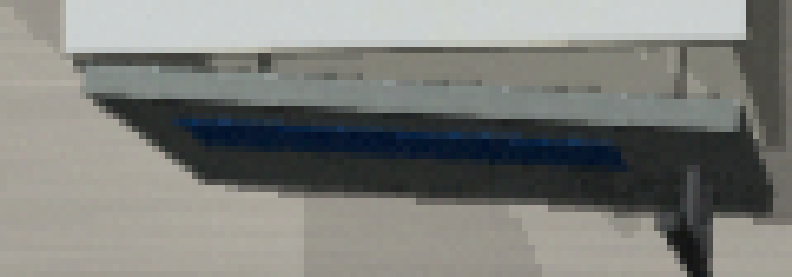

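View pics/doors.png

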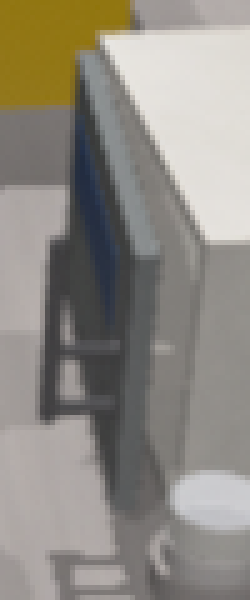

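Run:
```python
from h import *
d=snap('top');e=snap('side')
a=ray(d,118.8,122.9,.195);b=ray(d,216.8,128.2,.195);v=(b-a);L=np.linalg.norm(v);v/=L
print(a,b,L, 'angle',np.arctan2(-v[0],-v[1]))
xo=np.array([-v[1],v[0],0])  # inner dir
print(xo)
h=a+v*.262-xo*.04;print('handle',h)
for z in(.193,.115,.05):
    h[2]=z;print(z,proj(d,h),proj(e,h))
for q in(a,b):print(proj(e,q))
# cover centre check & rotor
```

```text
[0.71866566 0.33187822 0.195     ] [0.70665027 0.04687215 0.195     ] 0.2852592325193781 angle 0.042133422403191324
[ 0.99911252 -0.04212096  0.        ]
handle [0.66766547 0.07179558 0.195     ]
0.193 [207.99402619 141.51882604] [305.65575627 142.7224034 ]
0.115 [210.96438154 146.67735463] [304.22194557 165.80023639]
0.05 [213.16166164 150.49330621] [303.11003733 183.69690352]
[309.13535707 105.2636058 ]
[320.74237833 145.77930249]
```

The crop confirms it: the large clear cover is locked on the rotor, with four jars beneath. The handle bar top is at about (208,142) in the top view and (306,143) in the side view, which puts the handle near (0.668, 0.068) and the door at about 0.04 rad.

Next I lift and square the tool to the world axes.

Emit:
jog_arm:
  deltas:
    - {"tz":-0.4,"claw":1,"yaw":0.2}
    - {"tz":-0.8,"claw":1,"yaw":0.44}
    - {"tz":-0.8,"claw":1,"yaw":0.44}
    - {"tz":-0.8,"claw":1,"yaw":0.44}

```text
validation failed for argument at $.de...
```

```bash
python3 -c "
from h import *
st()"
```

```text
{'time': 0.3, 'joint_pos': [-1.52, 0.528, 1.433, 0.0, 1.181, -0.179], 'dq': [0.001, -0.003, -0.003, 0.001, 0.001, 0.0], 'tau': [0.001, -43.956, -17.655, 0.063, 0.055, -0.0], 'eef_pos': [0.142, -0.608, 0.222], 'orientation': [-3.12, -0.36, -0.0], 'wrist_force': [-0.645, 0.287, -0.163], 'moment': [-0.025, 0.045, -0.009], 'finger_gap': 1.001}
[[ 0.974  0.228 -0.   ]
 [ 0.228 -0.974  0.001]
 [ 0.    -0.001 -1.   ]]
```

Emit:
jog_arm:
  deltas:
    - {"tx":0,"ty":0,"tz":-0.4,"yaw":0.2,"claw":1}
    - {"tx":0,"ty":0,"tz":-0.8,"yaw":0.44,"claw":1}
    - {"tx":0,"ty":0,"tz":-0.8,"yaw":0.44,"claw":1}

```text
time: 0.6
eef_pos: [0.1427, -0.6122, 0.3091]
orientation: [3.128, -0.003, 0.001]
wrist_force: [-0.2, -0.7, -0.4]
finger_gap: 0.999
```

```bash
python3 -c "
from h import *
st()"
```

```text
{'time': 0.6, 'joint_pos': [-1.519, 0.446, 1.326, 0.0, 1.356, 0.054], 'dq': [-0.003, 0.046, 0.088, -0.003, -0.047, -0.074], 'tau': [0.034, -41.344, -18.975, 0.069, 0.414, 0.367], 'eef_pos': [0.143, -0.612, 0.309], 'orientation': [3.128, -0.003, 0.001], 'wrist_force': [-0.217, -0.733, -0.356], 'moment': [0.052, 0.003, -0.006], 'finger_gap': 0.999}
[[ 1.    -0.002  0.001]
 [-0.002 -1.    -0.013]
 [ 0.001  0.013 -1.   ]]
```

Emit:
jog_arm:
  deltas:
    - {"tx":0.4,"ty":-0.5,"tz":0,"yaw":0,"claw":1}
    - {"tx":0.75,"ty":-1,"tz":0,"yaw":0,"claw":1}

```text
time: 0.8
eef_pos: [0.2028, -0.5288, 0.3021]
orientation: [3.141, -0.004, 0.001]
wrist_force: [1.2, 0.7, 0.2]
finger_gap: 0.999
```

Emit:
jog_arm:
  deltas:
    - {"tx":0.4,"ty":-0.5,"tz":0,"yaw":0,"claw":1}
    - {"tx":0.75,"ty":-1,"tz":0,"yaw":0,"claw":1}

```text
time: 1.0
eef_pos: [0.2641, -0.4476, 0.3021]
orientation: [-3.141, 0.001, -0.0]
wrist_force: [0.5, 0.0, -0.0]
finger_gap: 0.999
```

Emit:
jog_arm:
  deltas:
    - {"tx":0.4,"ty":-0.5,"tz":0,"yaw":0,"claw":1}
    - {"tx":0.75,"ty":-1,"tz":0,"yaw":0,"claw":1}

```text
time: 1.2
eef_pos: [0.3246, -0.3679, 0.3023]
orientation: [-3.142, 0.001, -0.0]
wrist_force: [0.2, -0.1, 0.3]
finger_gap: 1.002
```

Emit:
jog_arm:
  deltas:
    - {"tx":0.4,"ty":-0.5,"tz":0,"yaw":0,"claw":1}
    - {"tx":0.75,"ty":-1,"tz":0,"yaw":0,"claw":1}

```text
time: 1.4
eef_pos: [0.385, -0.2883, 0.3024]
orientation: [3.141, -0.0, 0.0]
wrist_force: [0.1, -0.1, -0.1]
finger_gap: 0.996
```

Emit:
jog_arm:
  deltas:
    - {"tx":0.4,"ty":-0.5,"tz":0,"yaw":0,"claw":1}
    - {"tx":0.75,"ty":-1,"tz":0,"yaw":0,"claw":1}

```text
time: 1.6
eef_pos: [0.4455, -0.2087, 0.3024]
orientation: [3.141, -0.0, 0.0]
wrist_force: [0.4, -0.8, -0.3]
finger_gap: 0.999
```

Emit:
jog_arm:
  deltas:
    - {"tx":0.4,"ty":-0.5,"tz":0,"yaw":0,"claw":1}
    - {"tx":0.75,"ty":-1,"tz":0,"yaw":0,"claw":1}
    - {"tx":0.75,"ty":-1,"tz":0,"yaw":0,"claw":1}
    - {"tx":0.75,"ty":-1,"tz":0,"yaw":0,"claw":1}

```text
time: 2.0
eef_pos: [0.5209, -0.1075, 0.302]
orientation: [-3.141, -0.008, -0.0]
wrist_force: [0.2, -0.2, -0.2]
finger_gap: 0.997
```

Emit:
jog_arm:
  deltas:
    - {"tx":0.4,"ty":-0.45,"tz":0,"yaw":0,"claw":1}
    - {"tx":0.75,"ty":-0.9,"tz":0,"yaw":0,"claw":1}
    - {"tx":0.75,"ty":-0.9,"tz":0,"yaw":0,"claw":1}

```text
time: 2.3
eef_pos: [0.5963, -0.0187, 0.3021]
orientation: [-3.141, -0.003, -0.001]
wrist_force: [0.5, 0.1, 0.1]
finger_gap: 0.995
```

Emit:
jog_arm:
  deltas:
    - {"tx":0.4,"ty":-0.45,"tz":0,"yaw":0,"claw":0.2}
    - {"tx":0.72,"ty":-0.85,"tz":0,"yaw":0,"claw":0.2}
    - {"tx":0.72,"ty":-0.85,"tz":0,"yaw":0,"claw":0.2}
    - {"tx":0.72,"ty":-0.85,"tz":0.4,"yaw":0,"claw":0.2}
    - {"tx":0.72,"ty":-0.85,"tz":0.8,"yaw":0,"claw":0.2}
    - {"tx":0.72,"ty":-0.85,"tz":0.8,"yaw":0,"claw":0.2}

```text
time: 2.9
eef_pos: [0.6613, 0.063, 0.216]
orientation: [3.141, -0.002, -0.024]
wrist_force: [-1.5, -0.7, -0.2]
finger_gap: 0.619
```

Run:
```python
from h import *
d=snap('side','s1.png');t=snap('top','t1.png')
a=np.vstack([cv2.resize(x['img'][r[0]:r[1],r[2]:r[3]],(600,300)) for x,r in((d,(60,200,220,440)),(t,(90,210,130,330)))])
cv2.imwrite('pics/v1.png',a[:,:,::-1]);st()
```

```text
{'time': 3.0, 'joint_pos': [-0.072, 0.59, 1.312, -0.001, 1.242, 1.501], 'dq': [0.006, -0.039, -0.058, 0.004, -0.008, 0.003], 'tau': [0.147, -45.408, -17.175, 0.034, 0.028, -0.006], 'eef_pos': [0.666, 0.063, 0.222], 'orientation': [3.141, -0.003, -0.004], 'wrist_force': [-0.171, -0.283, 0.757], 'moment': [0.015, 0.003, -0.009], 'finger_gap': 0.608}
[[ 1.    -0.002 -0.002]
 [-0.002 -1.    -0.   ]
 [-0.002  0.    -1.   ]]
```

View pics/v1.png

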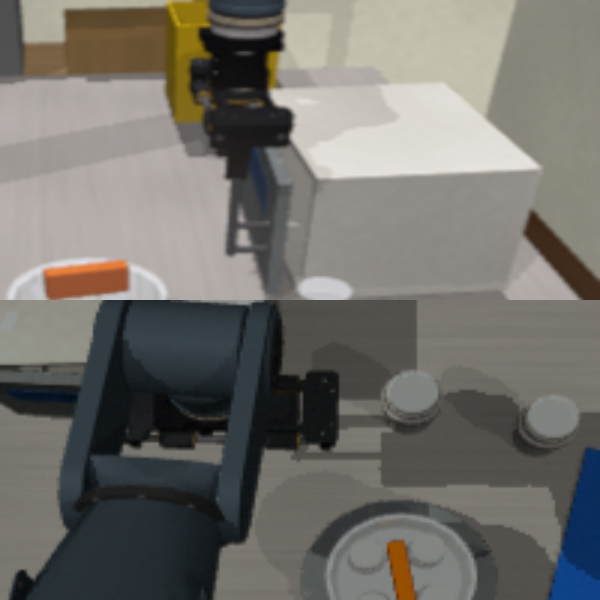

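The fingers sit over the handle bar (side crop (238,165)). I descend and close.

Emit:
jog_arm:
  deltas:
    - {"tx":0.02,"ty":-0.04,"tz":0.25,"yaw":0,"claw":0.2}
    - {"tx":0.02,"ty":-0.04,"tz":0.5,"yaw":0,"claw":0.2}
    - {"tx":0.02,"ty":-0.04,"tz":0.75,"yaw":0,"claw":0.2}
    - {"tx":0.02,"ty":-0.04,"tz":0.75,"yaw":0,"claw":0.2}
    - {"tx":0.02,"ty":-0.04,"tz":0.75,"yaw":0,"claw":-0.4}
    - {"tx":0.02,"ty":-0.04,"tz":0.75,"yaw":0,"claw":-1}
    - {"tx":0.02,"ty":-0.04,"tz":0.75,"yaw":0,"claw":-1}
    - {"tx":0.02,"ty":-0.04,"tz":0.75,"yaw":0,"claw":-1}
    - {"tx":0.02,"ty":-0.04,"tz":0.75,"yaw":0,"claw":-1}
    - {"tx":0.02,"ty":-0.04,"tz":0.75,"yaw":0,"claw":-1}

```text
time: 4.0
eef_pos: [0.6709, 0.0769, 0.1493]
orientation: [-3.126, 0.005, -0.011]
wrist_force: [4.7, 25.8, 0.7]
finger_gap: 0.145
```

Run:
```python
from h import *
st()
H=np.array([.719,.332])
s=arm.observe()['eef_pos'][:2]
# angle of handle vs hinge: handle = H + .262 v -.04 xo
def hp(th,H=H):
    v=np.array([-np.sin(th),-np.cos(th)]);xo=np.array([np.cos(th),-np.sin(th)]);return H+.262*v-.04*xo
from scipy.optimize import minimize_scalar
r=minimize_scalar(lambda t:np.sum((hp(t)-s)**2),bounds=(-.1,.3),method='bounded');print(r.x,hp(r.x),s)
for t in np.arange(.1,1.65,.1):print(round(t,2),(hp(t)).round(3))
```

```text
{'time': 4.0, 'joint_pos': [-0.058, 0.672, 1.37, 0.018, 1.094, 1.507], 'dq': [0.029, 0.003, -0.005, 0.067, -0.009, 0.0], 'tau': [-17.217, -48.348, -14.681, -6.543, 0.679, 0.007], 'eef_pos': [0.671, 0.077, 0.149], 'orientation': [-3.126, 0.005, -0.011], 'wrist_force': [4.67, 25.761, 0.713], 'moment': [4.185, -0.719, -0.006], 'finger_gap': 0.145}
[[ 1.    -0.003  0.007]
 [-0.003 -1.     0.016]
 [ 0.007 -0.016 -1.   ]]
0.0348290492918789 [0.66990089 0.07155178] [0.6709146  0.07692999]
0.1 [0.653 0.075]
0.2 [0.628 0.083]
0.3 [0.603 0.094]
0.4 [0.58  0.106]
0.5 [0.558 0.121]
0.6 [0.538 0.138]
0.7 [0.52  0.157]
0.8 [0.503 0.178]
0.9 [0.489 0.2  ]
1.0 [0.477 0.224]
1.1 [0.467 0.249]
1.2 [0.46  0.274]
1.3 [0.456 0.3  ]
1.4 [0.454 0.327]
1.5 [0.455 0.353]
1.6 [0.458 0.38 ]
```

Emit:
jog_arm:
  deltas:
    - {"tx":0.02,"ty":-0.11,"tz":0,"yaw":0,"claw":-1}
    - {"tx":-0.13,"ty":-0.16,"tz":0,"yaw":0,"claw":-1}
    - {"tx":-0.25,"ty":-0.2,"tz":0,"yaw":0,"claw":-1}
    - {"tx":-0.38,"ty":-0.24,"tz":0,"yaw":0,"claw":-1}
    - {"tx":-0.5,"ty":-0.29,"tz":0,"yaw":0,"claw":-1}
    - {"tx":-0.63,"ty":-0.35,"tz":0,"yaw":0,"claw":-1}
    - {"tx":-0.63,"ty":-0.35,"tz":0,"yaw":0,"claw":-1}
    - {"tx":-0.63,"ty":-0.35,"tz":0,"yaw":0,"claw":-1}

```text
time: 4.8
eef_pos: [0.6039, 0.0995, 0.149]
orientation: [3.134, 0.001, -0.006]
wrist_force: [-5.4, -10.0, 7.7]
finger_gap: 0.125
```

Run:
```python
from h import *
st()
```

```text
{'time': 4.8, 'joint_pos': [-0.015, 0.6, 1.531, -0.009, 1.014, 1.56], 'dq': [-0.004, 0.003, -0.011, -0.002, 0.001, 0.002], 'tau': [6.432, -40.845, -16.024, 2.528, -1.508, -0.128], 'eef_pos': [0.604, 0.1, 0.149], 'orientation': [3.134, 0.001, -0.006], 'wrist_force': [-5.372, -9.964, 7.662], 'moment': [-1.598, 0.807, -0.1], 'finger_gap': 0.125}
[[ 1.     0.001 -0.004]
 [ 0.001 -1.    -0.007]
 [-0.004  0.007 -1.   ]]
```

Emit:
jog_arm:
  deltas:
    - {"tx":-0.12,"ty":-0.01,"tz":0,"yaw":0,"claw":-1}
    - {"tx":-0.24,"ty":-0.08,"tz":0,"yaw":0,"claw":-1}
    - {"tx":-0.35,"ty":-0.15,"tz":0,"yaw":0,"claw":-1}
    - {"tx":-0.46,"ty":-0.23,"tz":0,"yaw":0,"claw":-1}
    - {"tx":-0.56,"ty":-0.31,"tz":0,"yaw":0,"claw":-1}
    - {"tx":-0.66,"ty":-0.4,"tz":0,"yaw":0,"claw":-1}
    - {"tx":-0.75,"ty":-0.49,"tz":0,"yaw":0,"claw":-1}
    - {"tx":-0.84,"ty":-0.59,"tz":0,"yaw":0,"claw":-1}
    - {"tx":-0.84,"ty":-0.59,"tz":0,"yaw":0,"claw":-1}
    - {"tx":-0.84,"ty":-0.59,"tz":0,"yaw":0,"claw":-1}

```text
time: 5.8
eef_pos: [0.52, 0.1629, 0.1488]
orientation: [3.14, 0.002, -0.003]
wrist_force: [-2.1, -2.2, 8.5]
finger_gap: 0.125
```

Run:
```python
from h import *
st()
```

```text
{'time': 5.8, 'joint_pos': [0.099, 0.523, 1.705, -0.002, 0.916, 1.669], 'dq': [-0.006, 0.003, -0.005, -0.002, 0.002, -0.0], 'tau': [1.082, -35.258, -13.03, 0.411, -0.856, -0.111], 'eef_pos': [0.52, 0.163, 0.149], 'orientation': [3.14, 0.002, -0.003], 'wrist_force': [-2.094, -2.151, 8.485], 'moment': [-0.368, 0.375, -0.063], 'finger_gap': 0.125}
[[ 1.     0.002 -0.002]
 [ 0.002 -1.    -0.001]
 [-0.002  0.001 -1.   ]]
```

Emit:
jog_arm:
  deltas:
    - {"tx":-0.09,"ty":-0.1,"tz":0,"yaw":0,"claw":-1}
    - {"tx":-0.17,"ty":-0.21,"tz":0,"yaw":0,"claw":-1}
    - {"tx":-0.24,"ty":-0.32,"tz":0,"yaw":0,"claw":-1}
    - {"tx":-0.31,"ty":-0.43,"tz":0,"yaw":0,"claw":-1}
    - {"tx":-0.37,"ty":-0.55,"tz":0,"yaw":0,"claw":-1}
    - {"tx":-0.43,"ty":-0.67,"tz":0,"yaw":0,"claw":-1}
    - {"tx":-0.48,"ty":-0.79,"tz":0,"yaw":0,"claw":-1}
    - {"tx":-0.53,"ty":-0.92,"tz":0,"yaw":0,"claw":-1}
    - {"tx":-0.53,"ty":-0.92,"tz":0,"yaw":0,"claw":-1}

```text
time: 6.7
eef_pos: [0.4674, 0.2563, 0.1477]
orientation: [-3.141, -0.002, 0.002]
wrist_force: [-1.7, -1.2, 6.2]
finger_gap: 0.126
```

Emit:
jog_arm:
  deltas:
    - {"tx":-0.04,"ty":-0.12,"tz":0,"yaw":0,"claw":-1}
    - {"tx":-0.07,"ty":-0.25,"tz":0,"yaw":0,"claw":-1}
    - {"tx":-0.09,"ty":-0.38,"tz":0,"yaw":0,"claw":-1}
    - {"tx":-0.11,"ty":-0.51,"tz":0,"yaw":0,"claw":-1}
    - {"tx":-0.12,"ty":-0.64,"tz":0,"yaw":0,"claw":-1}
    - {"tx":-0.13,"ty":-0.78,"tz":0,"yaw":0,"claw":-1}
    - {"tx":-0.13,"ty":-0.9,"tz":0,"yaw":0,"claw":-1}
    - {"tx":-0.12,"ty":-1.0,"tz":0,"yaw":0,"claw":-1}
    - {"tx":-0.12,"ty":-1.0,"tz":0,"yaw":0,"claw":-1}
    - {"tx":-0.12,"ty":-1.0,"tz":0,"yaw":0,"claw":-1}

```text
time: 7.7
eef_pos: [0.4564, 0.3554, 0.1476]
orientation: [-3.141, -0.0, 0.001]
wrist_force: [-3.2, -0.5, 5.0]
finger_gap: 0.13
```

Run:
```python
from h import *
st()
```

```text
{'time': 7.7, 'joint_pos': [0.468, 0.562, 1.622, 0.001, 0.958, 2.038], 'dq': [-0.007, -0.003, 0.006, -0.001, -0.003, -0.002], 'tau': [-0.626, -39.155, -14.333, -0.379, -0.724, -0.15], 'eef_pos': [0.456, 0.355, 0.148], 'orientation': [-3.141, -0.0, 0.001], 'wrist_force': [-3.214, -0.452, 4.972], 'moment': [0.008, 0.412, -0.17], 'finger_gap': 0.13}
[[ 1.     0.    -0.001]
 [ 0.    -1.     0.001]
 [-0.001 -0.001 -1.   ]]
```

Emit:
jog_arm:
  deltas:
    - {"tx":0,"ty":0,"tz":0,"yaw":0,"claw":-0.4}
    - {"tx":0,"ty":0,"tz":0,"yaw":0,"claw":-0.4}
    - {"tx":0,"ty":0,"tz":0,"yaw":0,"claw":-0.4}
    - {"tx":0,"ty":0,"tz":-0.25,"yaw":0,"claw":-0.4}
    - {"tx":0,"ty":0,"tz":-0.5,"yaw":0,"claw":-0.4}
    - {"tx":0,"ty":0,"tz":-1,"yaw":0,"claw":-0.4}
    - {"tx":0,"ty":0,"tz":-1,"yaw":0,"claw":-0.4}
    - {"tx":0,"ty":0,"tz":-1,"yaw":0,"claw":-0.4}

```text
time: 8.5
eef_pos: [0.4577, 0.3548, 0.2487]
orientation: [-3.14, 0.001, -0.005]
wrist_force: [-0.5, -0.6, -0.4]
finger_gap: 0.301
```

Emit:
jog_arm:
  deltas:
    - {"tx":0,"ty":0.45,"tz":-0.5,"yaw":-0.28,"claw":1}
    - {"tx":0,"ty":0.9,"tz":-0.5,"yaw":-0.56,"claw":1}
    - {"tx":0,"ty":1,"tz":-0.5,"yaw":-0.84,"claw":1}
    - {"tx":0,"ty":1,"tz":-0.5,"yaw":-1,"claw":1}

```text
time: 8.9
eef_pos: [0.4561, 0.2517, 0.2964]
orientation: [3.033, 0.814, -0.005]
wrist_force: [0.3, 0.3, 0.4]
finger_gap: 0.578
```

Run:
```python
from h import *
st()
d=snap('top','t2.png');e=snap('side','s2.png')
a=np.vstack([cv2.resize(x['img'],(533,400))[r[0]:r[1]] for x,r in((d,(20,320)),(e,(50,350)))])
cv2.imwrite('pics/v2.png',a[:,:,::-1])
```

```text
{'time': 8.9, 'joint_pos': [0.29, 0.303, 1.594, -0.001, 1.248, 1.337], 'dq': [0.031, 0.023, -0.014, 0.029, -0.01, -0.817], 'tau': [-0.962, -35.152, -18.574, -0.15, 0.013, 0.276], 'eef_pos': [0.456, 0.252, 0.296], 'orientation': [3.033, 0.814, -0.005], 'wrist_force': [0.263, 0.341, 0.358], 'moment': [-0.001, -0.045, 0.033], 'finger_gap': 0.578}
[[ 0.866  0.501 -0.003]
 [ 0.501 -0.866 -0.002]
 [-0.003  0.    -1.   ]]
```

View pics/v2.png

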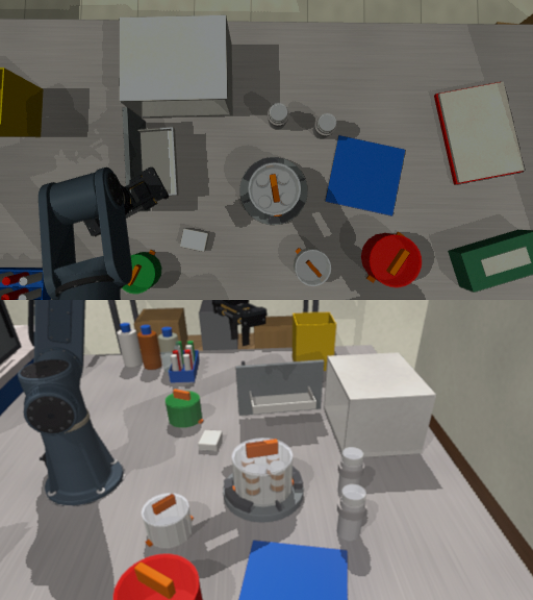

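Emit:
jog_arm:
  deltas:
    - {"tx":-0.2,"ty":0.45,"tz":0,"yaw":-0.28,"claw":1}
    - {"tx":-0.41,"ty":0.92,"tz":0,"yaw":-0.56,"claw":1}
    - {"tx":-0.41,"ty":0.92,"tz":0,"yaw":-0.84,"claw":1}
    - {"tx":-0.41,"ty":0.92,"tz":0,"yaw":-1,"claw":1}

```text
time: 9.4
eef_pos: [0.467, 0.1527, 0.2961]
orientation: [-2.72, -1.57, 0.005]
wrist_force: [-0.3, 0.5, -0.7]
finger_gap: 0.981
```

Emit:
jog_arm:
  deltas:
    - {"tx":-0.41,"ty":0.3,"tz":0,"yaw":-0.28,"claw":1}
    - {"tx":-0.82,"ty":0.59,"tz":0,"yaw":-0.56,"claw":1}
    - {"tx":-0.82,"ty":0.59,"tz":0,"yaw":-0.84,"claw":1}
    - {"tx":-0.82,"ty":0.59,"tz":0,"yaw":-1,"claw":1}

```text
time: 9.8
eef_pos: [0.4772, 0.0521, 0.2961]
orientation: [-2.22, -2.22, 0.003]
wrist_force: [-0.4, 0.1, 0.3]
finger_gap: 1.003
```

Emit:
jog_arm:
  deltas:
    - {"tx":-0.5,"ty":0.05,"tz":0,"yaw":-0.25,"claw":1}
    - {"tx":-1,"ty":0.1,"tz":0,"yaw":-0.34,"claw":1}
    - {"tx":-1,"ty":0.1,"tz":0,"yaw":-0.34,"claw":1}
    - {"tx":-1,"ty":0.1,"tz":0,"yaw":-0.34,"claw":1}

```text
time: 10.2
eef_pos: [0.487, -0.0468, 0.2962]
orientation: [-2.019, -2.403, 0.001]
wrist_force: [0.4, 0.6, 0.3]
finger_gap: 0.998
```

```bash
cat >> h.py <<'E'
def to(p,phi=None):
    "tx,ty,tz,yaw for target TCP p, heading phi deg"
    s=arm.observe();M=R.from_rotvec(s['orientation']).as_matrix();ph=np.degrees(np.arctan2(M[1,0],M[0,0]))
    c,q=np.cos(np.radians(ph)),np.sin(np.radians(ph));dx,dy,dz=np.array(p)-s['eef_pos']
    print('at',s['eef_pos'].round(4),'phi',round(ph,2),'gap',round(s['finger_gap'],3),'F',s['wrist_force'].round(1))
    print('tx %.3f ty %.3f tz %.3f'%((dx*c+dy*q)*10,(dx*q-dy*c)*10,-dz*10),'yaw %.3f'%(-(((phi-ph)+180)%360-180)/30) if phi is not None else '')
E
python3 - <<'E'
from h import *
d=snap('top','t3.png');e=snap('side','s3.png')
def bar(q,z,box=None):
    hsv=cv2.cvtColor(q['img'],cv2.COLOR_RGB2HSV);m=cv2.inRange(hsv,(5,150,100),(22,255,255))
    for c in cv2.findContours(m,0,1)[0]:
        if cv2.contourArea(c)>25:
            r=cv2.minAreaRect(c);print(np.round(r[0],1),np.round(r[1],1),ray(q,*r[0],z).round(4),z)
bar(d,.169);bar(e,.155)
a=cv2.resize(d['img'][155:250,215:315],None,fx=6,fy=6,interpolation=cv2.INTER_CUBIC);cv2.imwrite('pics/c3.png',a[:,:,::-1])
to((.5036,-.0916,.138),100.3)
E
```

```text
[126.8 283.4] [ 3.6 19.7] [0.2553 0.3    0.169 ] 0.169
[301.3 277.3] [17.9  3.7] [ 0.28  -0.203  0.169] 0.169
[384.1 270.9] [ 5.  26.9] [ 0.3015 -0.4415  0.169 ] 0.169
[189.9 373.2] [ 8.8 14.4] [ 0.3913 -0.5811  0.155 ] 0.155
[148.3 316.5] [45.9 17.7] [ 0.3078 -0.4718  0.155 ] 0.155
[157.2 243.4] [ 9.4 23.7] [ 0.2934 -0.2828  0.155 ] 0.155
[251.5 190.1] [13.6 29.5] [ 0.5043 -0.0986  0.155 ] 0.155
[174.4 138.6] [16.2  7.4] [0.2701 0.202  0.155 ] 0.155
[141.  95.] [36. 18.] [0.0908 0.5845 0.155 ] 0.155
at [ 0.4867 -0.045   0.2966] phi 100.13 gap 0.998 F [ 0.1 -0.7 -0.1]
tx -0.488 ty 0.085 tz 1.586 yaw -0.006
```

View pics/c3.png

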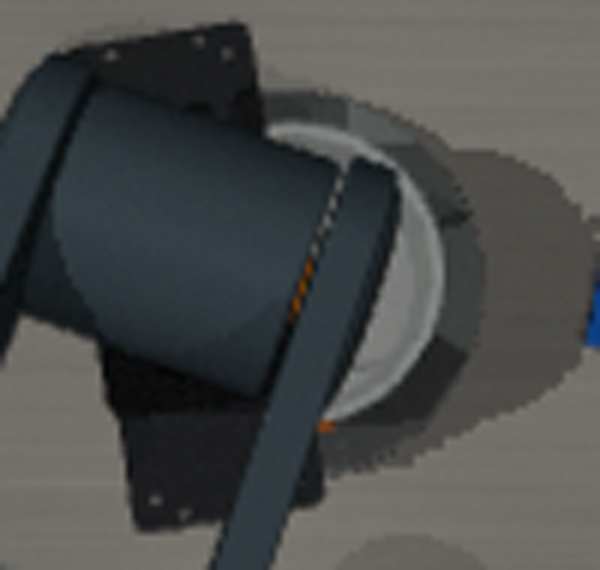

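Emit:
jog_arm:
  deltas:
    - {"tx":-0.25,"ty":0.04,"tz":0.3,"yaw":0,"claw":1}
    - {"tx":-0.49,"ty":0.085,"tz":0.6,"yaw":-0.006,"claw":1}
    - {"tx":-0.49,"ty":0.085,"tz":0.9,"yaw":-0.006,"claw":1}
    - {"tx":-0.49,"ty":0.085,"tz":0.9,"yaw":-0.006,"claw":1}
    - {"tx":-0.49,"ty":0.085,"tz":0.9,"yaw":-0.006,"claw":1}

```text
time: 10.8
eef_pos: [0.5039, -0.0912, 0.2074]
orientation: [-2.009, -2.413, 0.0]
wrist_force: [0.2, -0.6, 0.4]
finger_gap: 1.004
```

Run:
```python
from h import *
to((.5036,-.0916,.138),100.3)
e=snap('side','s4.png');d=snap('top')
a=cv2.resize(e['img'][90:250,180:330],None,fx=3.7,fy=3.7,interpolation=cv2.INTER_CUBIC);cv2.imwrite('pics/c4.png',a[:,:,::-1])
```

```text
at [ 0.5039 -0.0912  0.2074] phi 100.44 gap 1.004 F [ 0.2 -0.6  0.4]
tx -0.003 ty -0.004 tz 0.694 yaw 0.005
```

View pics/c4.png

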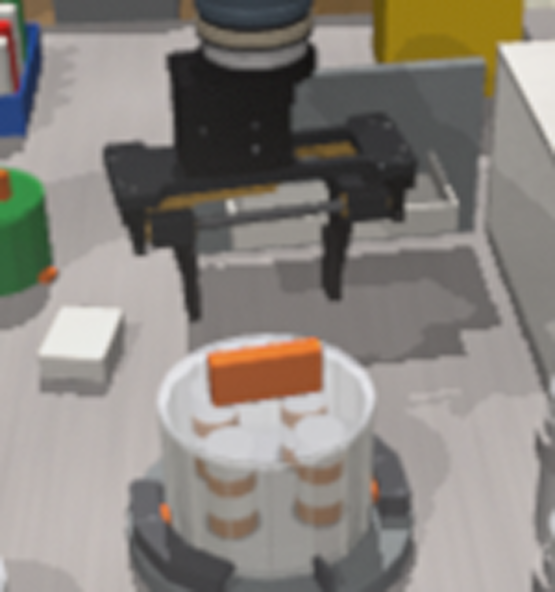

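The side view shows my fingers would straddle the bar lengthwise, because I had taken the short edge of its rectangle. The bar's long axis is at about +10°, so I turn back 90°.

Emit:
jog_arm:
  deltas:
    - {"tx":0,"ty":0,"tz":0,"yaw":0.28,"claw":1}
    - {"tx":0,"ty":0,"tz":0,"yaw":0.56,"claw":1}
    - {"tx":0,"ty":0,"tz":0,"yaw":0.84,"claw":1}
    - {"tx":0,"ty":0,"tz":0,"yaw":1,"claw":1}

```text
time: 11.3
eef_pos: [0.5053, -0.0925, 0.2096]
orientation: [2.569, 1.803, 0.003]
wrist_force: [-0.6, 0.3, -0.6]
finger_gap: 1.0
```

Emit:
jog_arm:
  deltas:
    - {"tx":0,"ty":0,"tz":0,"yaw":0.28,"claw":1}
    - {"tx":0,"ty":0,"tz":0,"yaw":0.56,"claw":1}
    - {"tx":0,"ty":0,"tz":0,"yaw":0.84,"claw":1}
    - {"tx":0,"ty":0,"tz":0,"yaw":1,"claw":1}

```text
time: 11.7
eef_pos: [0.5053, -0.0925, 0.2096]
orientation: [2.948, 1.077, 0.005]
wrist_force: [1.3, -0.6, -0.5]
finger_gap: 0.998
```

Emit:
jog_arm:
  deltas:
    - {"tx":0,"ty":0,"tz":0,"yaw":0.28,"claw":1}
    - {"tx":0,"ty":0,"tz":0,"yaw":0.56,"claw":1}
    - {"tx":0,"ty":0,"tz":0,"yaw":0.84,"claw":1}
    - {"tx":0,"ty":0,"tz":0,"yaw":1,"claw":0.3}
    - {"tx":0,"ty":0,"tz":0,"yaw":1,"claw":0.3}
    - {"tx":0,"ty":0,"tz":0,"yaw":1,"claw":0.3}

```text
time: 12.3
eef_pos: [0.5049, -0.0927, 0.2089]
orientation: [3.127, 0.287, 0.004]
wrist_force: [-0.6, 0.0, 0.6]
finger_gap: 0.809
```

Run:
```python
from h import *
to((.5036,-.0916,.138),10.1)
e=snap('side','s5.png');d=snap('top')
a=cv2.resize(e['img'][90:250,180:330],None,fx=3.7,fy=3.7,interpolation=cv2.INTER_CUBIC);cv2.imwrite('pics/c5.png',a[:,:,::-1])
```

```text
at [ 0.5049 -0.0927  0.2089] phi 10.49 gap 0.809 F [-0.6  0.   0.6]
tx -0.011 ty -0.013 tz 0.709 yaw 0.013
```

View pics/c5.png

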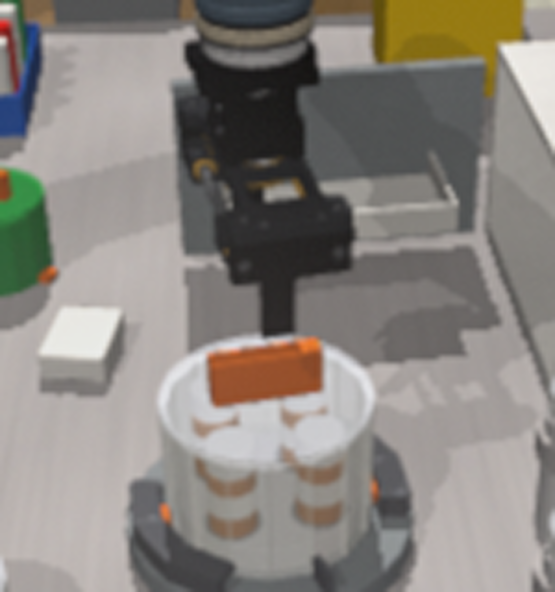

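Emit:
jog_arm:
  deltas:
    - {"tx":0,"ty":0,"tz":0.25,"yaw":0,"claw":0.3}
    - {"tx":0,"ty":0,"tz":0.5,"yaw":0,"claw":0.3}
    - {"tx":0,"ty":0,"tz":0.7,"yaw":0,"claw":0.3}
    - {"tx":0,"ty":0,"tz":0.7,"yaw":0,"claw":0.3}
    - {"tx":0,"ty":0,"tz":0.7,"yaw":0,"claw":-0.2}
    - {"tx":0,"ty":0,"tz":0.7,"yaw":0,"claw":-0.6}
    - {"tx":0,"ty":0,"tz":0.7,"yaw":0,"claw":-1}
    - {"tx":0,"ty":0,"tz":0.7,"yaw":0,"claw":-1}
    - {"tx":0,"ty":0,"tz":0.7,"yaw":0,"claw":-1}
    - {"tx":0,"ty":0,"tz":0.7,"yaw":0,"claw":-1}

```text
time: 13.4
eef_pos: [0.5044, -0.0928, 0.1379]
orientation: [-3.129, -0.283, -0.001]
wrist_force: [0.2, -0.0, 3.9]
finger_gap: 0.206
```

Run:
```python
from h import *
to((.5036,-.0916,.138),10.1);st()
```

```text
at [ 0.5044 -0.0928  0.1379] phi 10.34 gap 0.206 F [ 0.2 -0.   3.9]
tx -0.006 ty -0.013 tz -0.001 yaw 0.008
{'time': 13.4, 'joint_pos': [-0.4, 0.504, 1.794, 0.0, 0.843, 0.99], 'dq': [0.001, 0.001, -0.002, -0.006, 0.003, -0.002], 'tau': [0.029, -37.394, -12.135, -0.02, -0.096, 0.006], 'eef_pos': [0.504, -0.093, 0.138], 'orientation': [-3.129, -0.283, -0.001], 'wrist_force': [0.249, -0.043, 3.882], 'moment': [0.111, 0.004, 0.03], 'finger_gap': 0.206}
[[ 0.984  0.179  0.   ]
 [ 0.179 -0.984  0.   ]
 [ 0.     0.    -1.   ]]
```

Emit:
jog_arm:
  deltas:
    - {"tx":0,"ty":0,"tz":0,"yaw":-0.15,"claw":-1}
    - {"tx":0,"ty":0,"tz":0,"yaw":-0.3,"claw":-1}
    - {"tx":0,"ty":0,"tz":0,"yaw":-0.45,"claw":-1}
    - {"tx":0,"ty":0,"tz":0,"yaw":-0.6,"claw":-1}
    - {"tx":0,"ty":0,"tz":0,"yaw":-0.75,"claw":-1}
    - {"tx":0,"ty":0,"tz":0,"yaw":-0.9,"claw":-1}
    - {"tx":0,"ty":0,"tz":0,"yaw":-0.9,"claw":-1}

```text
time: 14.1
eef_pos: [0.5046, -0.093, 0.1379]
orientation: [2.976, 1.006, 0.001]
wrist_force: [1.2, -0.3, 0.7]
finger_gap: 0.204
```

Emit:
jog_arm:
  deltas:
    - {"tx":0,"ty":0,"tz":0,"yaw":-0.15,"claw":-1}
    - {"tx":0,"ty":0,"tz":0,"yaw":-0.3,"claw":-1}
    - {"tx":0,"ty":0,"tz":0,"yaw":-0.45,"claw":-1}
    - {"tx":0,"ty":0,"tz":0,"yaw":-0.6,"claw":-1}
    - {"tx":0,"ty":0,"tz":0,"yaw":-0.75,"claw":-1}
    - {"tx":0,"ty":0,"tz":0,"yaw":-0.9,"claw":-1}
    - {"tx":0,"ty":0,"tz":0,"yaw":-0.9,"claw":-1}

```text
time: 14.8
eef_pos: [0.5046, -0.093, 0.1379]
orientation: [2.66, 1.671, 0.001]
wrist_force: [-0.4, 0.7, 3.1]
finger_gap: 0.202
```

Run:
```python
from h import *
to((.5036,-.0916,.138),93.1);st()
```

```text
at [ 0.5046 -0.093   0.1379] phi 64.28 gap 0.202 F [-0.4  0.7  3.1]
tx 0.008 ty -0.015 tz -0.001 yaw -0.961
{'time': 14.8, 'joint_pos': [-0.4, 0.504, 1.794, -0.0, 0.842, 0.049], 'dq': [0.002, 0.0, 0.0, -0.004, 0.001, 0.04], 'tau': [-0.407, -35.877, -11.435, 0.111, 0.012, -0.056], 'eef_pos': [0.505, -0.093, 0.138], 'orientation': [2.66, 1.671, 0.001], 'wrist_force': [-0.392, 0.656, 3.079], 'moment': [0.07, -0.106, 0.216], 'finger_gap': 0.202}
[[ 0.434  0.901  0.001]
 [ 0.901 -0.434 -0.   ]
 [ 0.     0.001 -1.   ]]
```

Emit:
jog_arm:
  deltas:
    - {"tx":0,"ty":0,"tz":0,"yaw":-0.15,"claw":-1}
    - {"tx":0,"ty":0,"tz":0,"yaw":-0.3,"claw":-1}
    - {"tx":0,"ty":0,"tz":0,"yaw":-0.45,"claw":-1}
    - {"tx":0,"ty":0,"tz":0,"yaw":-0.6,"claw":-1}
    - {"tx":0,"ty":0,"tz":0,"yaw":-0.75,"claw":-1}
    - {"tx":0,"ty":0,"tz":0,"yaw":-0.9,"claw":-1}
    - {"tx":0,"ty":0,"tz":0,"yaw":-0.96,"claw":-1}
    - {"tx":0,"ty":0,"tz":0,"yaw":-0.96,"claw":-1}
    - {"tx":0,"ty":0,"tz":0,"yaw":-0.96,"claw":-1}

```text
time: 15.7
eef_pos: [0.5046, -0.093, 0.1379]
orientation: [2.161, 2.279, 0.0]
wrist_force: [0.6, -0.4, 3.2]
finger_gap: 0.208
```

Run:
```python
from h import *
to((.5036,-.0916,.138),93.1);print(arm.observe()['moment'])
e=snap('side','s6.png')
a=cv2.resize(e['img'][90:250,180:330],None,fx=3.7,fy=3.7,interpolation=cv2.INTER_CUBIC);cv2.imwrite('pics/c6.png',a[:,:,::-1])
```

```text
at [ 0.5046 -0.093   0.1379] phi 93.03 gap 0.208 F [ 0.6 -0.4  3.2]
tx 0.014 ty -0.010 tz -0.001 yaw -0.002
[ 0.03796397 -0.12868062 -0.07173139]
```

View pics/c6.png

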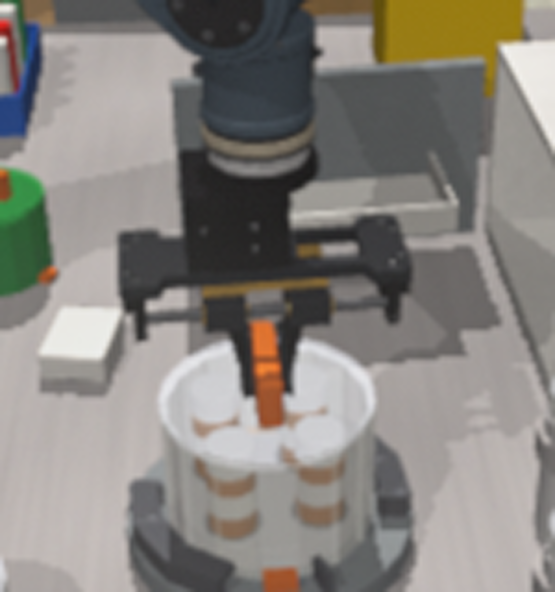

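The bar is turned (side crop (265,370)) and the front lug sits in the open gap at (280,580). I lift straight up.

Emit:
jog_arm:
  deltas:
    - {"tx":0,"ty":0,"tz":-0.07,"yaw":0,"claw":-1}
    - {"tx":0,"ty":0,"tz":-0.14,"yaw":0,"claw":-1}
    - {"tx":0,"ty":0,"tz":-0.2,"yaw":0,"claw":-1}
    - {"tx":0,"ty":0,"tz":-0.2,"yaw":0,"claw":-1}

```text
time: 16.15
eef_pos: [0.5048, -0.093, 0.1584]
orientation: [2.159, 2.28, 0.001]
wrist_force: [0.4, 0.2, -1.9]
finger_gap: 0.208
```

Run:
```python
from h import *
to((.5571,-.387,.119),93.1);print(arm.observe()['moment'])
```

```text
at [ 0.5048 -0.093   0.1584] phi 93.14 gap 0.208 F [ 0.4  0.2 -1.9]
tx -2.964 ty 0.362 tz 0.394 yaw 0.001
[-0.0617782  -0.13542227 -0.0065326 ]
```

Emit:
jog_arm:
  deltas:
    - {"tx":0,"ty":0,"tz":-0.2,"yaw":0,"claw":-1}
    - {"tx":0,"ty":0,"tz":-0.4,"yaw":0,"claw":-1}
    - {"tx":0,"ty":0,"tz":-0.6,"yaw":0,"claw":-1}
    - {"tx":0,"ty":0,"tz":-0.8,"yaw":0,"claw":-1}
    - {"tx":0,"ty":0,"tz":-1,"yaw":0,"claw":-1}
    - {"tx":0,"ty":0,"tz":-1,"yaw":0,"claw":-1}

```text
time: 16.75
eef_pos: [0.5059, -0.0935, 0.2599]
orientation: [2.156, 2.277, 0.003]
wrist_force: [0.5, -0.0, -2.9]
finger_gap: 0.205
```

Emit:
jog_arm:
  deltas:
    - {"tx":0,"ty":0,"tz":-0.1,"yaw":0,"claw":-1}
    - {"tx":-0.15,"ty":0.02,"tz":-0.2,"yaw":0,"claw":-1}
    - {"tx":-0.4,"ty":0.05,"tz":-0.2,"yaw":0,"claw":-1}
    - {"tx":-0.7,"ty":0.08,"tz":-0.2,"yaw":0,"claw":-1}
    - {"tx":-1,"ty":0.12,"tz":-0.2,"yaw":0,"claw":-1}

```text
time: 17.25
eef_pos: [0.5218, -0.194, 0.2773]
orientation: [-2.159, -2.282, 0.001]
wrist_force: [0.3, -0.0, -2.9]
finger_gap: 0.202
```

Run:
```python
from h import *
to((.5571,-.387,.119),93.1)
e=snap('side','s7.png');d=snap('top')
cv2.imwrite('pics/c7.png',cv2.resize(e['img'],(700,525))[:,:,::-1])
```

```text
at [ 0.5218 -0.194   0.2773] phi 93.16 gap 0.202 F [ 0.3 -0.  -2.9]
tx -1.947 ty 0.246 tz 1.583 yaw 0.002
```

View pics/c7.png

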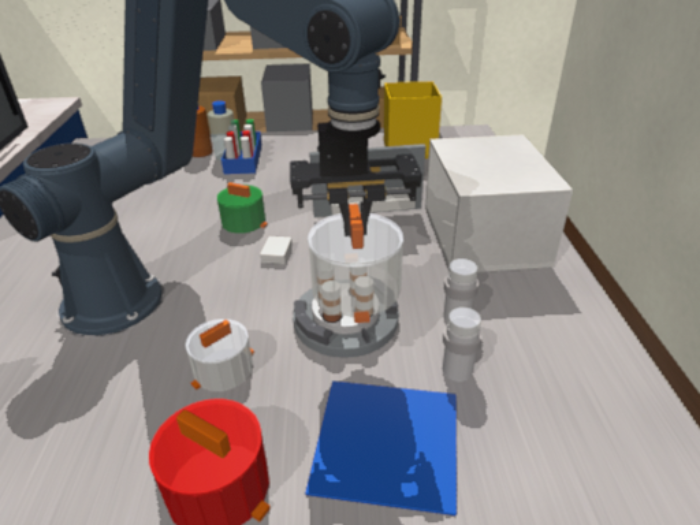

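Emit:
jog_arm:
  deltas:
    - {"tx":-0.3,"ty":0.04,"tz":0,"yaw":0,"claw":-1}
    - {"tx":-0.6,"ty":0.08,"tz":0,"yaw":0,"claw":-1}
    - {"tx":-1,"ty":0.13,"tz":0,"yaw":0,"claw":-1}

```text
time: 17.65
eef_pos: [0.5399, -0.2914, 0.2771]
orientation: [-2.157, -2.281, -0.0]
wrist_force: [-0.1, -0.0, -2.2]
finger_gap: 0.205
```

Emit:
jog_arm:
  deltas:
    - {"tx":-0.3,"ty":0.04,"tz":0,"yaw":0,"claw":-1}
    - {"tx":-0.6,"ty":0.08,"tz":0,"yaw":0,"claw":-1}
    - {"tx":-0.95,"ty":0.12,"tz":0.2,"yaw":0,"claw":-1}
    - {"tx":-0.95,"ty":0.12,"tz":0.5,"yaw":0,"claw":-1}
    - {"tx":-0.95,"ty":0.12,"tz":0.8,"yaw":0,"claw":-1}
    - {"tx":-0.95,"ty":0.12,"tz":0.8,"yaw":0,"claw":-1}

```text
time: 18.25
eef_pos: [0.554, -0.3834, 0.1915]
orientation: [-2.152, -2.271, 0.0]
wrist_force: [-0.2, 1.1, -2.9]
finger_gap: 0.203
```

Run:
```python
from h import *
to((.5571,-.387,.119),93.1)
e=snap('side','s8.png');d=snap('top')
cv2.imwrite('pics/c8.png',cv2.resize(e['img'],(700,525))[:,:,::-1])
I=cv2.cvtColor(cv2.imread('pics/side0.png'),cv2.COLOR_BGR2RGB)
m=cv2.inRange(cv2.cvtColor(I,cv2.COLOR_RGB2HSV),(105,150,60),(125,255,255));c=max(cv2.findContours(m,0,1)[0],key=cv2.contourArea)
q=cv2.approxPolyDP(c,6,True)[:,0];print(q.tolist(),np.array([ray(e,*p,.006) for p in q]).round(3),np.array([ray(e,*p,.006) for p in q]).mean(0))
```

```text
at [ 0.554  -0.3834  0.1915] phi 93.09 gap 0.203 F [-0.2  1.1 -2.9]
tx -0.037 ty 0.029 tz 0.725 yaw -0.000
[[243, 279], [224, 361], [332, 376], [332, 289]] [[ 0.474 -0.262  0.006]
 [ 0.432 -0.474  0.006]
 [ 0.64  -0.517  0.006]
 [ 0.684 -0.307  0.006]] [ 0.55737791 -0.39030601  0.006     ]
```

View pics/c8.png

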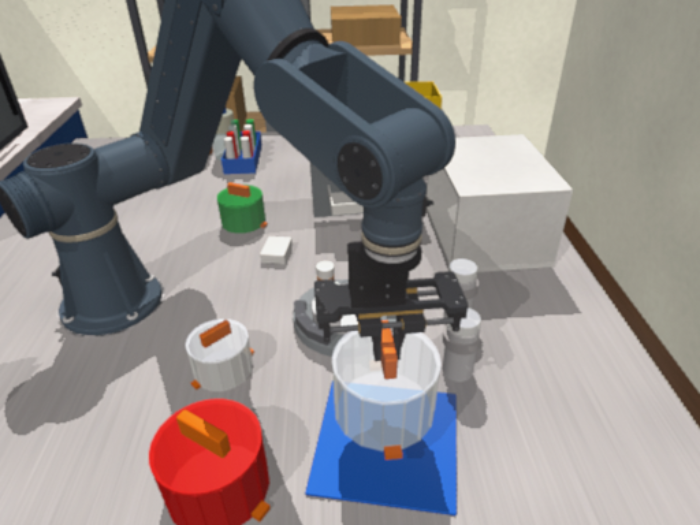

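Emit:
jog_arm:
  deltas:
    - {"tx":-0.05,"ty":0.02,"tz":0.2,"yaw":0,"claw":-1}
    - {"tx":-0.05,"ty":0.02,"tz":0.4,"yaw":0,"claw":-1}
    - {"tx":-0.05,"ty":0.02,"tz":0.55,"yaw":0,"claw":-1}
    - {"tx":-0.05,"ty":0.02,"tz":0.65,"yaw":0,"claw":-1}
    - {"tx":-0.05,"ty":0.02,"tz":0.7,"yaw":0,"claw":-1}
    - {"tx":-0.05,"ty":0.02,"tz":0.7,"yaw":0,"claw":-1}

```text
time: 18.95
eef_pos: [0.5597, -0.3902, 0.1275]
orientation: [-2.159, -2.282, 0.0]
wrist_force: [0.0, -0.1, -2.4]
finger_gap: 0.207
```

Run:
```python
from h import *
to((.5571,-.388,.119),93.1)
```

```text
at [ 0.5597 -0.3902  0.1275] phi 93.16 gap 0.207 F [ 0.  -0.1 -2.4]
tx 0.023 ty -0.025 tz 0.085 yaw 0.002
```

Emit:
jog_arm:
  deltas:
    - {"tx":0.02,"ty":-0.02,"tz":0.04,"yaw":0,"claw":-1}
    - {"tx":0.02,"ty":-0.02,"tz":0.08,"yaw":0,"claw":-1}
    - {"tx":0.02,"ty":-0.02,"tz":0.08,"yaw":0,"claw":-1}

```text
time: 19.25
eef_pos: [0.5573, -0.3881, 0.1193]
orientation: [-2.159, -2.281, -0.0]
wrist_force: [0.6, 0.9, -3.5]
finger_gap: 0.203
```

Run:
```python
from h import *
to((.5571,-.388,.119),93.1)
```

```text
at [ 0.5573 -0.3881  0.1193] phi 93.15 gap 0.203 F [ 0.6  0.9 -3.5]
tx 0.001 ty -0.002 tz 0.003 yaw 0.002
```

Nearly touching. I press 2 mm more, then release and rise.

Emit:
jog_arm:
  deltas:
    - {"tx":0,"ty":0,"tz":0.015,"yaw":0,"claw":-1}
    - {"tx":0,"ty":0,"tz":0.015,"yaw":0,"claw":-1}
    - {"tx":0,"ty":0,"tz":0.015,"yaw":0,"claw":0.2}
    - {"tx":0,"ty":0,"tz":0.015,"yaw":0,"claw":0.2}
    - {"tx":0,"ty":0,"tz":0.015,"yaw":0,"claw":0.2}
    - {"tx":0,"ty":0,"tz":-0.2,"yaw":0,"claw":0.2}
    - {"tx":0,"ty":0,"tz":-0.5,"yaw":0,"claw":0.2}
    - {"tx":0,"ty":0,"tz":-1,"yaw":0,"claw":0.2}

```text
time: 20.05
eef_pos: [0.5559, -0.3868, 0.2168]
orientation: [-2.154, -2.275, -0.0]
wrist_force: [0.6, -0.3, -0.2]
finger_gap: 0.584
```

Emit:
jog_arm:
  deltas:
    - {"tx":0,"ty":0,"tz":-0.4,"yaw":0,"claw":1}
    - {"tx":0.5,"ty":-0.2,"tz":-0.7,"yaw":0,"claw":1}
    - {"tx":0.8,"ty":-1,"tz":-0.7,"yaw":0,"claw":1}
    - {"tx":0.8,"ty":-1,"tz":-0.7,"yaw":0,"claw":1}

```text
time: 20.45
eef_pos: [0.4525, -0.3127, 0.2907]
orientation: [2.156, 2.282, -0.0]
wrist_force: [-0.3, -0.3, -0.3]
finger_gap: 0.876
```

Run:
```python
from h import *
to((.45,0,.28),90)
e=snap('side','s9.png');d=snap('top','t9.png')
cv2.imwrite('pics/c9.png',np.hstack([cv2.resize(e['img'],(400,300)),cv2.resize(d['img'],(400,300))])[:,:,::-1])
cv2.imwrite('pics/c9b.png',cv2.resize(d['img'][150:260,200:400],(800,440))[:,:,::-1])
```

```text
at [ 0.4525 -0.3127  0.2907] phi 93.25 gap 0.876 F [-0.3 -0.3 -0.3]
tx 3.124 ty 0.153 tz 0.107 yaw 0.108
```

View pics/c9.png

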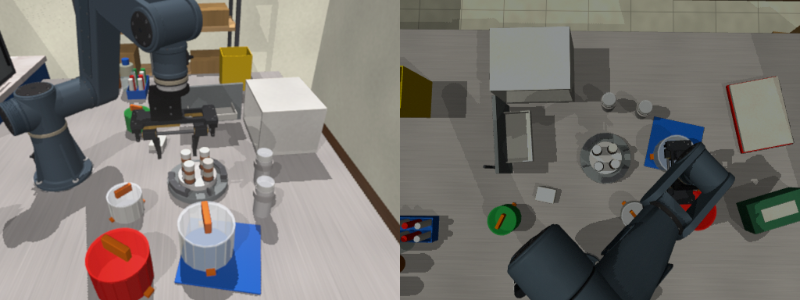

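View pics/c9b.png

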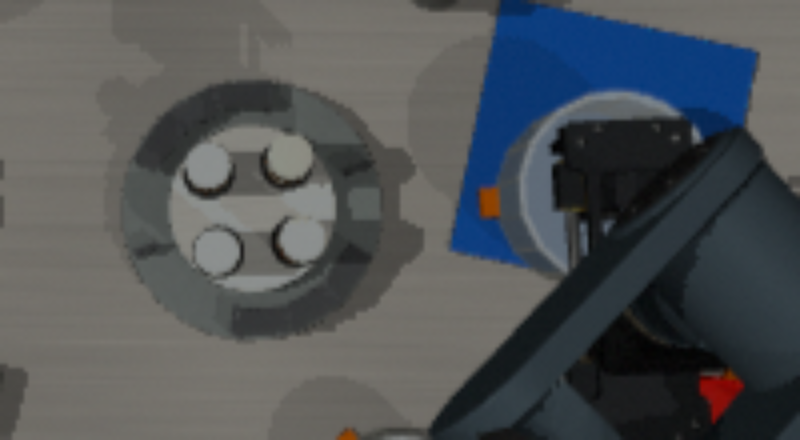

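The jar caps are in the top crop at (210,167), (289,159), (218,250) and (300,240). The cover seems to sit left of the mat centre, so I measure it.

```bash
cat >> h.py <<'E'
def bar(q,z,lo=25):
    hsv=cv2.cvtColor(q['img'],cv2.COLOR_RGB2HSV);m=cv2.inRange(hsv,(5,150,100),(22,255,255))
    for c in cv2.findContours(m,0,1)[0]:
        if cv2.contourArea(c)>lo:
            r=cv2.minAreaRect(c);b=cv2.boxPoints(r);b=np.array([ray(q,*p,z)[:2] for p in b]);E=b-np.roll(b,1,0);k=np.argmax(np.hypot(*E.T));print(np.round(r[0],1),np.round(r[1],1),ray(q,*r[0],z)[:2].round(4),'ang',np.degrees(np.arctan2(E[k,1],E[k,0])).round(1))
E
python3 - <<'E'
from h import *
e=snap('side','s10.png')
bar(e,.14,10)
a=cv2.resize(e['img'][240:384,190:350],None,fx=4.5,fy=4,interpolation=cv2.INTER_CUBIC);cv2.imwrite('pics/c10.png',a[:,:,::-1])
for p in((.557,-.388,.15),(.557,-.388,.006),(.557,-.46,.01)):print(proj(e,p))
E
```

```text
[189.8 373.2] [ 8.8 14.2] [ 0.3887 -0.5726] ang 57.3
[269.5 348. ] [ 8. 11.] [ 0.5183 -0.5362] ang -3.4
[148.3 316.6] [45.9 17.6] [ 0.3031 -0.4605] ang -34.6
[142.8 281.3] [5.7 3.5] [ 0.277  -0.3753] ang -47.9
[264.  277.3] [40.3  8.7] [ 0.5187 -0.3804] ang -86.9
[157.4 243.7] [ 9.3 23.5] [ 0.2888 -0.2677] ang 40.4
[174. 137.] [ 6. 14.] [0.2617 0.2422] ang -4.8
[283.53591879 275.78126303]
[282.0981554  320.94542118]
[285.69627332 349.89746908]
```

View pics/c10.png

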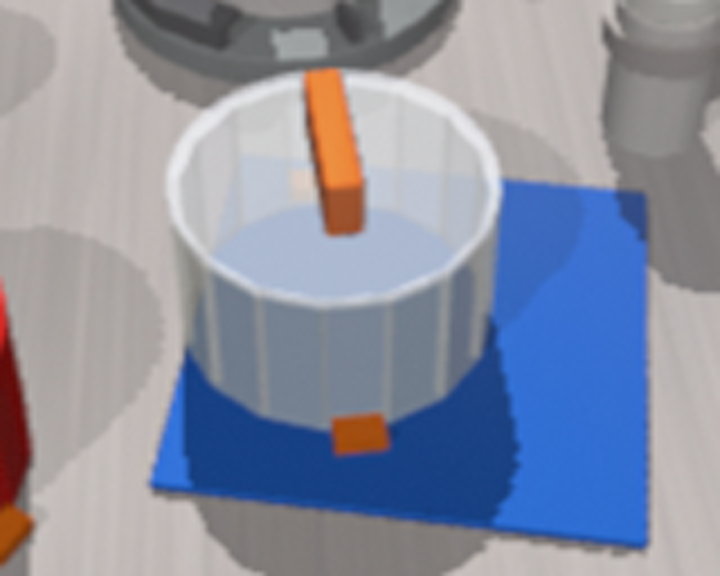

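The cover stands about 37 mm off, at x≈0.52 instead of 0.557. It was knocked aside, so I regrip and recentre it.

Run:
```python
from h import *
e=snap('side');d=snap('top')
# bar top face corners in side: crop coords /(4.5,4)+(190,240)
P=[(305,75),(338,70),(362,180),(328,186)]
Q=np.array([ray(e,190+x/4.5,240+y/4,.15) for x,y in P]);print(Q.round(4),Q.mean(0))
print('lug',ray(e,269.5,348,.011))
to(tuple(Q.mean(0)[:2])+(.22,),93)
```

```text
[[ 0.5086 -0.3382  0.15  ]
 [ 0.524  -0.3357  0.15  ]
 [ 0.5295 -0.4097  0.15  ]
 [ 0.5147 -0.4124  0.15  ]] [ 0.51919174 -0.37400094  0.15      ]
lug [ 0.52442435 -0.45445028  0.011     ]
at [ 0.4542 -0.3149  0.2902] phi 93.12 gap 0.989 F [ 0.2  0.4 -0.3]
tx -0.626 ty 0.617 tz 0.702 yaw 0.004
```

Emit:
jog_arm:
  deltas:
    - {"tx":-0.3,"ty":0.3,"tz":0.2,"yaw":-0.03,"claw":0.3}
    - {"tx":-0.62,"ty":0.62,"tz":0.4,"yaw":-0.03,"claw":0.3}
    - {"tx":-0.62,"ty":0.62,"tz":0.7,"yaw":-0.03,"claw":0.3}
    - {"tx":-0.62,"ty":0.62,"tz":0.9,"yaw":-0.03,"claw":0.3}
    - {"tx":-0.62,"ty":0.62,"tz":0.9,"yaw":-0.03,"claw":0.3}
    - {"tx":-0.62,"ty":0.62,"tz":0.9,"yaw":-0.03,"claw":0.3}

```text
time: 21.3
eef_pos: [0.5197, -0.3733, 0.1991]
orientation: [2.141, 2.298, 0.0]
wrist_force: [0.0, -0.1, 0.5]
finger_gap: 0.663
```

Run:
```python
from h import *
to((.519,-.373,.122),94)
e=snap('side','s11.png');bar(e,.14,60)
a=cv2.resize(e['img'][200:384,190:350],None,fx=4,fy=3.2,interpolation=cv2.INTER_CUBIC);cv2.imwrite('pics/c11.png',a[:,:,::-1])
```

```text
at [ 0.5197 -0.3733  0.1991] phi 94.06 gap 0.663 F [ 0.  -0.1  0.5]
tx 0.003 ty -0.007 tz 0.771 yaw 0.002
[189.9 373.2] [ 8.8 14.4] [ 0.3887 -0.5725] ang 57.3
[269.5 348. ] [ 8. 11.] [ 0.5183 -0.5362] ang -3.4
[148.3 316.6] [45.9 17.6] [ 0.3031 -0.4605] ang -34.6
[264.  277.3] [40.3  8.7] [ 0.5187 -0.3804] ang -86.9
[157.1 243.6] [ 9.1 23.2] [ 0.2881 -0.2674] ang 43.8
[174.4 138.6] [16.2  7.5] [0.2644 0.2307] ang -24.5
```

View pics/c11.png

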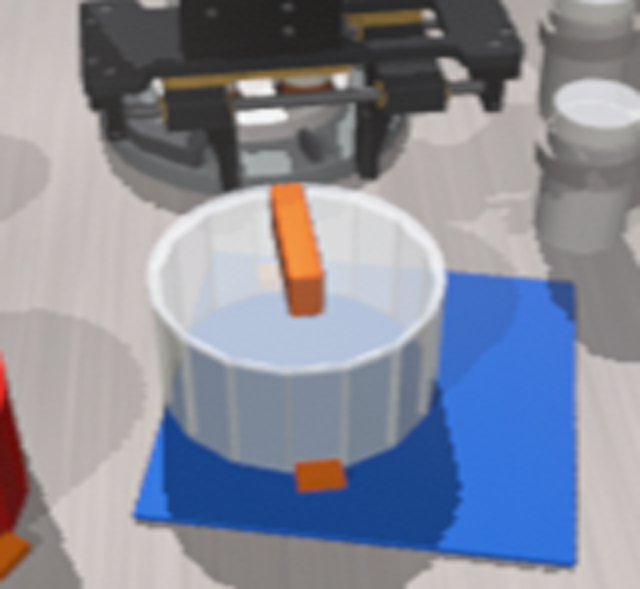

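Emit:
jog_arm:
  deltas:
    - {"tx":0,"ty":0,"tz":0.25,"yaw":0,"claw":0.3}
    - {"tx":0,"ty":0,"tz":0.5,"yaw":0,"claw":0.3}
    - {"tx":0,"ty":0,"tz":0.77,"yaw":0,"claw":0.3}
    - {"tx":0,"ty":0,"tz":0.77,"yaw":0,"claw":0.3}
    - {"tx":0,"ty":0,"tz":0.77,"yaw":0,"claw":-0.6}
    - {"tx":0,"ty":0,"tz":0.77,"yaw":0,"claw":-1}
    - {"tx":0,"ty":0,"tz":0.77,"yaw":0,"claw":-1}
    - {"tx":0,"ty":0,"tz":0.77,"yaw":0,"claw":-1}
    - {"tx":0,"ty":0,"tz":0.77,"yaw":0,"claw":-1}
    - {"tx":0,"ty":0,"tz":0.77,"yaw":0,"claw":-1}

```text
time: 22.35
eef_pos: [0.5188, -0.3726, 0.123]
orientation: [2.141, 2.298, -0.0]
wrist_force: [-0.4, 0.2, 2.4]
finger_gap: 0.206
```

Run:
```python
from h import *
to((.519,-.373,.122),94)
```

```text
at [ 0.5188 -0.3726  0.123 ] phi 94.05 gap 0.206 F [-0.4  0.2  2.4]
tx -0.004 ty 0.002 tz 0.010 yaw 0.002
```

Emit:
jog_arm:
  deltas:
    - {"tx":0,"ty":0,"tz":-0.1,"yaw":0,"claw":-1}
    - {"tx":0,"ty":0,"tz":-0.15,"yaw":0,"claw":-1}
    - {"tx":-0.08,"ty":0.15,"tz":-0.15,"yaw":0,"claw":-1}
    - {"tx":-0.15,"ty":0.28,"tz":-0.15,"yaw":0,"claw":-1}
    - {"tx":-0.18,"ty":0.38,"tz":-0.15,"yaw":0,"claw":-1}
    - {"tx":-0.18,"ty":0.38,"tz":-0.15,"yaw":0,"claw":-1}
    - {"tx":-0.18,"ty":0.38,"tz":-0.07,"yaw":0,"claw":-1}
    - {"tx":-0.18,"ty":0.38,"tz":0,"yaw":0,"claw":-1}
    - {"tx":-0.18,"ty":0.38,"tz":0.015,"yaw":0,"claw":-1}
    - {"tx":-0.18,"ty":0.38,"tz":0.015,"yaw":0,"claw":-1}

```text
time: 23.35
eef_pos: [0.5569, -0.3871, 0.1224]
orientation: [-2.14, -2.297, 0.0]
wrist_force: [-1.6, 2.9, 8.1]
finger_gap: 0.205
```

Run:
```python
from h import *
to((.557,-.388,.122),94)
```

```text
at [ 0.5569 -0.3871  0.1224] phi 94.05 gap 0.205 F [-1.6  2.9  8.1]
tx -0.009 ty 0.001 tz 0.004 yaw 0.002
```

Contact with 8 N upward, so it is seated. I release and rise.

Emit:
jog_arm:
  deltas:
    - {"tx":0,"ty":0,"tz":-0.005,"yaw":0,"claw":-1}
    - {"tx":0,"ty":0,"tz":-0.01,"yaw":0,"claw":0.2}
    - {"tx":0,"ty":0,"tz":-0.01,"yaw":0,"claw":0.2}
    - {"tx":0,"ty":0,"tz":-0.01,"yaw":0,"claw":0.2}
    - {"tx":0,"ty":0,"tz":-0.01,"yaw":0,"claw":0.2}
    - {"tx":0,"ty":0,"tz":-0.2,"yaw":0,"claw":0.2}
    - {"tx":0,"ty":0,"tz":-0.5,"yaw":0,"claw":0.2}
    - {"tx":0,"ty":0,"tz":-1,"yaw":0,"claw":0.2}
    - {"tx":0,"ty":0,"tz":-1,"yaw":0,"claw":0.2}

```text
time: 24.25
eef_pos: [0.5614, -0.3911, 0.2288]
orientation: [2.131, 2.287, -0.0]
wrist_force: [0.5, -0.7, 1.1]
finger_gap: 0.597
```

Emit:
jog_arm:
  deltas:
    - {"tx":0,"ty":0,"tz":-0.4,"yaw":0,"claw":1}
    - {"tx":0.5,"ty":-0.2,"tz":-0.7,"yaw":0,"claw":1}
    - {"tx":0.9,"ty":-1,"tz":-0.7,"yaw":0,"claw":1}
    - {"tx":0.9,"ty":-1,"tz":-0.7,"yaw":0,"claw":1}

```text
time: 24.65
eef_pos: [0.451, -0.3041, 0.2916]
orientation: [2.139, 2.299, -0.001]
wrist_force: [-0.3, -0.0, 0.0]
finger_gap: 0.877
```

Run:
```python
from h import *
to((.45,0,.28),90)
e=snap('side','s12.png');d=snap('top','t12.png');bar(e,.14,20)
cv2.imwrite('pics/c12.png',cv2.resize(e['img'][200:384,190:350],None,fx=4,fy=3.2,interpolation=cv2.INTER_CUBIC)[:,:,::-1])
```

```text
at [ 0.451  -0.3041  0.2916] phi 94.14 gap 0.877 F [-0.3 -0.   0. ]
tx 3.033 ty 0.209 tz 0.116 yaw 0.138
[189.9 373.2] [ 8.8 14.4] [ 0.3887 -0.5725] ang 57.3
[288.7 353.4] [ 8.4 11. ] [ 0.5492 -0.5479] ang 4.4
[148.3 316.6] [45.9 17.6] [ 0.3031 -0.4605] ang -34.6
[283.9 282. ] [40.8  9.5] [ 0.5572 -0.3952] ang -88.5
[157.3 243.4] [ 9.3 23.7] [ 0.2884 -0.2667] ang 43.8
[174. 137.] [ 6. 14.] [0.2617 0.2422] ang -4.8
```

View pics/c12.png

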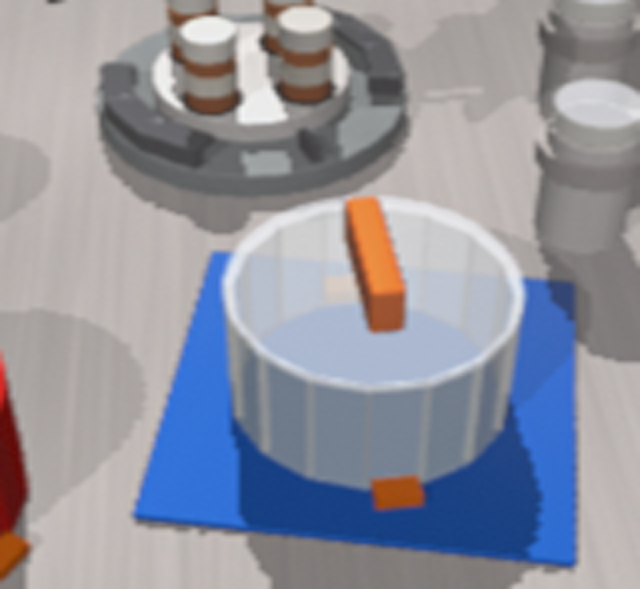

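Run:
```python
from h import *
d=snap('top','t13.png')
g=d['img']
x0,y0=238,182
hsv=cv2.cvtColor(g,cv2.COLOR_RGB2HSV)
c=g[180:222,238:290];G=cv2.resize(cv2.cvtColor(c,cv2.COLOR_RGB2GRAY),None,fx=8,fy=8,interpolation=cv2.INTER_CUBIC)
C=cv2.HoughCircles(cv2.medianBlur(G,9),cv2.HOUGH_GRADIENT,1,60,param1=80,param2=18,minRadius=35,maxRadius=60)
V=cv2.cvtColor(G,cv2.COLOR_GRAY2BGR)
for x,y,r in C[0]:
    cv2.circle(V,(int(x),int(y)),int(r),(0,0,255),1)
    u,v=238+(x-3.5)/8,180+(y-3.5)/8;print(u,v,r/8,ray(d,u,v,.12).round(4))
cv2.imwrite('pics/c13.png',V)
D=cv2.resize(g[100:240,90:200],None,fx=5,fy=4.2,interpolation=cv2.INTER_CUBIC);cv2.imwrite('pics/c13d.png',np.clip(D[:,:,::-1]*1.4,0,255).astype(np.uint8))
```

```text
251.875 192.375 6.85 [ 0.5271 -0.0569  0.12  ]
254.0 212.625 5.5125 [ 0.4654 -0.0642  0.12  ]
271.25 189.875 7.1125 [ 0.5356 -0.116   0.12  ]
273.875 209.75 6.8 [ 0.4749 -0.1246  0.12  ]
```

View pics/c13.png

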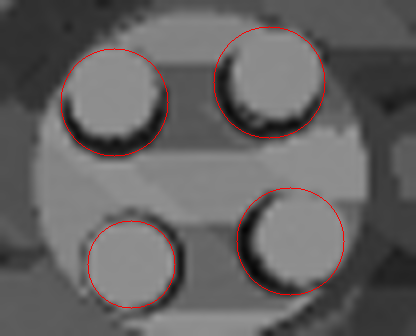

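View pics/c13d.png

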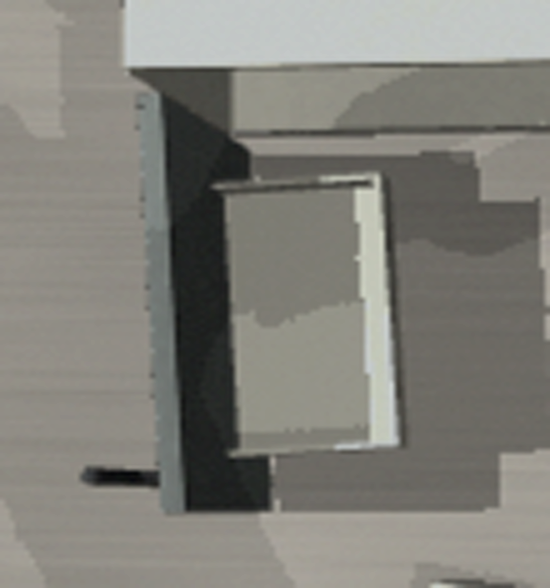

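Run:
```python
from h import *
d=snap('top')
g=d['img'];G=cv2.resize(cv2.cvtColor(g[180:222,238:290],cv2.COLOR_RGB2GRAY),None,fx=8,fy=8,interpolation=cv2.INTER_CUBIC)
for (x,y) in((113,90),(275,78),(131,264),(296,235)):
    m=np.zeros((G.shape[0]+2,G.shape[1]+2),np.uint8);cv2.floodFill(G.copy(),m,(x,y),0,9,9,4|cv2.FLOODFILL_FIXED_RANGE|cv2.FLOODFILL_MASK_ONLY)
    c=max(cv2.findContours(m,0,1)[0],key=cv2.contourArea);(cx,cy),r=cv2.minEnclosingCircle(c);M=cv2.moments(c);ux,uy=M['m10']/M['m00']-1,M['m01']/M['m00']-1
    print(ux,uy,r,cv2.contourArea(c)**.5*.564,ray(d,238+(ux-3.5)/8,180+(uy-3.5)/8,.12).round(4))
f=lambda x,y,z:ray(d,90+(x-2)/5,100+(y-1.6)/4.2,z)[:2]
A,B,Cc,D=[f(*p,.085) for p in((225,195),(238,447),(356,190),(369,440))]
print('floor',A,B,Cc,D,'ctr',(A+B+Cc+D)/4,np.linalg.norm(A-B),np.linalg.norm(A-Cc))
# lip outer top edges z=.108
p,q=f(383,180,.108),f(401,445,.108);print('lip',p,q,np.arctan2(-(q-p)[0],-(q-p)[1]))
# door top outer edge
p,q=f(138,95,.195),f(163,512,.195);print('door outer',p,q,np.linalg.norm(p-q),np.arctan2(-(q-p)[0],-(q-p)[1]))
p,q=f(158,95,.195),f(185,512,.195);print('door inner',p,q,np.linalg.norm(p-q))
```

```text
207.5 167.5 268.0756530761719 211.4277956750247 [ 0.5027 -0.0927  0.12  ]
207.5 167.5 268.0756530761719 211.4277956750247 [ 0.5027 -0.0927  0.12  ]
207.5 167.5 268.0756530761719 211.4277956750247 [ 0.5027 -0.0927  0.12  ]
207.5 167.5 268.0756530761719 211.4277956750247 [ 0.5027 -0.0927  0.12  ]
floor [0.67233845 0.31799261] [0.48183721 0.30305727] [0.67723293 0.23479093] [0.48818298 0.22082791] ctr [0.57989789 0.26916718] 0.19108580633594874 0.08334552461178248
lip [0.6804647  0.21252742] [0.48384569 0.1956009 ] 1.4849201843081448
door outer [0.72055928 0.33660658] [0.43325202 0.31121233] 0.2884273350981897 1.482638338117619
door inner [0.72070575 0.3249733 ] [0.43342315 0.29865218] 0.28848586708497925
```

The rack trough spans crop (225,195)–(369,440), and the door is at about 1.48 rad with the hinge near (0.721, 0.337). The four cap centres are about BL (0.465,-0.064), TL (0.531,-0.058), TR (0.537,-0.121) and BR (0.476,-0.128). I start with BL.

Emit:
jog_arm:
  deltas:
    - {"tx":0.5,"ty":0,"tz":0,"yaw":0.28,"claw":0.6}
    - {"tx":1,"ty":0,"tz":0,"yaw":0.56,"claw":0.6}
    - {"tx":1,"ty":0,"tz":0,"yaw":0.84,"claw":0.6}
    - {"tx":1,"ty":0,"tz":0,"yaw":1,"claw":0.6}
    - {"tx":1,"ty":0,"tz":0,"yaw":1,"claw":0.6}

```text
time: 25.35
eef_pos: [0.4467, -0.2062, 0.2913]
orientation: [2.661, 1.666, 0.002]
wrist_force: [0.1, 0.2, 0.3]
finger_gap: 0.808
```

Run:
```python
from h import *
to((.465,-.064,.29),52)
```

```text
at [ 0.4467 -0.2062  0.2913] phi 64.11 gap 0.808 F [0.1 0.2 0.3]
tx 1.359 ty -0.456 tz 0.013 yaw 0.404
```

Emit:
jog_arm:
  deltas:
    - {"tx":0.45,"ty":-0.1,"tz":0,"yaw":0.2,"claw":0.6}
    - {"tx":0.9,"ty":-0.3,"tz":0,"yaw":0.4,"claw":0.6}
    - {"tx":0.9,"ty":-0.46,"tz":0,"yaw":0.4,"claw":0.6}
    - {"tx":0.9,"ty":-0.46,"tz":0,"yaw":0.4,"claw":0.6}

```text
time: 25.75
eef_pos: [0.4426, -0.103, 0.2909]
orientation: [-2.819, -1.384, 0.001]
wrist_force: [-0.1, -0.4, -0.2]
finger_gap: 0.8
```

Run:
```python
from h import *
to((.465,-.064,.15),52)
```

```text
at [ 0.4426 -0.103   0.2909] phi 52.3 gap 0.8 F [-0.1 -0.4 -0.2]
tx 0.446 ty -0.061 tz 1.409 yaw 0.010
```

Emit:
jog_arm:
  deltas:
    - {"tx":0.44,"ty":-0.06,"tz":0.2,"yaw":0.01,"claw":0.6}
    - {"tx":0.44,"ty":-0.06,"tz":0.6,"yaw":0.01,"claw":0.6}
    - {"tx":0.44,"ty":-0.06,"tz":1,"yaw":0.01,"claw":0.6}
    - {"tx":0.44,"ty":-0.06,"tz":1,"yaw":0.01,"claw":0.6}
    - {"tx":0.44,"ty":-0.06,"tz":1,"yaw":0.01,"claw":0.6}

```text
time: 26.25
eef_pos: [0.4663, -0.0672, 0.191]
orientation: [-2.827, -1.37, 0.0]
wrist_force: [0.3, 0.7, 0.9]
finger_gap: 0.802
```

Run:
```python
from h import *
to((.465,-.064,.0935),52)
e=snap('side','s14.png')
cv2.imwrite('pics/c14.png',cv2.resize(e['img'][90:240,180:330],None,fx=4,fy=4,interpolation=cv2.INTER_CUBIC)[:,:,::-1])
```

```text
at [ 0.4663 -0.0672  0.191 ] phi 51.7 gap 0.802 F [0.3 0.7 0.9]
tx 0.017 ty -0.029 tz 0.975 yaw -0.010
```

View pics/c14.png

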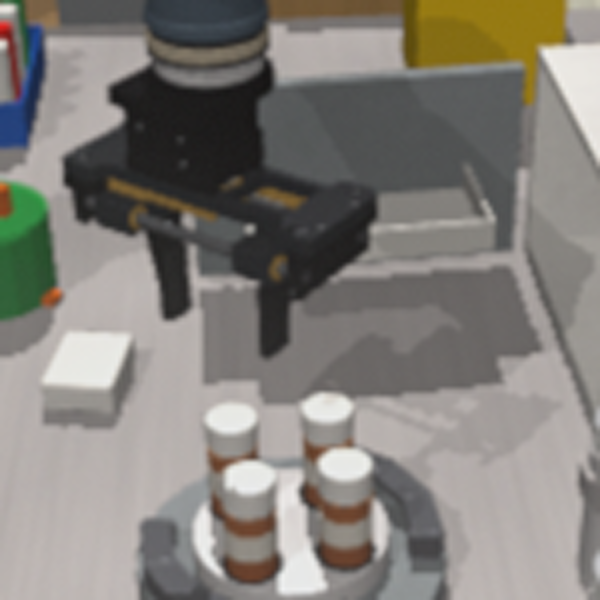

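The fingers line up with the back-left jar (crop (232,430)), inner finger toward the drum centre. I descend and close.

Emit:
jog_arm:
  deltas:
    - {"tx":0.02,"ty":-0.03,"tz":0.2,"yaw":0,"claw":0.6}
    - {"tx":0.02,"ty":-0.03,"tz":0.45,"yaw":0,"claw":0.6}
    - {"tx":0.02,"ty":-0.03,"tz":0.7,"yaw":0,"claw":0.6}
    - {"tx":0.02,"ty":-0.03,"tz":0.95,"yaw":0,"claw":0.6}
    - {"tx":0.02,"ty":-0.03,"tz":0.98,"yaw":0,"claw":0.6}
    - {"tx":0.02,"ty":-0.03,"tz":0.98,"yaw":0,"claw":0}
    - {"tx":0.02,"ty":-0.03,"tz":0.98,"yaw":0,"claw":-0.3}
    - {"tx":0.02,"ty":-0.03,"tz":0.98,"yaw":0,"claw":-1}
    - {"tx":0.02,"ty":-0.03,"tz":0.98,"yaw":0,"claw":-1}
    - {"tx":0.02,"ty":-0.03,"tz":0.98,"yaw":0,"claw":-1}
    - {"tx":0.02,"ty":-0.03,"tz":0.98,"yaw":0,"claw":-1}

```text
time: 27.4
eef_pos: [0.4646, -0.0627, 0.0936]
orientation: [2.825, 1.37, 0.002]
wrist_force: [-0.1, -0.4, 3.5]
finger_gap: 0.408
```

Run:
```python
from h import *
to((.465,-.064,.0935),52)
```

```text
at [ 0.4646 -0.0627  0.0936] phi 51.75 gap 0.408 F [-0.1 -0.4  3.5]
tx -0.008 ty 0.011 tz 0.001 yaw -0.008
```

Emit:
jog_arm:
  deltas:
    - {"tx":0,"ty":0,"tz":-0.1,"yaw":0,"claw":-1}
    - {"tx":0,"ty":0,"tz":-0.3,"yaw":0,"claw":-1}
    - {"tx":0,"ty":0,"tz":-0.6,"yaw":0,"claw":-1}
    - {"tx":0,"ty":0,"tz":-1,"yaw":0,"claw":-1}
    - {"tx":0,"ty":0,"tz":-1,"yaw":0,"claw":-1}

```text
time: 27.9
eef_pos: [0.4669, -0.0634, 0.1976]
orientation: [2.82, 1.368, 0.011]
wrist_force: [-0.5, -0.8, -1.3]
finger_gap: 0.408
```

Run:
```python
from h import *
to((.6539,.2594,.215),5)
```

```text
at [ 0.4669 -0.0634  0.1976] phi 51.76 gap 0.408 F [-0.5 -0.8 -1.3]
tx 3.693 ty -0.529 tz -0.174 yaw 1.559
```

Emit:
jog_arm:
  deltas:
    - {"tx":0.25,"ty":-0.03,"tz":-0.1,"yaw":0.2,"claw":-1}
    - {"tx":0.5,"ty":-0.08,"tz":-0.2,"yaw":0.4,"claw":-1}
    - {"tx":0.75,"ty":-0.1,"tz":-0.2,"yaw":0.6,"claw":-1}
    - {"tx":1,"ty":-0.13,"tz":-0.2,"yaw":0.8,"claw":-1}
    - {"tx":1,"ty":-0.13,"tz":-0.2,"yaw":1,"claw":-1}

```text
time: 28.4
eef_pos: [0.5163, 0.0265, 0.2126]
orientation: [-3.085, -0.59, -0.0]
wrist_force: [0.2, -0.3, -0.4]
finger_gap: 0.406
```

Run:
```python
from h import *
to((.6539,.2594,.215),5)
```

```text
at [0.5163 0.0265 0.2126] phi 21.65 gap 0.406 F [ 0.2 -0.3 -0.4]
tx 2.138 ty -1.657 tz -0.024 yaw 0.555
```

Emit:
jog_arm:
  deltas:
    - {"tx":0.3,"ty":-0.2,"tz":0,"yaw":0.2,"claw":-1}
    - {"tx":0.6,"ty":-0.45,"tz":0,"yaw":0.4,"claw":-1}
    - {"tx":1,"ty":-0.77,"tz":0,"yaw":0.56,"claw":-1}
    - {"tx":1,"ty":-0.77,"tz":0,"yaw":0.56,"claw":-1}
    - {"tx":1,"ty":-0.77,"tz":0,"yaw":0.56,"claw":-1}

```text
time: 28.9
eef_pos: [0.5791, 0.1337, 0.2119]
orientation: [3.138, 0.141, -0.004]
wrist_force: [-0.6, -0.9, -1.0]
finger_gap: 0.404
```

Run:
```python
from h import *
to((.6539,.2594,.215),5)
```

```text
at [0.5791 0.1337 0.2119] phi 5.13 gap 0.404 F [-0.6 -0.9 -1. ]
tx 0.858 ty -1.185 tz -0.031 yaw 0.004
```

Emit:
jog_arm:
  deltas:
    - {"tx":0.3,"ty":-0.3,"tz":0,"yaw":0,"claw":-1}
    - {"tx":0.6,"ty":-0.65,"tz":0,"yaw":0,"claw":-1}
    - {"tx":0.86,"ty":-0.95,"tz":0,"yaw":0,"claw":-1}
    - {"tx":0.86,"ty":-0.95,"tz":0,"yaw":0,"claw":-1}
    - {"tx":0.86,"ty":-0.95,"tz":0,"yaw":0,"claw":-1}

```text
time: 29.4
eef_pos: [0.6563, 0.2338, 0.2118]
orientation: [3.137, 0.136, -0.005]
wrist_force: [-0.3, -1.1, -2.3]
finger_gap: 0.41
```

Run:
```python
from h import *
to((.6539,.2594,.1345),5)
```

```text
at [0.6563 0.2338 0.2118] phi 4.97 gap 0.41 F [-0.3 -1.1 -2.3]
tx -0.001 ty -0.257 tz 0.773 yaw -0.001
```

Emit:
jog_arm:
  deltas:
    - {"tx":0,"ty":-0.13,"tz":0,"yaw":0,"claw":-1}
    - {"tx":0,"ty":-0.25,"tz":0,"yaw":0,"claw":-1}
    - {"tx":0,"ty":-0.25,"tz":0.2,"yaw":0,"claw":-1}
    - {"tx":0,"ty":-0.25,"tz":0.4,"yaw":0,"claw":-1}
    - {"tx":0,"ty":-0.25,"tz":0.6,"yaw":0,"claw":-1}
    - {"tx":0,"ty":-0.25,"tz":0.6,"yaw":0,"claw":-1}

```text
time: 30.0
eef_pos: [0.6522, 0.2593, 0.1499]
orientation: [3.138, 0.135, -0.012]
wrist_force: [-0.0, -0.3, -1.1]
finger_gap: 0.403
```

Run:
```python
from h import *
to((.6539,.2594,.1345),5)
e=snap('side','s15.png');d=snap('top')
cv2.imwrite('pics/c15.png',np.hstack([cv2.resize(e['img'][70:200,210:330],(400,433)),cv2.resize(d['img'][90:230,90:220],(400,433))])[:,:,::-1])
```

```text
at [0.6522 0.2593 0.1499] phi 4.94 gap 0.403 F [-0.  -0.3 -1.1]
tx 0.017 ty 0.000 tz 0.154 yaw -0.002
```

View pics/c15.png

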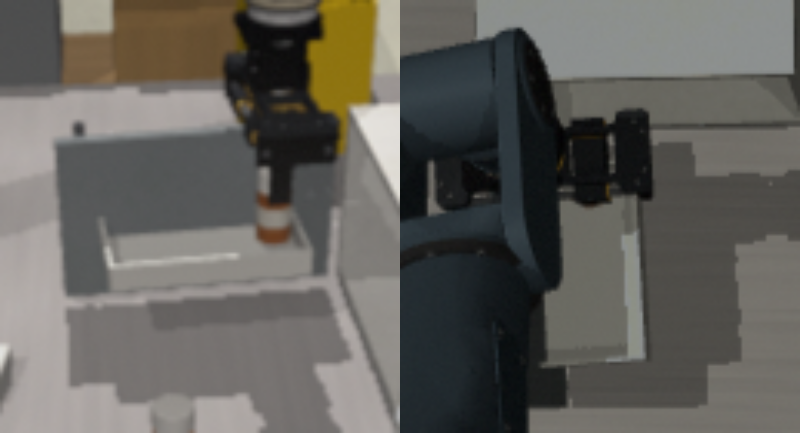

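Jar (side crop (272,215)) is above the right end of the trough. I lower to the floor.

Emit:
jog_arm:
  deltas:
    - {"tx":0.01,"ty":0,"tz":0.07,"yaw":0,"claw":-1}
    - {"tx":0.01,"ty":0,"tz":0.13,"yaw":0,"claw":-1}
    - {"tx":0.01,"ty":0,"tz":0.155,"yaw":0,"claw":-1}
    - {"tx":0.01,"ty":0,"tz":0.155,"yaw":0,"claw":-1}

```text
time: 30.5
eef_pos: [0.656, 0.2597, 0.1371]
orientation: [3.139, 0.135, -0.002]
wrist_force: [-0.1, -0.7, -1.6]
finger_gap: 0.41
```

Run:
```python
from h import *
to((.6539,.2594,.1335),5)
```

```text
at [0.656  0.2597 0.1371] phi 4.94 gap 0.41 F [-0.1 -0.7 -1.6]
tx -0.021 ty 0.001 tz 0.036 yaw -0.002
```

Emit:
jog_arm:
  deltas:
    - {"tx":-0.01,"ty":0,"tz":0.02,"yaw":0,"claw":-1}
    - {"tx":-0.01,"ty":0,"tz":0.035,"yaw":0,"claw":-1}
    - {"tx":-0.01,"ty":0,"tz":0.035,"yaw":0,"claw":-1}

```text
time: 30.8
eef_pos: [0.6551, 0.2596, 0.1339]
orientation: [3.139, 0.136, -0.001]
wrist_force: [-0.6, -0.0, -1.5]
finger_gap: 0.409
```

Run:
```python
from h import *
to((.6539,.2594,.1335),5)
```

```text
at [0.6551 0.2596 0.1339] phi 4.95 gap 0.409 F [-0.6 -0.  -1.5]
tx -0.013 ty 0.001 tz 0.004 yaw -0.002
```

Emit:
jog_arm:
  deltas:
    - {"tx":0,"ty":0,"tz":0.01,"yaw":0,"claw":-1}
    - {"tx":0,"ty":0,"tz":0.01,"yaw":0,"claw":0}
    - {"tx":0,"ty":0,"tz":0.01,"yaw":0,"claw":0.35}
    - {"tx":0,"ty":0,"tz":0.01,"yaw":0,"claw":0.35}
    - {"tx":0,"ty":0,"tz":0.01,"yaw":0,"claw":0.35}
    - {"tx":0,"ty":0,"tz":-0.2,"yaw":0,"claw":0.35}
    - {"tx":0,"ty":0,"tz":-0.6,"yaw":0,"claw":0.35}
    - {"tx":0,"ty":0,"tz":-1,"yaw":0,"claw":0.35}
    - {"tx":0,"ty":0,"tz":-1,"yaw":0,"claw":0.35}

```text
time: 31.7
eef_pos: [0.6595, 0.2608, 0.2417]
orientation: [-3.136, -0.136, -0.023]
wrist_force: [1.0, 0.6, 1.1]
finger_gap: 0.678
```

Run:
```python
from h import *
to((.537,-.121,.225),52)
e=snap('side','s16.png');d=snap('top')
cv2.imwrite('pics/c16.png',np.hstack([cv2.resize(e['img'][70:200,210:330],(400,433)),cv2.resize(d['img'][90:230,90:220],(400,433))])[:,:,::-1])
```

```text
at [0.6595 0.2608 0.2417] phi 4.95 gap 0.678 F [1.  0.6 1.1]
tx -1.550 ty 3.698 tz 0.167 yaw -1.568
```

View pics/c16.png

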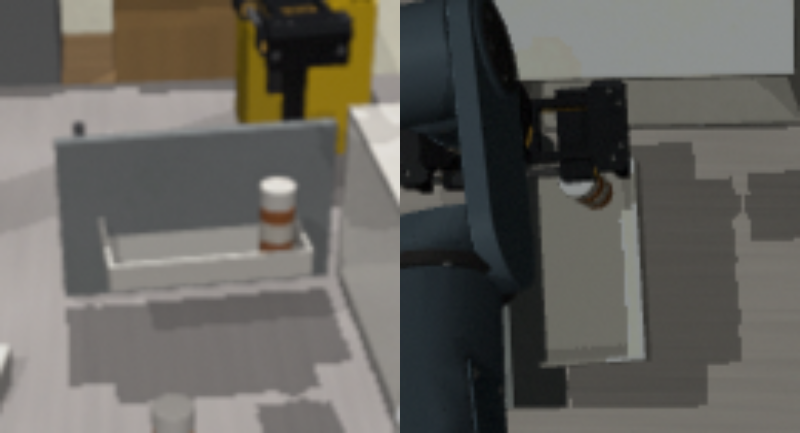

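Jar 1 stands at the hinge end of the rack (side crop (277,215)). Next jar is TR.

Emit:
jog_arm:
  deltas:
    - {"tx":-0.2,"ty":0.45,"tz":0,"yaw":-0.2,"claw":0.6}
    - {"tx":-0.42,"ty":0.95,"tz":0,"yaw":-0.45,"claw":0.6}
    - {"tx":-0.42,"ty":1,"tz":0,"yaw":-0.7,"claw":0.6}
    - {"tx":-0.42,"ty":1,"tz":0,"yaw":-1,"claw":0.6}

```text
time: 32.2
eef_pos: [0.6202, 0.1538, 0.232]
orientation: [-2.998, -0.936, 0.008]
wrist_force: [-0.2, -0.1, 0.1]
finger_gap: 0.795
```

Run:
```python
from h import *
to((.537,-.121,.225),52)
```

```text
at [0.6202 0.1538 0.232 ] phi 34.69 gap 0.795 F [-0.2 -0.1  0.1]
tx -2.249 ty 1.786 tz 0.070 yaw -0.577
```

Emit:
jog_arm:
  deltas:
    - {"tx":-0.5,"ty":0.4,"tz":0,"yaw":-0.25,"claw":0.6}
    - {"tx":-1,"ty":0.8,"tz":0,"yaw":-0.5,"claw":0.6}
    - {"tx":-1,"ty":0.8,"tz":0,"yaw":-0.58,"claw":0.6}
    - {"tx":-1,"ty":0.8,"tz":0,"yaw":-0.58,"claw":0.6}

```text
time: 32.6
eef_pos: [0.5828, 0.0306, 0.2322]
orientation: [-2.826, -1.369, 0.008]
wrist_force: [1.1, 0.3, -0.4]
finger_gap: 0.801
```

Run:
```python
from h import *
to((.537,-.121,.225),52)
```

```text
at [0.5828 0.0306 0.2322] phi 51.7 gap 0.801 F [ 1.1  0.3 -0.4]
tx -1.474 ty 0.580 tz 0.072 yaw -0.010
```

Emit:
jog_arm:
  deltas:
    - {"tx":-0.4,"ty":0.2,"tz":0,"yaw":0,"claw":0.6}
    - {"tx":-0.8,"ty":0.4,"tz":0,"yaw":0,"claw":0.6}
    - {"tx":-1,"ty":0.58,"tz":0,"yaw":0,"claw":0.6}

```text
time: 32.9
eef_pos: [0.5675, -0.0816, 0.2326]
orientation: [-2.823, -1.373, 0.004]
wrist_force: [-0.1, -1.0, -0.4]
finger_gap: 0.797
```

Emit:
jog_arm:
  deltas:
    - {"tx":-0.25,"ty":0,"tz":0,"yaw":0,"claw":0.6}
    - {"tx":-0.45,"ty":0,"tz":0.2,"yaw":0,"claw":0.6}
    - {"tx":-0.45,"ty":0,"tz":0.4,"yaw":0,"claw":0.6}
    - {"tx":-0.45,"ty":0,"tz":0.4,"yaw":0,"claw":0.6}
    - {"tx":-0.45,"ty":0,"tz":0.4,"yaw":0,"claw":0.6}

```text
time: 33.4
eef_pos: [0.5413, -0.1152, 0.1933]
orientation: [-2.822, -1.375, 0.002]
wrist_force: [-0.4, -0.2, 0.4]
finger_gap: 0.802
```

Run:
```python
from h import *
to((.537,-.121,.0935),52)
e=snap('side','s17.png')
cv2.imwrite('pics/c17.png',cv2.resize(e['img'][90:240,180:330],None,fx=4,fy=4,interpolation=cv2.INTER_CUBIC)[:,:,::-1])
```

```text
at [ 0.5413 -0.1152  0.1933] phi 51.96 gap 0.802 F [-0.4 -0.2  0.4]
tx -0.072 ty 0.002 tz 0.998 yaw -0.001
```

View pics/c17.png

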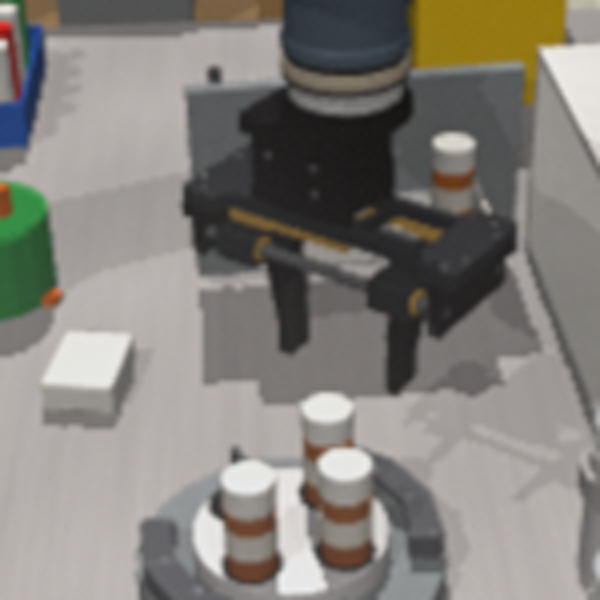

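Emit:
jog_arm:
  deltas:
    - {"tx":-0.07,"ty":0,"tz":0.2,"yaw":0,"claw":0.6}
    - {"tx":-0.07,"ty":0,"tz":0.45,"yaw":0,"claw":0.6}
    - {"tx":-0.07,"ty":0,"tz":0.7,"yaw":0,"claw":0.6}
    - {"tx":-0.07,"ty":0,"tz":0.95,"yaw":0,"claw":0.6}
    - {"tx":-0.07,"ty":0,"tz":1,"yaw":0,"claw":0.6}
    - {"tx":-0.07,"ty":0,"tz":1,"yaw":0,"claw":0}
    - {"tx":-0.07,"ty":0,"tz":1,"yaw":0,"claw":-0.3}
    - {"tx":-0.07,"ty":0,"tz":1,"yaw":0,"claw":-1}
    - {"tx":-0.07,"ty":0,"tz":1,"yaw":0,"claw":-1}
    - {"tx":-0.07,"ty":0,"tz":1,"yaw":0,"claw":-1}
    - {"tx":-0.07,"ty":0,"tz":1,"yaw":0,"claw":-1}

```text
time: 34.55
eef_pos: [0.5375, -0.1218, 0.0947]
orientation: [2.824, 1.375, 0.002]
wrist_force: [-0.2, 0.0, 4.1]
finger_gap: 0.4
```

Run:
```python
from h import *
to((.537,-.121,.0935),52)
```

```text
at [ 0.5375 -0.1218  0.0947] phi 51.93 gap 0.4 F [-0.2  0.   4.1]
tx 0.003 ty -0.009 tz 0.012 yaw -0.002
```

Emit:
jog_arm:
  deltas:
    - {"tx":0,"ty":0,"tz":-0.1,"yaw":0,"claw":-1}
    - {"tx":0,"ty":0,"tz":-0.3,"yaw":0,"claw":-1}
    - {"tx":0,"ty":0,"tz":-0.6,"yaw":0,"claw":-1}
    - {"tx":0,"ty":0,"tz":-1,"yaw":0,"claw":-1}
    - {"tx":0,"ty":0,"tz":-1,"yaw":0,"claw":-1}

```text
time: 35.05
eef_pos: [0.5404, -0.123, 0.1995]
orientation: [2.816, 1.372, 0.012]
wrist_force: [1.0, -0.0, -1.0]
finger_gap: 0.404
```

Emit:
jog_arm:
  deltas:
    - {"tx":0.25,"ty":-0.1,"tz":-0.1,"yaw":0.2,"claw":-1}
    - {"tx":0.5,"ty":-0.2,"tz":-0.2,"yaw":0.4,"claw":-1}
    - {"tx":0.75,"ty":-0.3,"tz":-0.2,"yaw":0.6,"claw":-1}
    - {"tx":1,"ty":-0.4,"tz":-0.2,"yaw":0.8,"claw":-1}
    - {"tx":1,"ty":-0.4,"tz":-0.2,"yaw":1,"claw":-1}

```text
time: 35.55
eef_pos: [0.567, -0.015, 0.2136]
orientation: [-3.083, -0.596, 0.001]
wrist_force: [-0.6, -0.2, -0.6]
finger_gap: 0.405
```

Run:
```python
from h import *
to((.6061,.2553,.215),5)
```

```text
at [ 0.567  -0.015   0.2136] phi 21.88 gap 0.405 F [-0.6 -0.2 -0.6]
tx 1.371 ty -2.362 tz -0.014 yaw 0.563
```

Emit:
jog_arm:
  deltas:
    - {"tx":0.2,"ty":-0.3,"tz":0,"yaw":0.2,"claw":-1}
    - {"tx":0.4,"ty":-0.65,"tz":0,"yaw":0.4,"claw":-1}
    - {"tx":0.58,"ty":-1,"tz":0,"yaw":0.56,"claw":-1}
    - {"tx":0.58,"ty":-1,"tz":0,"yaw":0.56,"claw":-1}
    - {"tx":0.58,"ty":-1,"tz":0,"yaw":0.56,"claw":-1}

```text
time: 36.05
eef_pos: [0.5828, 0.0971, 0.2134]
orientation: [3.138, 0.146, -0.003]
wrist_force: [0.3, -0.1, -1.5]
finger_gap: 0.407
```

Run:
```python
from h import *
to((.6061,.2553,.215),5)
```

```text
at [0.5828 0.0971 0.2134] phi 5.31 gap 0.407 F [ 0.3 -0.1 -1.5]
tx 0.379 ty -1.554 tz -0.016 yaw 0.010
```

Emit:
jog_arm:
  deltas:
    - {"tx":0.1,"ty":-0.3,"tz":0,"yaw":0.01,"claw":-1}
    - {"tx":0.25,"ty":-0.65,"tz":0,"yaw":0.01,"claw":-1}
    - {"tx":0.37,"ty":-1,"tz":0,"yaw":0.01,"claw":-1}
    - {"tx":0.37,"ty":-1,"tz":0,"yaw":0.01,"claw":-1}
    - {"tx":0.37,"ty":-1,"tz":0,"yaw":0.01,"claw":-1}

```text
time: 36.55
eef_pos: [0.6112, 0.1983, 0.2134]
orientation: [3.138, 0.134, -0.002]
wrist_force: [0.1, 0.2, -1.5]
finger_gap: 0.406
```

Run:
```python
from h import *
to((.6061,.2553,.1347),5)
```

```text
at [0.6112 0.1983 0.2134] phi 4.88 gap 0.406 F [ 0.1  0.2 -1.5]
tx -0.002 ty -0.572 tz 0.787 yaw -0.004
```

Emit:
jog_arm:
  deltas:
    - {"tx":0,"ty":-0.2,"tz":0,"yaw":0,"claw":-1}
    - {"tx":0,"ty":-0.4,"tz":0,"yaw":0,"claw":-1}
    - {"tx":0,"ty":-0.57,"tz":0,"yaw":0,"claw":-1}
    - {"tx":0,"ty":-0.57,"tz":0.2,"yaw":0,"claw":-1}
    - {"tx":0,"ty":-0.57,"tz":0.4,"yaw":0,"claw":-1}
    - {"tx":0,"ty":-0.57,"tz":0.6,"yaw":0,"claw":-1}
    - {"tx":0,"ty":-0.57,"tz":0.7,"yaw":0,"claw":-1}
    - {"tx":0,"ty":-0.57,"tz":0.7,"yaw":0,"claw":-1}
    - {"tx":0,"ty":-0.57,"tz":0.7,"yaw":0,"claw":-1}

```text
time: 37.45
eef_pos: [0.6073, 0.2555, 0.1446]
orientation: [3.139, 0.132, 0.001]
wrist_force: [0.6, -0.0, -1.5]
finger_gap: 0.406
```

Run:
```python
from h import *
to((.6061,.2553,.1347),5)
```

```text
at [0.6073 0.2555 0.1446] phi 4.8 gap 0.406 F [ 0.6 -0.  -1.5]
tx -0.012 ty 0.001 tz 0.099 yaw -0.007
```

Emit:
jog_arm:
  deltas:
    - {"tx":-0.01,"ty":0,"tz":0.05,"yaw":0,"claw":-1}
    - {"tx":-0.01,"ty":0,"tz":0.09,"yaw":0,"claw":-1}
    - {"tx":-0.01,"ty":0,"tz":0.1,"yaw":0,"claw":-1}
    - {"tx":-0.01,"ty":0,"tz":0.1,"yaw":0,"claw":-1}

```text
time: 37.85
eef_pos: [0.606, 0.2559, 0.1347]
orientation: [3.139, 0.133, 0.001]
wrist_force: [-0.1, -1.1, 2.4]
finger_gap: 0.404
```

Run:
```python
from h import *
to((.6061,.2553,.1347),5)
```

```text
at [0.606  0.2559 0.1347] phi 4.85 gap 0.404 F [-0.1 -1.1  2.4]
tx 0.001 ty 0.006 tz 0.000 yaw -0.005
```

On the floor (2.4 N up). Release and go back for TL.

Emit:
jog_arm:
  deltas:
    - {"tx":0,"ty":0,"tz":0,"yaw":0,"claw":0}
    - {"tx":0,"ty":0,"tz":0,"yaw":0,"claw":0.35}
    - {"tx":0,"ty":0,"tz":0,"yaw":0,"claw":0.35}
    - {"tx":0,"ty":0,"tz":0,"yaw":0,"claw":0.35}
    - {"tx":0,"ty":0,"tz":-0.2,"yaw":0,"claw":0.35}
    - {"tx":0,"ty":0,"tz":-0.6,"yaw":0,"claw":0.35}
    - {"tx":0,"ty":0,"tz":-1,"yaw":0,"claw":0.35}
    - {"tx":0,"ty":0,"tz":-1,"yaw":0,"claw":0.35}

```text
time: 38.65
eef_pos: [0.6098, 0.257, 0.2409]
orientation: [-3.136, -0.133, -0.021]
wrist_force: [0.8, 0.3, 1.2]
finger_gap: 0.676
```

Emit:
jog_arm:
  deltas:
    - {"tx":-0.1,"ty":0.45,"tz":0,"yaw":0.2,"claw":0.6}
    - {"tx":-0.2,"ty":0.95,"tz":0,"yaw":0.45,"claw":0.6}
    - {"tx":-0.3,"ty":1,"tz":0,"yaw":0.7,"claw":0.6}
    - {"tx":-0.3,"ty":1,"tz":0,"yaw":1,"claw":0.6}

```text
time: 39.05
eef_pos: [0.5827, 0.1515, 0.2334]
orientation: [3.065, -0.687, -0.004]
wrist_force: [0.1, -0.1, 0.4]
finger_gap: 0.797
```

Run:
```python
from h import *
to((.531,-.058,.235),-40)
e=snap('side','s18.png');d=snap('top')
cv2.imwrite('pics/c18.png',np.hstack([cv2.resize(e['img'][70:200,210:330],(400,433)),cv2.resize(d['img'][90:230,90:220],(400,433))])[:,:,::-1])
```

```text
at [0.5827 0.1515 0.2334] phi -25.27 gap 0.797 F [ 0.1 -0.1  0.4]
tx 0.426 ty 2.116 tz -0.016 yaw 0.491
```

View pics/c18.png

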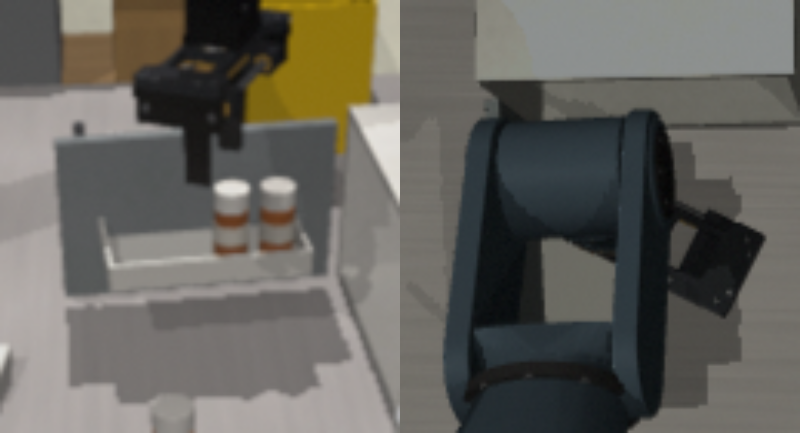

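Two jars stand side by side at side crop (232,215) and (277,215). On to TL.

Emit:
jog_arm:
  deltas:
    - {"tx":0.1,"ty":0.45,"tz":0,"yaw":0.25,"claw":0.6}
    - {"tx":0.2,"ty":0.9,"tz":0,"yaw":0.49,"claw":0.6}
    - {"tx":0.21,"ty":1,"tz":0,"yaw":0.49,"claw":0.6}
    - {"tx":0.21,"ty":1,"tz":0,"yaw":0.49,"claw":0.6}

```text
time: 39.55
eef_pos: [0.5613, 0.053, 0.2339]
orientation: [-2.957, 1.059, 0.001]
wrist_force: [0.2, 0.5, 0.1]
finger_gap: 0.8
```

Run:
```python
from h import *
to((.531,-.058,.235),-40)
```

```text
at [0.5613 0.053  0.2339] phi -39.41 gap 0.8 F [0.2 0.5 0.1]
tx 0.471 ty 1.050 tz -0.011 yaw 0.020
```

Emit:
jog_arm:
  deltas:
    - {"tx":0.2,"ty":0.4,"tz":0,"yaw":0.02,"claw":0.6}
    - {"tx":0.4,"ty":0.8,"tz":0,"yaw":0.02,"claw":0.6}
    - {"tx":0.47,"ty":1,"tz":0,"yaw":0.02,"claw":0.6}
    - {"tx":0.47,"ty":1,"tz":0.2,"yaw":0.02,"claw":0.6}
    - {"tx":0.47,"ty":1,"tz":0.4,"yaw":0.02,"claw":0.6}
    - {"tx":0.47,"ty":1,"tz":0.4,"yaw":0.02,"claw":0.6}
    - {"tx":0.47,"ty":1,"tz":0.4,"yaw":0.02,"claw":0.6}

```text
time: 40.25
eef_pos: [0.5347, -0.0519, 0.194]
orientation: [-2.953, 1.071, 0.001]
wrist_force: [-0.0, 0.3, -0.5]
finger_gap: 0.794
```

Run:
```python
from h import *
to((.531,-.058,.0935),-40)
e=snap('side','s19.png')
cv2.imwrite('pics/c19.png',cv2.resize(e['img'][90:240,180:330],None,fx=4,fy=4,interpolation=cv2.INTER_CUBIC)[:,:,::-1])
```

```text
at [ 0.5347 -0.0519  0.194 ] phi -39.89 gap 0.794 F [-0.   0.3 -0.5]
tx 0.011 ty 0.071 tz 1.005 yaw 0.004
```

View pics/c19.png

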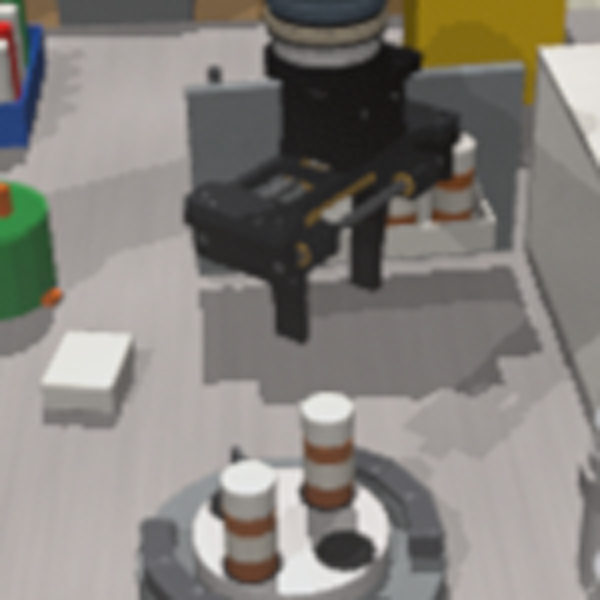

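Emit:
jog_arm:
  deltas:
    - {"tx":0.01,"ty":0.07,"tz":0.2,"yaw":0,"claw":0.6}
    - {"tx":0.01,"ty":0.07,"tz":0.45,"yaw":0,"claw":0.6}
    - {"tx":0.01,"ty":0.07,"tz":0.7,"yaw":0,"claw":0.6}
    - {"tx":0.01,"ty":0.07,"tz":0.95,"yaw":0,"claw":0.6}
    - {"tx":0.01,"ty":0.07,"tz":1,"yaw":0,"claw":0.6}
    - {"tx":0.01,"ty":0.07,"tz":1,"yaw":0,"claw":0}
    - {"tx":0.01,"ty":0.07,"tz":1,"yaw":0,"claw":-0.3}
    - {"tx":0.01,"ty":0.07,"tz":1,"yaw":0,"claw":-1}
    - {"tx":0.01,"ty":0.07,"tz":1,"yaw":0,"claw":-1}
    - {"tx":0.01,"ty":0.07,"tz":1,"yaw":0,"claw":-1}
    - {"tx":0.01,"ty":0.07,"tz":1,"yaw":0,"claw":-1}

```text
time: 41.4
eef_pos: [0.531, -0.0591, 0.0947]
orientation: [-2.951, 1.076, -0.002]
wrist_force: [0.2, -0.3, 2.7]
finger_gap: 0.407
```

Run:
```python
from h import *
to((.531,-.058,.0935),-40)
```

```text
at [ 0.531  -0.0591  0.0947] phi -40.06 gap 0.407 F [ 0.2 -0.3  2.7]
tx -0.007 ty -0.009 tz 0.012 yaw -0.002
```

Emit:
jog_arm:
  deltas:
    - {"tx":0,"ty":0,"tz":-0.1,"yaw":0,"claw":-1}
    - {"tx":0,"ty":0,"tz":-0.3,"yaw":0,"claw":-1}
    - {"tx":0,"ty":0,"tz":-0.6,"yaw":0,"claw":-1}
    - {"tx":0,"ty":0,"tz":-1,"yaw":0,"claw":-1}
    - {"tx":0,"ty":0,"tz":-1,"yaw":0,"claw":-1}

```text
time: 41.9
eef_pos: [0.534, -0.0601, 0.1994]
orientation: [-2.951, 1.075, -0.018]
wrist_force: [0.6, -0.5, -0.4]
finger_gap: 0.41
```

Emit:
jog_arm:
  deltas:
    - {"tx":-0.15,"ty":-0.2,"tz":-0.1,"yaw":-0.2,"claw":-1}
    - {"tx":-0.3,"ty":-0.4,"tz":-0.2,"yaw":-0.4,"claw":-1}
    - {"tx":-0.45,"ty":-0.6,"tz":-0.2,"yaw":-0.6,"claw":-1}
    - {"tx":-0.57,"ty":-0.83,"tz":-0.2,"yaw":-0.8,"claw":-1}
    - {"tx":-0.57,"ty":-0.83,"tz":-0.2,"yaw":-1,"claw":-1}

```text
time: 42.4
eef_pos: [0.5397, 0.044, 0.2137]
orientation: [-3.129, 0.264, 0.002]
wrist_force: [0.0, -0.6, -1.3]
finger_gap: 0.406
```

Run:
```python
from h import *
to((.5583,.2511,.215),5)
```

```text
at [0.5397 0.044  0.2137] phi -9.64 gap 0.406 F [ 0.  -0.6 -1.3]
tx -0.164 ty -2.073 tz -0.013 yaw -0.488
```

Emit:
jog_arm:
  deltas:
    - {"tx":-0.03,"ty":-0.3,"tz":0,"yaw":-0.2,"claw":-1}
    - {"tx":-0.06,"ty":-0.6,"tz":0,"yaw":-0.4,"claw":-1}
    - {"tx":-0.08,"ty":-1,"tz":0,"yaw":-0.49,"claw":-1}
    - {"tx":-0.08,"ty":-1,"tz":0,"yaw":-0.49,"claw":-1}
    - {"tx":-0.08,"ty":-1,"tz":0,"yaw":-0.49,"claw":-1}

```text
time: 42.9
eef_pos: [0.549, 0.1417, 0.2134]
orientation: [3.138, 0.13, -0.003]
wrist_force: [-0.3, -0.8, -0.7]
finger_gap: 0.405
```

Run:
```python
from h import *
to((.5583,.2511,.215),5)
```

```text
at [0.549  0.1417 0.2134] phi 4.76 gap 0.405 F [-0.3 -0.8 -0.7]
tx 0.183 ty -1.082 tz -0.016 yaw -0.008
```

Emit:
jog_arm:
  deltas:
    - {"tx":0.06,"ty":-0.3,"tz":0,"yaw":0,"claw":-1}
    - {"tx":0.12,"ty":-0.6,"tz":0,"yaw":0,"claw":-1}
    - {"tx":0.17,"ty":-0.85,"tz":0,"yaw":0,"claw":-1}
    - {"tx":0.17,"ty":-1,"tz":0,"yaw":0,"claw":-1}
    - {"tx":0.17,"ty":-1,"tz":0,"yaw":0,"claw":-1}

```text
time: 43.4
eef_pos: [0.558, 0.2426, 0.2136]
orientation: [3.139, 0.129, -0.002]
wrist_force: [-0.5, -0.5, -1.3]
finger_gap: 0.405
```

Run:
```python
from h import *
to((.5583,.2511,.1347),5)
```

```text
at [0.558  0.2426 0.2136] phi 4.72 gap 0.405 F [-0.5 -0.5 -1.3]
tx 0.010 ty -0.085 tz 0.789 yaw -0.009
```

Emit:
jog_arm:
  deltas:
    - {"tx":0,"ty":-0.08,"tz":0,"yaw":0,"claw":-1}
    - {"tx":0,"ty":-0.08,"tz":0.2,"yaw":0,"claw":-1}
    - {"tx":0,"ty":-0.08,"tz":0.4,"yaw":0,"claw":-1}
    - {"tx":0,"ty":-0.08,"tz":0.6,"yaw":0,"claw":-1}
    - {"tx":0,"ty":-0.08,"tz":0.7,"yaw":0,"claw":-1}
    - {"tx":0,"ty":-0.08,"tz":0.7,"yaw":0,"claw":-1}
    - {"tx":0,"ty":-0.08,"tz":0.7,"yaw":0,"claw":-1}

```text
time: 44.1
eef_pos: [0.5586, 0.2497, 0.1445]
orientation: [-3.139, -0.126, -0.001]
wrist_force: [-0.2, -0.1, -0.9]
finger_gap: 0.405
```

Run:
```python
from h import *
to((.5583,.2511,.1347),5)
```

```text
at [0.5586 0.2497 0.1445] phi 4.6 gap 0.405 F [-0.2 -0.1 -0.9]
tx -0.001 ty -0.014 tz 0.098 yaw -0.013
```

Emit:
jog_arm:
  deltas:
    - {"tx":0,"ty":-0.01,"tz":0.05,"yaw":0,"claw":-1}
    - {"tx":0,"ty":-0.01,"tz":0.09,"yaw":0,"claw":-1}
    - {"tx":0,"ty":-0.01,"tz":0.1,"yaw":0,"claw":-1}
    - {"tx":0,"ty":-0.01,"tz":0.1,"yaw":0,"claw":-1}

```text
time: 44.5
eef_pos: [0.5584, 0.2513, 0.1347]
orientation: [-3.139, -0.128, -0.002]
wrist_force: [0.2, -0.1, 2.0]
finger_gap: 0.41
```

Run:
```python
from h import *
to((.5583,.2511,.1347),5)
```

```text
at [0.5584 0.2513 0.1347] phi 4.66 gap 0.41 F [ 0.2 -0.1  2. ]
tx -0.001 ty 0.002 tz 0.000 yaw -0.011
```

Emit:
jog_arm:
  deltas:
    - {"tx":0,"ty":0,"tz":0,"yaw":0,"claw":0}
    - {"tx":0,"ty":0,"tz":0,"yaw":0,"claw":0.35}
    - {"tx":0,"ty":0,"tz":0,"yaw":0,"claw":0.35}
    - {"tx":0,"ty":0,"tz":0,"yaw":0,"claw":0.35}
    - {"tx":0,"ty":0,"tz":-0.2,"yaw":0,"claw":0.35}
    - {"tx":0,"ty":0,"tz":-0.6,"yaw":0,"claw":0.35}
    - {"tx":0,"ty":0,"tz":-1,"yaw":0,"claw":0.35}
    - {"tx":0,"ty":0,"tz":-1,"yaw":0,"claw":0.35}

```text
time: 45.3
eef_pos: [0.5619, 0.2522, 0.2403]
orientation: [-3.136, -0.127, -0.02]
wrist_force: [0.4, -0.4, 0.3]
finger_gap: 0.677
```

Emit:
jog_arm:
  deltas:
    - {"tx":-0.1,"ty":0.45,"tz":0,"yaw":0.2,"claw":0.6}
    - {"tx":-0.2,"ty":0.95,"tz":0,"yaw":0.45,"claw":0.6}
    - {"tx":-0.3,"ty":1,"tz":0,"yaw":0.7,"claw":0.6}
    - {"tx":-0.3,"ty":1,"tz":0,"yaw":1,"claw":0.6}

```text
time: 45.7
eef_pos: [0.5343, 0.1469, 0.2332]
orientation: [3.063, -0.692, -0.005]
wrist_force: [0.4, -0.1, 0.1]
finger_gap: 0.798
```

Run:
```python
from h import *
to((.476,-.128,.235),-36)
e=snap('side','s20.png');d=snap('top')
cv2.imwrite('pics/c20.png',np.hstack([cv2.resize(e['img'][70:200,210:330],(400,433)),cv2.resize(d['img'][90:230,90:220],(400,433))])[:,:,::-1])
```

```text
at [0.5343 0.1469 0.2332] phi -25.46 gap 0.798 F [ 0.4 -0.1  0.1]
tx 0.656 ty 2.733 tz -0.018 yaw 0.351
```

View pics/c20.png

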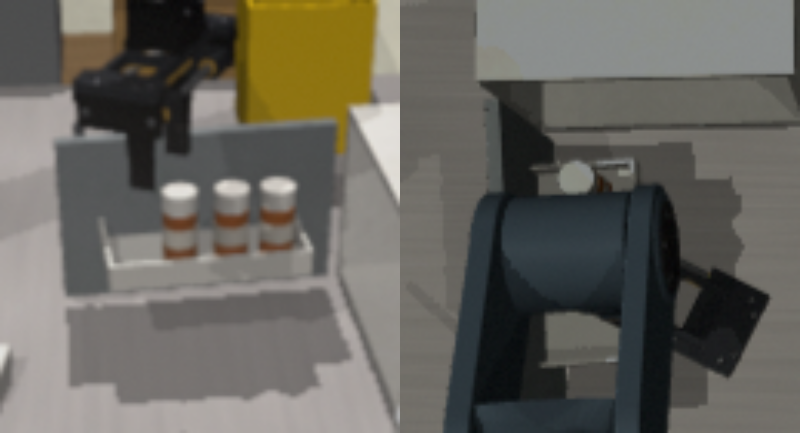

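Three jars stand at (180,220), (232,215) and (277,215). Last one is BR.

Emit:
jog_arm:
  deltas:
    - {"tx":0.1,"ty":0.45,"tz":0,"yaw":0.2,"claw":0.6}
    - {"tx":0.2,"ty":0.9,"tz":0,"yaw":0.35,"claw":0.6}
    - {"tx":0.24,"ty":1,"tz":0,"yaw":0.35,"claw":0.6}
    - {"tx":0.24,"ty":1,"tz":0,"yaw":0.35,"claw":0.6}

```text
time: 46.2
eef_pos: [0.5159, 0.0471, 0.2338]
orientation: [-2.992, 0.956, 0.0]
wrist_force: [-0.1, 0.1, 0.2]
finger_gap: 0.8
```

Run:
```python
from h import *
to((.476,-.128,.235),-36)
```

```text
at [0.5159 0.0471 0.2338] phi -35.44 gap 0.8 F [-0.1  0.1  0.2]
tx 0.690 ty 1.658 tz -0.012 yaw 0.019
```

Emit:
jog_arm:
  deltas:
    - {"tx":0.15,"ty":0.4,"tz":0,"yaw":0.02,"claw":0.6}
    - {"tx":0.3,"ty":0.8,"tz":0,"yaw":0.02,"claw":0.6}
    - {"tx":0.4,"ty":1,"tz":0,"yaw":0.02,"claw":0.6}
    - {"tx":0.4,"ty":1,"tz":0,"yaw":0.02,"claw":0.6}

```text
time: 46.6
eef_pos: [0.491, -0.0576, 0.234]
orientation: [-2.987, 0.972, -0.001]
wrist_force: [0.5, 0.6, -0.2]
finger_gap: 0.798
```

Run:
```python
from h import *
to((.476,-.128,.195),-36)
```

```text
at [ 0.491  -0.0576  0.234 ] phi -36.05 gap 0.798 F [ 0.5  0.6 -0.2]
tx 0.293 ty 0.658 tz 0.390 yaw -0.002
```

Emit:
jog_arm:
  deltas:
    - {"tx":0.15,"ty":0.3,"tz":0,"yaw":0,"claw":0.6}
    - {"tx":0.28,"ty":0.64,"tz":0,"yaw":0,"claw":0.6}
    - {"tx":0.28,"ty":0.64,"tz":0.2,"yaw":0,"claw":0.6}
    - {"tx":0.28,"ty":0.64,"tz":0.4,"yaw":0,"claw":0.6}
    - {"tx":0.28,"ty":0.64,"tz":0.4,"yaw":0,"claw":0.6}
    - {"tx":0.28,"ty":0.64,"tz":0.4,"yaw":0,"claw":0.6}

```text
time: 47.2
eef_pos: [0.4759, -0.1233, 0.194]
orientation: [-2.988, 0.968, 0.001]
wrist_force: [0.8, -0.0, 0.5]
finger_gap: 0.801
```

Run:
```python
from h import *
to((.476,-.128,.0945),-36)
e=snap('side','s21.png')
cv2.imwrite('pics/c21.png',cv2.resize(e['img'][90:240,180:330],None,fx=4,fy=4,interpolation=cv2.INTER_CUBIC)[:,:,::-1])
```

```text
at [ 0.4759 -0.1233  0.194 ] phi -35.89 gap 0.801 F [ 0.8 -0.   0.5]
tx 0.028 ty 0.037 tz 0.995 yaw 0.004
```

View pics/c21.png

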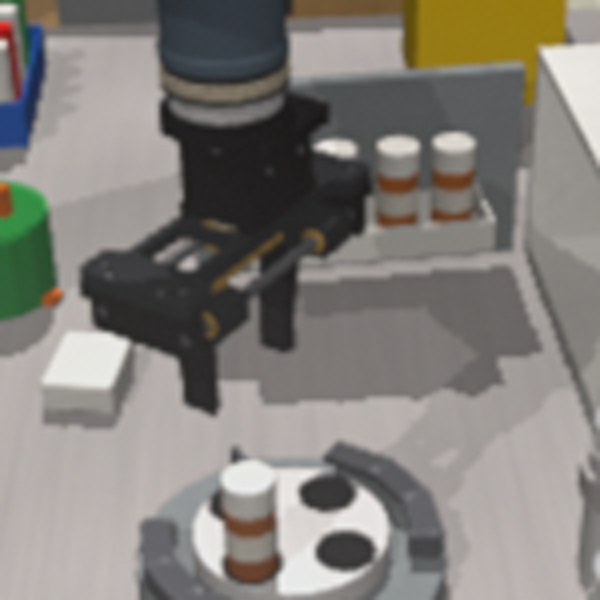

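Emit:
jog_arm:
  deltas:
    - {"tx":0.02,"ty":0.03,"tz":0.2,"yaw":0,"claw":0.6}
    - {"tx":0.02,"ty":0.03,"tz":0.45,"yaw":0,"claw":0.6}
    - {"tx":0.02,"ty":0.03,"tz":0.7,"yaw":0,"claw":0.6}
    - {"tx":0.02,"ty":0.03,"tz":0.95,"yaw":0,"claw":0.6}
    - {"tx":0.02,"ty":0.03,"tz":1,"yaw":0,"claw":0.6}
    - {"tx":0.02,"ty":0.03,"tz":1,"yaw":0,"claw":0}
    - {"tx":0.02,"ty":0.03,"tz":1,"yaw":0,"claw":-0.3}
    - {"tx":0.02,"ty":0.03,"tz":1,"yaw":0,"claw":-1}
    - {"tx":0.02,"ty":0.03,"tz":1,"yaw":0,"claw":-1}
    - {"tx":0.02,"ty":0.03,"tz":1,"yaw":0,"claw":-1}
    - {"tx":0.02,"ty":0.03,"tz":1,"yaw":0,"claw":-1}

```text
time: 48.35
eef_pos: [0.4755, -0.1285, 0.0947]
orientation: [2.987, -0.972, 0.002]
wrist_force: [0.3, 0.4, 3.9]
finger_gap: 0.406
```

Emit:
jog_arm:
  deltas:
    - {"tx":0,"ty":0,"tz":-0.1,"yaw":0,"claw":-1}
    - {"tx":0,"ty":0,"tz":-0.3,"yaw":0,"claw":-1}
    - {"tx":0,"ty":0,"tz":-0.6,"yaw":0,"claw":-1}
    - {"tx":0,"ty":0,"tz":-1,"yaw":0,"claw":-1}
    - {"tx":0,"ty":0,"tz":-1,"yaw":0,"claw":-1}

```text
time: 48.85
eef_pos: [0.4783, -0.1298, 0.199]
orientation: [2.986, -0.971, 0.017]
wrist_force: [0.6, -0.6, -0.2]
finger_gap: 0.406
```

Run:
```python
from h import *
to((.5105,.2470,.215),5)
```

```text
at [ 0.4783 -0.1298  0.199 ] phi -36.04 gap 0.406 F [ 0.6 -0.6 -0.2]
tx -1.956 ty -3.237 tz -0.160 yaw -1.368
```

Emit:
jog_arm:
  deltas:
    - {"tx":-0.15,"ty":-0.25,"tz":-0.1,"yaw":-0.2,"claw":-1}
    - {"tx":-0.3,"ty":-0.5,"tz":-0.2,"yaw":-0.4,"claw":-1}
    - {"tx":-0.45,"ty":-0.75,"tz":-0.2,"yaw":-0.6,"claw":-1}
    - {"tx":-0.6,"ty":-1,"tz":-0.2,"yaw":-0.8,"claw":-1}
    - {"tx":-0.6,"ty":-1,"tz":-0.2,"yaw":-1,"claw":-1}

```text
time: 49.35
eef_pos: [0.4842, -0.0089, 0.2136]
orientation: [-3.136, 0.153, 0.003]
wrist_force: [0.1, -0.0, -2.3]
finger_gap: 0.405
```

Run:
```python
from h import *
to((.5105,.2470,.215),5)
```

```text
at [ 0.4842 -0.0089  0.2136] phi -5.6 gap 0.405 F [ 0.1 -0.  -2.3]
tx 0.012 ty -2.573 tz -0.014 yaw -0.353
```

Emit:
jog_arm:
  deltas:
    - {"tx":0,"ty":-0.3,"tz":0,"yaw":-0.2,"claw":-1}
    - {"tx":0,"ty":-0.65,"tz":0,"yaw":-0.35,"claw":-1}
    - {"tx":0,"ty":-1,"tz":0,"yaw":-0.35,"claw":-1}
    - {"tx":0,"ty":-1,"tz":0,"yaw":-0.35,"claw":-1}

```text
time: 49.75
eef_pos: [0.4952, 0.0907, 0.2135]
orientation: [-3.137, -0.129, 0.002]
wrist_force: [-0.5, 0.3, -0.4]
finger_gap: 0.402
```

Emit:
jog_arm:
  deltas:
    - {"tx":0.03,"ty":-0.3,"tz":0,"yaw":0,"claw":-1}
    - {"tx":0.08,"ty":-0.65,"tz":0,"yaw":0,"claw":-1}
    - {"tx":0.1,"ty":-1,"tz":0,"yaw":0,"claw":-1}
    - {"tx":0.1,"ty":-1,"tz":0,"yaw":0,"claw":-1}
    - {"tx":0.1,"ty":-1,"tz":0,"yaw":0,"claw":-1}

```text
time: 50.25
eef_pos: [0.4975, 0.1876, 0.2135]
orientation: [3.138, 0.125, -0.002]
wrist_force: [-0.3, 0.6, -1.2]
finger_gap: 0.405
```

Run:
```python
from h import *
to((.5105,.2470,.1347),5)
```

```text
at [0.4975 0.1876 0.2135] phi 4.55 gap 0.405 F [-0.3  0.6 -1.2]
tx 0.177 ty -0.582 tz 0.788 yaw -0.015
```

Emit:
jog_arm:
  deltas:
    - {"tx":0.1,"ty":-0.2,"tz":0,"yaw":0,"claw":-1}
    - {"tx":0.18,"ty":-0.4,"tz":0,"yaw":0,"claw":-1}
    - {"tx":0.18,"ty":-0.58,"tz":0,"yaw":0,"claw":-1}
    - {"tx":0.18,"ty":-0.58,"tz":0.2,"yaw":0,"claw":-1}
    - {"tx":0.18,"ty":-0.58,"tz":0.4,"yaw":0,"claw":-1}
    - {"tx":0.18,"ty":-0.58,"tz":0.4,"yaw":0,"claw":-1}

```text
time: 50.85
eef_pos: [0.5095, 0.2447, 0.1713]
orientation: [3.137, 0.119, -0.011]
wrist_force: [0.5, -0.7, -1.5]
finger_gap: 0.403
```

Run:
```python
from h import *
to((.5105,.2470,.1347),5)
e=snap('side','s22.png')
cv2.imwrite('pics/c22.png',cv2.resize(e['img'][70:200,210:330],None,fx=4.5,fy=4.5,interpolation=cv2.INTER_CUBIC)[:,:,::-1])
```

```text
at [0.5095 0.2447 0.1713] phi 4.36 gap 0.403 F [ 0.5 -0.7 -1.5]
tx 0.012 ty -0.022 tz 0.366 yaw -0.021
```

View pics/c22.png

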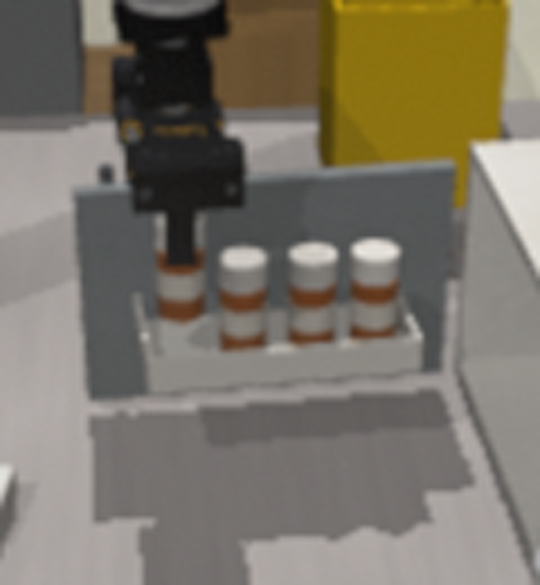

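Emit:
jog_arm:
  deltas:
    - {"tx":0.03,"ty":-0.02,"tz":0.1,"yaw":0,"claw":-1}
    - {"tx":0.04,"ty":-0.02,"tz":0.2,"yaw":0,"claw":-1}
    - {"tx":0.04,"ty":-0.02,"tz":0.28,"yaw":0,"claw":-1}
    - {"tx":0.04,"ty":-0.02,"tz":0.28,"yaw":0,"claw":-1}

```text
time: 51.3
eef_pos: [0.5146, 0.2489, 0.1447]
orientation: [3.139, 0.122, -0.004]
wrist_force: [-0.4, -0.4, -1.1]
finger_gap: 0.405
```

Run:
```python
from h import *
to((.513,.2470,.1347),5)
```

```text
at [0.5146 0.2489 0.1447] phi 4.44 gap 0.405 F [-0.4 -0.4 -1.1]
tx -0.017 ty 0.018 tz 0.100 yaw -0.019
```

Emit:
jog_arm:
  deltas:
    - {"tx":-0.01,"ty":0.01,"tz":0.05,"yaw":0,"claw":-1}
    - {"tx":-0.01,"ty":0.01,"tz":0.09,"yaw":0,"claw":-1}
    - {"tx":-0.01,"ty":0.01,"tz":0.1,"yaw":0,"claw":-1}
    - {"tx":-0.01,"ty":0.01,"tz":0.1,"yaw":0,"claw":-1}

```text
time: 51.7
eef_pos: [0.5145, 0.2483, 0.1359]
orientation: [3.139, 0.122, -0.0]
wrist_force: [0.0, -0.4, -0.7]
finger_gap: 0.408
```

Run:
```python
from h import *
to((.513,.2470,.1347),5)
```

```text
at [0.5145 0.2483 0.1359] phi 4.46 gap 0.408 F [ 0.  -0.4 -0.7]
tx -0.016 ty 0.011 tz 0.012 yaw -0.018
```

Emit:
jog_arm:
  deltas:
    - {"tx":0,"ty":0,"tz":0.012,"yaw":0,"claw":-1}
    - {"tx":0,"ty":0,"tz":0.012,"yaw":0,"claw":-1}
    - {"tx":0,"ty":0,"tz":0.012,"yaw":0,"claw":0}
    - {"tx":0,"ty":0,"tz":0.012,"yaw":0,"claw":0.35}
    - {"tx":0,"ty":0,"tz":0.012,"yaw":0,"claw":0.35}
    - {"tx":0,"ty":0,"tz":0.012,"yaw":0,"claw":0.35}
    - {"tx":0,"ty":0,"tz":-0.2,"yaw":0,"claw":0.35}
    - {"tx":0,"ty":0,"tz":-0.6,"yaw":0,"claw":0.35}
    - {"tx":0,"ty":0,"tz":-1,"yaw":0,"claw":0.35}
    - {"tx":0,"ty":0,"tz":-1,"yaw":0,"claw":0.35}

```text
time: 52.7
eef_pos: [0.5185, 0.2494, 0.242]
orientation: [-3.136, -0.122, -0.02]
wrist_force: [0.7, 0.6, 0.8]
finger_gap: 0.674
```

Run:
```python
from h import *
to((.4564,.3554,.26),5)
e=snap('side','s23.png');d=snap('top')
cv2.imwrite('pics/c23.png',np.hstack([cv2.resize(e['img'][70:200,210:330],(400,433)),cv2.resize(d['img'][90:230,90:220],(400,433))])[:,:,::-1])
```

```text
at [0.5185 0.2494 0.242 ] phi 4.46 gap 0.674 F [0.7 0.6 0.8]
tx -0.537 ty -1.105 tz -0.180 yaw -0.018
```

View pics/c23.png

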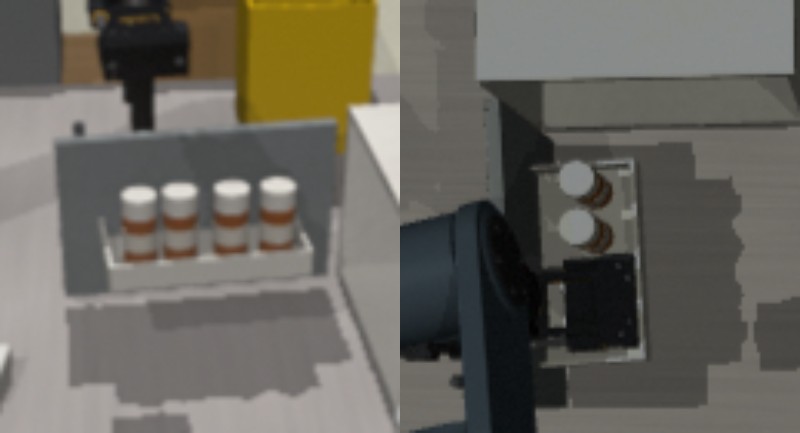

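All four jars stand in the trough (side crop x = 140, 180, 232, 277). Now the handle: I rotate the jaws to lie along the door and go above it.

Emit:
jog_arm:
  deltas:
    - {"tx":-0.2,"ty":-0.2,"tz":-0.3,"yaw":-0.25,"claw":0.35}
    - {"tx":-0.54,"ty":-0.5,"tz":-0.4,"yaw":-0.5,"claw":0.35}
    - {"tx":-0.54,"ty":-0.8,"tz":-0.4,"yaw":-0.75,"claw":0.35}
    - {"tx":-0.54,"ty":-1,"tz":-0.4,"yaw":-1,"claw":0.35}

```text
time: 53.2
eef_pos: [0.4509, 0.3448, 0.2749]
orientation: [-2.997, -0.94, 0.004]
wrist_force: [-0.5, -0.6, -0.5]
finger_gap: 0.672
```

Emit:
jog_arm:
  deltas:
    - {"tx":0,"ty":0,"tz":0,"yaw":-0.25,"claw":0.2}
    - {"tx":0,"ty":0,"tz":0,"yaw":-0.5,"claw":0.2}
    - {"tx":0,"ty":0,"tz":0,"yaw":-0.75,"claw":0.2}
    - {"tx":0,"ty":0,"tz":0,"yaw":-1,"claw":0.2}

```text
time: 53.6
eef_pos: [0.4517, 0.3433, 0.2738]
orientation: [-2.652, -1.682, 0.007]
wrist_force: [0.2, -0.4, -0.1]
finger_gap: 0.603
```

Emit:
jog_arm:
  deltas:
    - {"tx":0,"ty":0,"tz":0,"yaw":-0.25,"claw":0.2}
    - {"tx":0,"ty":0,"tz":0,"yaw":-0.5,"claw":0.2}
    - {"tx":0,"ty":0,"tz":0,"yaw":-0.75,"claw":0.2}
    - {"tx":0,"ty":0,"tz":0,"yaw":-1,"claw":0.2}
    - {"tx":0,"ty":0,"tz":0,"yaw":-1,"claw":0.2}

```text
time: 54.1
eef_pos: [0.4519, 0.3432, 0.274]
orientation: [-2.133, -2.305, 0.006]
wrist_force: [-0.2, 0.2, 0.7]
finger_gap: 0.599
```

Run:
```python
from h import *
to((.4564,.3554,.22),95)
e=snap('side','s24.png');d=snap('top','t24.png')
cv2.imwrite('pics/c24.png',np.hstack([cv2.resize(e['img'][40:200,180:330],(400,433)),cv2.resize(d['img'][90:250,70:220],(400,433))])[:,:,::-1])
st()
```

```text
at [0.4519 0.3432 0.274 ] phi 94.44 gap 0.599 F [-0.2  0.2  0.7]
tx 0.119 ty 0.054 tz 0.540 yaw -0.019
{'time': 54.2, 'joint_pos': [0.453, 0.394, 1.513, -0.0, 1.237, 0.378], 'dq': [0.0, -0.007, -0.01, -0.001, 0.0, -0.006], 'tau': [0.008, -38.499, -18.421, 0.079, 0.019, -0.027], 'eef_pos': [0.452, 0.343, 0.275], 'orientation': [-2.136, -2.302, 0.004], 'wrist_force': [1.022, -0.534, -0.28], 'moment': [0.017, -0.122, 0.008], 'finger_gap': 0.599}
[[-0.075  0.997 -0.003]
 [ 0.997  0.075 -0.001]
 [-0.001 -0.003 -1.   ]]
```

View pics/c24.png

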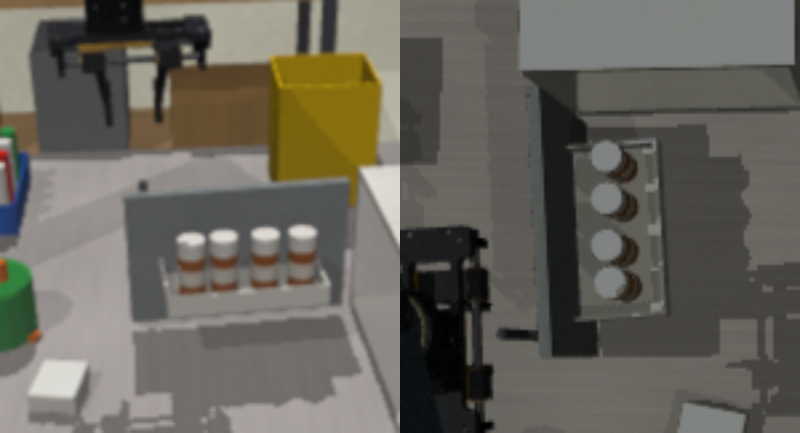

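Run:
```python
from h import *
e=snap('side')
for v in (107,109,111):print(ray(e,233.6,v,.193))
d=snap('top');print(ray(d,70+(503-400)*150/400,90+334*160/433,.193))
```

```text
[0.46007282 0.34503705 0.193     ]
[0.46008997 0.32820031 0.193     ]
[0.46010677 0.31170544 0.193     ]
[0.4558325  0.35164756 0.193     ]
```

Consistent with the remembered handle position (0.456, 0.355). I descend and pinch it.

Emit:
jog_arm:
  deltas:
    - {"tx":0.12,"ty":0.05,"tz":0.2,"yaw":0,"claw":0.2}
    - {"tx":0.12,"ty":0.05,"tz":0.4,"yaw":0,"claw":0.2}
    - {"tx":0.12,"ty":0.05,"tz":0.6,"yaw":0,"claw":0.2}
    - {"tx":0.12,"ty":0.05,"tz":0.6,"yaw":0,"claw":0.2}
    - {"tx":0.12,"ty":0.05,"tz":0.6,"yaw":0,"claw":0.2}

```text
time: 54.8
eef_pos: [0.457, 0.3561, 0.216]
orientation: [-2.134, -2.305, 0.001]
wrist_force: [-0.2, 0.6, 1.2]
finger_gap: 0.602
```

Run:
```python
from h import *
to((.4564,.3554,.148),95)
e=snap('side','s25.png');d=snap('top')
cv2.imwrite('pics/c25.png',np.hstack([cv2.resize(e['img'][40:200,180:330],(400,433)),cv2.resize(d['img'][90:250,70:220],(400,433))])[:,:,::-1])
```

```text
at [0.457  0.3561 0.216 ] phi 94.41 gap 0.602 F [-0.2  0.6  1.2]
tx -0.006 ty -0.007 tz 0.680 yaw -0.020
```

View pics/c25.png

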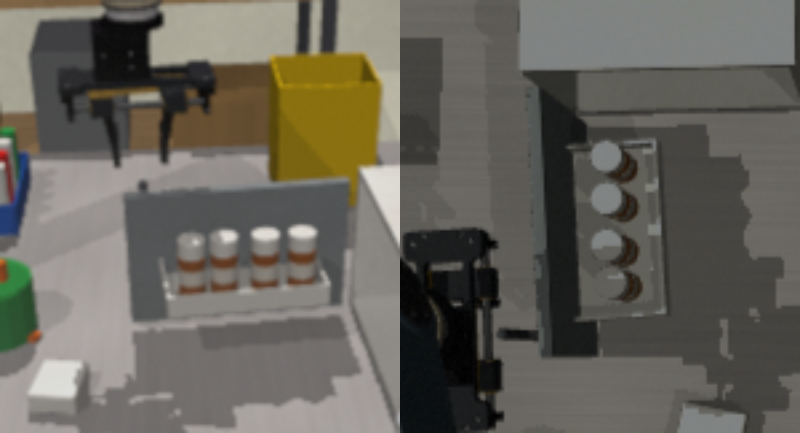

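Emit:
jog_arm:
  deltas:
    - {"tx":0,"ty":0,"tz":0.2,"yaw":0,"claw":0.2}
    - {"tx":0,"ty":0,"tz":0.45,"yaw":0,"claw":0.2}
    - {"tx":0,"ty":0,"tz":0.68,"yaw":0,"claw":0.2}
    - {"tx":0,"ty":0,"tz":0.68,"yaw":0,"claw":0.2}
    - {"tx":0,"ty":0,"tz":0.68,"yaw":0,"claw":-0.4}
    - {"tx":0,"ty":0,"tz":0.68,"yaw":0,"claw":-0.6}
    - {"tx":0,"ty":0,"tz":0.68,"yaw":0,"claw":-0.7}
    - {"tx":0,"ty":0,"tz":0.68,"yaw":0,"claw":-0.8}
    - {"tx":0,"ty":0,"tz":0.68,"yaw":0,"claw":-1}
    - {"tx":0,"ty":0,"tz":0.68,"yaw":0,"claw":-1}
    - {"tx":0,"ty":0,"tz":0.68,"yaw":0,"claw":-1}

```text
time: 56.0
eef_pos: [0.4584, 0.3563, 0.1485]
orientation: [2.132, 2.305, 0.004]
wrist_force: [2.8, -0.4, 0.9]
finger_gap: 0.129
```

Run:
```python
from h import *
to((.4564,.3554,.148),95)
print(arm.observe()['moment'])
# circle fit through measured handle positions
P=np.array([[.6709,.0775],[.6039,.099],[.52,.1625],[.4674,.2563],[.4564,.3554]])
from scipy.optimize import least_squares
r=least_squares(lambda c:np.hypot(*(P-c[:2]).T)-.26504,[.72,.336]);print(r.x,r.fun)
H=r.x
for t in np.arange(1.5,-.01,-.05):
    v=np.array([-np.sin(t),-np.cos(t)]);xo=np.array([np.cos(t),-np.sin(t)]);print(round(t,2),(H+.262*v-.04*xo).round(4))
```

```text
at [0.4584 0.3563 0.1485] phi 94.45 gap 0.129 F [ 2.8 -0.4  0.9]
tx -0.007 ty -0.020 tz 0.005 yaw -0.018
[-0.10803351 -0.42874573 -0.04237166]
[0.72010904 0.33727654] [-6.43739566e-04  6.42297913e-05  6.48668693e-04  3.25898618e-04
 -7.08923434e-04]
1.5 [0.4559 0.3586]
1.45 [0.4552 0.3454]
1.4 [0.4551 0.3322]
1.35 [0.4557 0.3189]
1.3 [0.457  0.3057]
1.25 [0.4589 0.2926]
1.2 [0.4614 0.2796]
1.15 [0.4646 0.2668]
1.1 [0.4685 0.2541]
1.05 [0.4729 0.2416]
1.0 [0.478  0.2294]
0.95 [0.4837 0.2174]
0.9 [0.49   0.2057]
0.85 [0.4969 0.1944]
0.8 [0.5043 0.1834]
0.75 [0.5123 0.1728]
0.7 [0.5207 0.1627]
0.65 [0.5297 0.1529]
0.6 [0.5392 0.1436]
0.55 [0.5491 0.1348]
0.5 [0.5594 0.1265]
0.45 [0.5701 0.1188]
0.4 [0.5812 0.1115]
0.35 [0.5927 0.1049]
0.3 [0.6045 0.0988]
0.25 [0.6165 0.0933]
0.2 [0.6289 0.0884]
0.15 [0.6414 0.0842]
0.1 [0.6542 0.0806]
0.05 [0.6671 0.0776]
-0.0 [0.6801 0.0753]
```

```bash
cat >> h.py <<'E'
H=np.array([.7201,.3373])
def hp(t):
    v=np.array([-np.sin(t),-np.cos(t)]);xo=np.array([np.cos(t),-np.sin(t)]);return H+.262*v-.04*xo
def seg(t1,n,phi1):
    from scipy.optimize import minimize_scalar
    s=arm.observe();M=R.from_rotvec(s['orientation']).as_matrix();ph=np.degrees(np.arctan2(M[1,0],M[0,0]));p=s['eef_pos'][:2]
    t0=minimize_scalar(lambda t:np.sum((hp(t)-p)**2),bounds=(-.1,1.7),method='bounded').x
    print('t0',round(t0,3),'err',(p-hp(t0)).round(4),'F',s['wrist_force'].round(1),'phi',ph.round(1),'gap',round(s['finger_gap'],3))
    c,q=np.cos(np.radians(ph)),np.sin(np.radians(ph))
    for i in range(1,n+1):
        u=i/n;u=u-np.sin(2*np.pi*u)/(2*np.pi)*.6;t=t0+(t1-t0)*u;dx,dy=hp(t)-p;print('%.2f %.2f yaw %.2f'%((dx*c+dy*q)*10,(dx*q-dy*c)*10,-((phi1-ph)+180)%360/30*0-(((phi1-ph)+180)%360-180)/30*u))
E
python3 - <<'E'
from h import *
seg(1.13,9,112)
E
```

```text
t0 1.492 err [ 0.0026 -0.0002] F [ 2.8 -0.4  0.9] phi 94.5 gap 0.129
-0.04 -0.03 yaw -0.03
-0.12 -0.04 yaw -0.07
-0.23 -0.05 yaw -0.15
-0.39 -0.06 yaw -0.24
-0.56 -0.05 yaw -0.34
-0.71 -0.04 yaw -0.44
-0.83 -0.02 yaw -0.51
-0.90 -0.01 yaw -0.56
-0.95 0.00 yaw -0.58
```

Emit:
jog_arm:
  deltas:
    - {"tx":-0.04,"ty":-0.03,"tz":0,"yaw":-0.03,"claw":-1}
    - {"tx":-0.12,"ty":-0.04,"tz":0,"yaw":-0.07,"claw":-1}
    - {"tx":-0.23,"ty":-0.05,"tz":0,"yaw":-0.15,"claw":-1}
    - {"tx":-0.39,"ty":-0.06,"tz":0,"yaw":-0.24,"claw":-1}
    - {"tx":-0.56,"ty":-0.05,"tz":0,"yaw":-0.34,"claw":-1}
    - {"tx":-0.71,"ty":-0.04,"tz":0,"yaw":-0.44,"claw":-1}
    - {"tx":-0.83,"ty":-0.02,"tz":0,"yaw":-0.51,"claw":-1}
    - {"tx":-0.9,"ty":-0.01,"tz":0,"yaw":-0.56,"claw":-1}
    - {"tx":-0.95,"ty":0,"tz":0,"yaw":-0.58,"claw":-1}
    - {"tx":-0.95,"ty":0,"tz":0,"yaw":-0.58,"claw":-1}

```text
time: 57.0
eef_pos: [0.4688, 0.2618, 0.1485]
orientation: [1.757, 2.597, 0.011]
wrist_force: [8.8, 1.6, -5.5]
finger_gap: 0.125
```

Run:
```python
from h import *
seg(.78,9,132)
```

```text
t0 1.128 err [0.0026 0.0008] F [ 8.8  1.6 -5.5] phi 111.9 gap 0.125
-0.04 -0.03 yaw -0.03
-0.12 -0.03 yaw -0.09
-0.23 -0.04 yaw -0.17
-0.38 -0.03 yaw -0.28
-0.54 -0.02 yaw -0.40
-0.69 0.00 yaw -0.50
-0.80 0.02 yaw -0.59
-0.87 0.04 yaw -0.64
-0.91 0.05 yaw -0.67
```

```bash
sed -i 's/H=np.array(\[.7201,.3373\])/H=np.array([.7232,.3378])/' h.py
python3 - <<'E'
from h import *
seg(.78,9,132)
E
```

```text
t0 1.129 err [-0.0004 -0.0001] F [ 8.8  1.6 -5.5] phi 111.9 gap 0.125
-0.05 0.00 yaw -0.03
-0.12 -0.00 yaw -0.09
-0.23 -0.01 yaw -0.17
-0.38 -0.00 yaw -0.28
-0.54 0.01 yaw -0.40
-0.69 0.03 yaw -0.50
-0.80 0.05 yaw -0.59
-0.87 0.07 yaw -0.64
-0.92 0.08 yaw -0.67
```

Emit:
jog_arm:
  deltas:
    - {"tx":-0.05,"ty":0.03,"tz":0,"yaw":-0.03,"claw":-1}
    - {"tx":-0.12,"ty":0.03,"tz":0,"yaw":-0.09,"claw":-1}
    - {"tx":-0.23,"ty":0.03,"tz":0,"yaw":-0.17,"claw":-1}
    - {"tx":-0.39,"ty":0.03,"tz":0,"yaw":-0.28,"claw":-1}
    - {"tx":-0.55,"ty":0.04,"tz":0,"yaw":-0.4,"claw":-1}
    - {"tx":-0.7,"ty":0.06,"tz":0,"yaw":-0.5,"claw":-1}
    - {"tx":-0.81,"ty":0.08,"tz":0,"yaw":-0.59,"claw":-1}
    - {"tx":-0.88,"ty":0.1,"tz":0,"yaw":-0.64,"claw":-1}
    - {"tx":-0.93,"ty":0.11,"tz":0,"yaw":-0.67,"claw":-1}
    - {"tx":-0.93,"ty":0.11,"tz":0,"yaw":-0.67,"claw":-1}

```text
time: 58.0
eef_pos: [0.5104, 0.179, 0.1484]
orientation: [1.279, 2.868, 0.002]
wrist_force: [1.5, 2.1, 1.8]
finger_gap: 0.129
```

Run:
```python
from h import *
seg(.42,9,154)
e=snap('side','s26.png')
cv2.imwrite('pics/c26.png',cv2.resize(e['img'][40:220,180:350],None,fx=3.3,fy=3.3)[:,:,::-1])
```

```text
t0 0.778 err [-0.0004 -0.0003] F [1.5 2.1 1.8] phi 131.9 gap 0.129
-0.05 0.00 yaw -0.04
-0.12 -0.00 yaw -0.09
-0.24 -0.01 yaw -0.18
-0.39 -0.00 yaw -0.30
-0.56 0.01 yaw -0.43
-0.71 0.04 yaw -0.55
-0.82 0.06 yaw -0.64
-0.90 0.08 yaw -0.70
-0.94 0.09 yaw -0.74
```

View pics/c26.png

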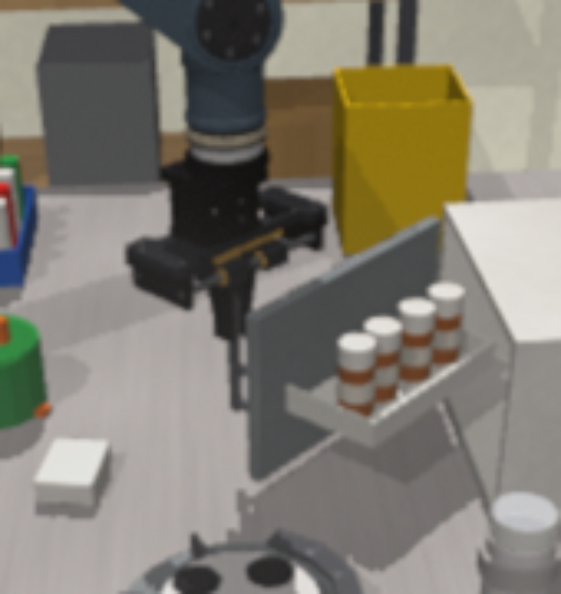

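Jars still stand (crop x = 357–447) with the door half shut. I carry on.

Emit:
jog_arm:
  deltas:
    - {"tx":-0.05,"ty":0.01,"tz":0,"yaw":-0.04,"claw":-1}
    - {"tx":-0.12,"ty":0.01,"tz":0,"yaw":-0.09,"claw":-1}
    - {"tx":-0.24,"ty":0.0,"tz":0,"yaw":-0.18,"claw":-1}
    - {"tx":-0.39,"ty":0.01,"tz":0,"yaw":-0.3,"claw":-1}
    - {"tx":-0.56,"ty":0.02,"tz":0,"yaw":-0.43,"claw":-1}
    - {"tx":-0.71,"ty":0.05,"tz":0,"yaw":-0.55,"claw":-1}
    - {"tx":-0.82,"ty":0.07,"tz":0,"yaw":-0.64,"claw":-1}
    - {"tx":-0.9,"ty":0.09,"tz":0,"yaw":-0.7,"claw":-1}
    - {"tx":-0.94,"ty":0.1,"tz":0,"yaw":-0.74,"claw":-1}
    - {"tx":-0.94,"ty":0.1,"tz":0,"yaw":-0.74,"claw":-1}

```text
time: 59.05
eef_pos: [0.5792, 0.1147, 0.1484]
orientation: [-0.701, -3.061, 0.003]
wrist_force: [-0.1, -1.5, 6.4]
finger_gap: 0.126
```

Run:
```python
from h import *
seg(.07,10,173)
```

```text
t0 0.422 err [-0.0003 -0.0004] F [-0.1 -1.5  6.4] phi 154.2 gap 0.126
-0.04 0.00 yaw -0.03
-0.10 -0.01 yaw -0.07
-0.19 -0.01 yaw -0.13
-0.32 -0.01 yaw -0.22
-0.47 -0.01 yaw -0.31
-0.61 0.00 yaw -0.41
-0.74 0.02 yaw -0.50
-0.83 0.03 yaw -0.56
-0.89 0.05 yaw -0.60
-0.93 0.05 yaw -0.63
```

Emit:
jog_arm:
  deltas:
    - {"tx":-0.04,"ty":0.0,"tz":0,"yaw":-0.03,"claw":-1}
    - {"tx":-0.1,"ty":-0.01,"tz":0,"yaw":-0.07,"claw":-1}
    - {"tx":-0.19,"ty":-0.01,"tz":0,"yaw":-0.13,"claw":-1}
    - {"tx":-0.32,"ty":-0.01,"tz":0,"yaw":-0.22,"claw":-1}
    - {"tx":-0.47,"ty":-0.01,"tz":0,"yaw":-0.31,"claw":-1}
    - {"tx":-0.61,"ty":0.0,"tz":0,"yaw":-0.41,"claw":-1}
    - {"tx":-0.74,"ty":0.02,"tz":0,"yaw":-0.5,"claw":-1}
    - {"tx":-0.83,"ty":0.03,"tz":0,"yaw":-0.56,"claw":-1}
    - {"tx":-0.89,"ty":0.05,"tz":0,"yaw":-0.6,"claw":-1}
    - {"tx":-0.93,"ty":0.05,"tz":0,"yaw":-0.63,"claw":-1}
    - {"tx":-0.93,"ty":0.05,"tz":0,"yaw":-0.63,"claw":-1}

```text
time: 60.15
eef_pos: [0.6652, 0.0788, 0.1485]
orientation: [-0.189, -3.135, 0.003]
wrist_force: [-0.6, -3.4, 5.0]
finger_gap: 0.126
```

Run:
```python
from h import *
seg(-.01,5,178)
e=snap('side','s27.png')
cv2.imwrite('pics/c27.png',cv2.resize(e['img'][40:220,230:400],None,fx=3.3,fy=3.3)[:,:,::-1])
```

```text
t0 0.069 err [-0.0001 -0.0004] F [-0.6 -3.4  5. ] phi 173.1 gap 0.126
-0.02 0.00 yaw -0.02
-0.07 -0.00 yaw -0.06
-0.14 -0.01 yaw -0.11
-0.19 -0.01 yaw -0.15
-0.21 -0.01 yaw -0.16
```

View pics/c27.png

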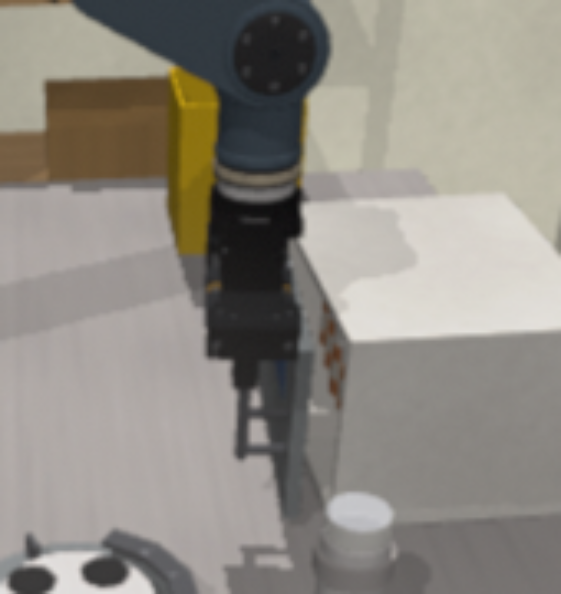

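Emit:
jog_arm:
  deltas:
    - {"tx":-0.04,"ty":0,"tz":0,"yaw":-0.02,"claw":-1}
    - {"tx":-0.08,"ty":0,"tz":0,"yaw":-0.04,"claw":-1}
    - {"tx":-0.12,"ty":0,"tz":0,"yaw":-0.08,"claw":-1}
    - {"tx":-0.15,"ty":0,"tz":0,"yaw":-0.1,"claw":-1}
    - {"tx":-0.17,"ty":0,"tz":0,"yaw":-0.12,"claw":-1}
    - {"tx":-0.17,"ty":0,"tz":0,"yaw":-0.12,"claw":-1}

```text
time: 60.8
eef_pos: [0.6815, 0.0757, 0.1485]
orientation: [-0.09, -3.139, 0.006]
wrist_force: [-0.3, -5.1, 5.2]
finger_gap: 0.127
```

Run:
```python
from h import *
seg(-.02,3,178)
e=snap('side','s28.png')
cv2.imwrite('pics/c28.png',cv2.resize(e['img'][90:220,280:350],None,fx=4.5,fy=4.5,interpolation=cv2.INTER_CUBIC)[:,:,::-1])
```

```text
t0 0.006 err [-0.0001 -0.0004] F [-0.3 -5.1  5.2] phi 176.7 gap 0.127
-0.02 0.00 yaw -0.01
-0.05 -0.00 yaw -0.03
-0.07 -0.00 yaw -0.04
```

View pics/c28.png

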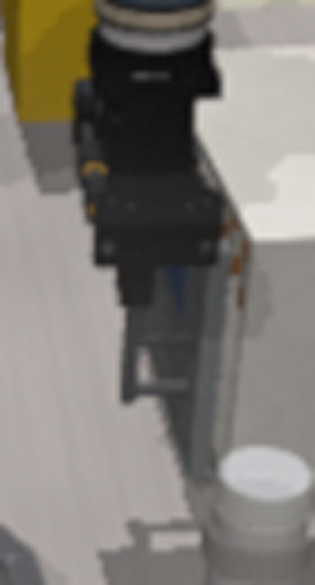

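Emit:
jog_arm:
  deltas:
    - {"tx":-0.02,"ty":0,"tz":0,"yaw":0,"claw":-1}
    - {"tx":-0.04,"ty":0,"tz":0,"yaw":0,"claw":-1}
    - {"tx":-0.06,"ty":0,"tz":0,"yaw":0,"claw":-1}
    - {"tx":-0.06,"ty":0,"tz":0,"yaw":0,"claw":-1}

```text
time: 61.25
eef_pos: [0.6872, 0.0749, 0.1485]
orientation: [-0.09, -3.138, 0.008]
wrist_force: [-0.6, -7.1, 5.3]
finger_gap: 0.131
```

Run:
```python
from h import *
seg(-.02,1,178)
e=snap('side','s29.png')
cv2.imwrite('pics/c29.png',cv2.resize(e['img'][90:220,280:350],None,fx=4.5,fy=4.5,interpolation=cv2.INTER_CUBIC)[:,:,::-1])
```

```text
t0 -0.015 err [-0.     -0.0003] F [-0.6 -7.1  5.3] phi 176.7 gap 0.131
-0.01 0.00 yaw -0.04
```

View pics/c29.png

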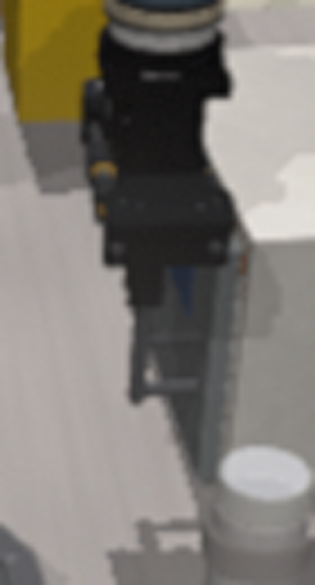

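Emit:
jog_arm:
  deltas:
    - {"tx":-0.02,"ty":-0.02,"tz":0,"yaw":0,"claw":-1}
    - {"tx":-0.04,"ty":-0.03,"tz":0,"yaw":0,"claw":-1}
    - {"tx":-0.06,"ty":-0.03,"tz":0,"yaw":0,"claw":-1}
    - {"tx":-0.06,"ty":-0.03,"tz":0,"yaw":0,"claw":-1}

```text
time: 61.7
eef_pos: [0.6908, 0.0744, 0.1484]
orientation: [-0.089, -3.133, 0.001]
wrist_force: [-4.7, 0.0, 7.7]
finger_gap: 0.127
```

Run:
```python
from h import *
seg(-.02,1,178)
e=snap('side','s30.png')
cv2.imwrite('pics/c30.png',cv2.resize(e['img'][90:220,280:350],None,fx=4.5,fy=4.5,interpolation=cv2.INTER_CUBIC)[:,:,::-1])
```

```text
t0 -0.029 err [-0.     -0.0003] F [-4.7  0.   7.7] phi 176.7 gap 0.127
0.02 0.00 yaw -0.04
```

View pics/c30.png

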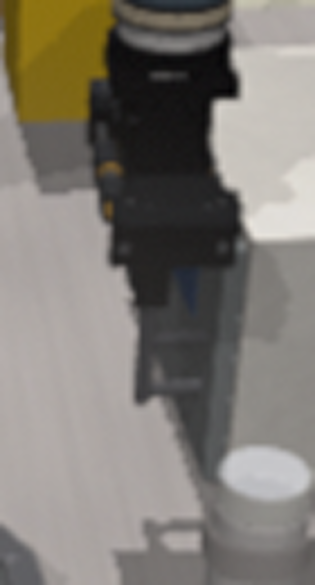

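Emit:
jog_arm:
  deltas:
    - {"tx":-0.02,"ty":0,"tz":0,"yaw":0,"claw":-1}
    - {"tx":-0.03,"ty":0,"tz":0,"yaw":0,"claw":-1}
    - {"tx":-0.03,"ty":0,"tz":0,"yaw":0,"claw":-1}

```text
time: 62.05
eef_pos: [0.6909, 0.0744, 0.1484]
orientation: [-0.089, -3.126, 0.001]
wrist_force: [-10.9, -0.5, 12.0]
finger_gap: 0.126
```

Run:
```python
from h import *
seg(-.02,1,178)
```

```text
t0 -0.029 err [-0.     -0.0003] F [-10.9  -0.5  12. ] phi 176.7 gap 0.126
0.02 0.00 yaw -0.04
```

Position no longer changes as the force grows, so the door is against its stop. I release and lift away.

Emit:
jog_arm:
  deltas:
    - {"tx":0.02,"ty":0,"tz":0,"yaw":0,"claw":-1}
    - {"tx":0.03,"ty":0,"tz":0,"yaw":0,"claw":-0.3}
    - {"tx":0.03,"ty":0,"tz":0,"yaw":0,"claw":0.2}
    - {"tx":0.03,"ty":0,"tz":0,"yaw":0,"claw":0.2}
    - {"tx":0.03,"ty":0,"tz":0,"yaw":0,"claw":0.2}
    - {"tx":0.03,"ty":0,"tz":-0.25,"yaw":0,"claw":0.2}
    - {"tx":0.03,"ty":0,"tz":-0.6,"yaw":0,"claw":0.2}
    - {"tx":0.03,"ty":0,"tz":-1,"yaw":0,"claw":0.2}
    - {"tx":0.03,"ty":0,"tz":-1,"yaw":0,"claw":0.2}

```text
time: 62.95
eef_pos: [0.6981, 0.074, 0.255]
orientation: [0.091, 3.127, -0.0]
wrist_force: [0.7, 0.0, 0.1]
finger_gap: 0.601
```

Emit:
jog_arm:
  deltas:
    - {"tx":0.5,"ty":0,"tz":-0.3,"yaw":0,"claw":0.2}
    - {"tx":1,"ty":0,"tz":-0.5,"yaw":0,"claw":0.2}
    - {"tx":1,"ty":0,"tz":-0.5,"yaw":0,"claw":0.2}

```text
time: 63.25
eef_pos: [0.5904, 0.0807, 0.2992]
orientation: [-0.091, -3.138, -0.0]
wrist_force: [0.9, 0.0, -0.3]
finger_gap: 0.595
```

Emit:
jog_arm:
  deltas:
    - {"tx":0.5,"ty":0,"tz":0,"yaw":0,"claw":0.2}
    - {"tx":1,"ty":0,"tz":0,"yaw":0,"claw":0.2}
    - {"tx":1,"ty":0,"tz":0,"yaw":0,"claw":0.2}

```text
time: 63.55
eef_pos: [0.4844, 0.0869, 0.2953]
orientation: [-0.09, -3.126, -0.001]
wrist_force: [0.3, -0.6, -0.7]
finger_gap: 0.6
```

Run:
```python
from h import *
to((.5,.1,.3),178)
e=snap('side','s31.png');d=snap('top','t31.png');bar(e,.14,20)
cv2.imwrite('pics/c31.png',np.hstack([cv2.resize(e['img'],(400,300)),cv2.resize(d['img'],(400,300))])[:,:,::-1])
cv2.imwrite('pics/c31b.png',np.hstack([cv2.resize(e['img'][90:220,280:350],(350,550)),cv2.resize(d['img'][100:160,100:230],(450,208)).repeat(1,0) if 0 else cv2.resize(d['img'][100:200,110:230],(440,550))])[:,:,::-1])
```

```text
at [0.4844 0.0869 0.2953] phi 176.71 gap 0.6 F [ 0.3 -0.6 -0.7]
tx -0.149 ty 0.140 tz -0.047 yaw -0.043
[189.9 373.2] [ 8.9 14.5] [ 0.3888 -0.5726] ang 55.3
[288.7 353.4] [ 8.4 11. ] [ 0.5492 -0.5479] ang 4.4
[148.4 316.4] [45.9 18.1] [ 0.3032 -0.4601] ang -34.4
[283.8 281.9] [41.   9.6] [ 0.5571 -0.395 ] ang -88.7
[157.2 243.4] [ 9.4 23.7] [ 0.2882 -0.2665] ang 43.8
[174.4 138.7] [16.2  7.6] [0.2644 0.2304] ang -24.5
[140.6  80.8] [ 6.1 17.4] [0.0461 0.7918] ang -77.3
```

View pics/c31.png

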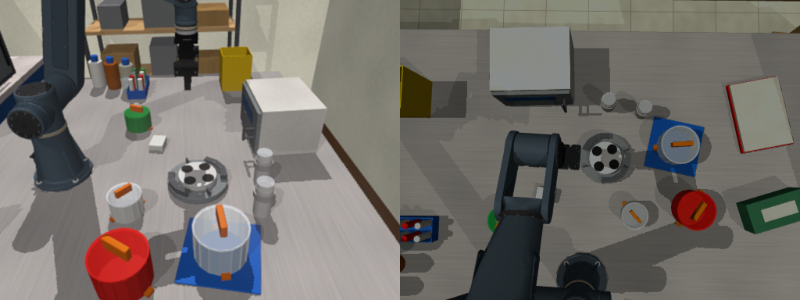

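View pics/c31b.png

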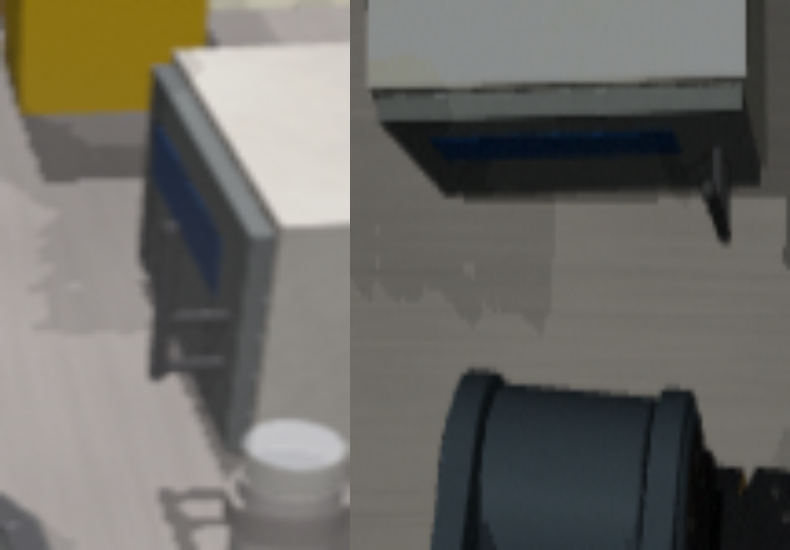

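The door is flush with the cooler in both crops, with the handle at side (160,300), and the gripper is clear. One last cover check from the top view, then I hand in.

Run:
```python
from h import *
d=snap('top');bar(d,.15,20)
close_job()
```

```text
[301.3 277.3] [17.9  3.7] [ 0.2773 -0.2053] ang -137.5
[383.8 270.7] [ 6. 27.] [ 0.2998 -0.4469] ang -33.4
[362.  183.5] [ 5.5 26.2] [ 0.5559 -0.3849] ang -85.9
the job is handed in; nothing more can be done
```

I ran the whole job and handed it in at about 64 s of the 210 s allowed; the system gives no verdict.

**What was done**
- **Door:** I swung it open by its handle to about 1.48 rad, and at the end swung it shut against its stop.
- **Cover:** I turned it 83° counter-clockwise on the rotor and lifted it onto the blue mat.
- **Jars:** All four are in the door rack.

**Last checks**
- The door looks flush with the cooler in both views, and it stopped moving as the closing force grew.
- The cover's bar is at (0.556, -0.385), about 4 mm from the measured mat centre.
- The buckets and timer look unmoved, and the gripper was clear of everything at the end.

**What went wrong or disagreed**
- I first misread the bar's direction by 90° and corrected it before gripping.
- After I first set the cover down, it was found about 40 mm off-centre. I took this as the announced knock and recentred it.
- The side view put the bar about 7 mm from the mat centre; the top view put it at 4 mm.
- My fitted hinge gave a door angle of -0.03 rad when shut, so that fit is off by a few millimetres at the handle.
- The jars cannot be seen with the door closed. All four were clearly upright with the door about half shut. At about 0.07 rad their stripes still showed through the gap.

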